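# Mark both ends of a bar in the inclined marking fixture

### The arm

A 7-joint arm with a two-finger parallel gripper is mounted at the origin on the work surface. World frame = base frame: x ahead of the robot, y to its left, z up, the work surface at z = 0. Lengths are in m, angles in rad, forces in N, time in s.
With the tool pointing down it reaches from about 0.4 to 0.85 m from the base axis. Payload 4.5 kg.
Tool frame: the origin (TCP) lies on the mounting face of the last link; the fingertips stand 166 mm ahead of it and the grasp point (between the pads) lies 147 mm ahead of it; y points along the fingers, z is the direction in which the jaws open and shut, and the axes are right-handed (so a half turn about y gives the same grasp; the last joint's range is limited). The gripper opens to 88 mm and grips with 3 to 60 N. Pads are 18 mm wide; open, the fingers measure 123 mm over their backs; the gripper's body (75 mm by 187 mm) begins 45 mm behind the grasp point.
Start: joints at [1.282, 0.689, -0.195, 1.565, 0.157, 0.902, -0.215], TCP at [0.198, -0.593, 0.405] pointing down, gripper open.
Joint ranges: [-3.01, 3.01], [-0.46, 2.08], [-1.47, 1.51], [0.13, 2.56], [-1, 4.14], [0.04, 2.09], [-2.66, 2.66]. Speed limits (rad/s): [2.57, 2.57, 3.14, 3.14, 3.14, 3.14, 3.14].

### API

Orientations are given as a unit quaternion [x, y, z, w].
In Python, from plant import r gives the robot as it stands.
- The arm moves only by the tool arm_command, never from a script. Its argument "deltas" is a list of rows, each an object of numbers: "dx", "dy", "dz": the shift along the tool's x, y, z each as a share of 1000 mm, from -1 to 1; "wx", "wy", "wz": the turn, a rotation vector about the tool's x, y, z each as a share of 45 degrees, from -1 to 1. In form: [{"dx": .., "dy": .., "dz": .., "wx": .., "wy": .., "wz": ..}, ...]. A call has exactly 5 rows; each row is the pose to reach, as a shift and turn from the pose commanded when the call began, along the tool's axes at that moment; what a row does not reach only later rows make up. A row lasts 1/10 s, in which the tool goes at most 50 mm and 8.59 degrees, less where a joint would pass 70% of its speed; a pose out of reach is approached as far as the arm can. A call with a number of a shift or a turn outside -1 to 1 is refused whole. A call with a gripper value outside its range is refused whole. "claw" is the opening, from -1 (shut) to 1 (fully open), set as the call begins (left out, the last holds). The fingers move at their own pace and stop on an object; "grip_force" is the grip in N (left out, the last holds). Time passes only in rows, so rows that repeat a pose let the fingers close, or fill a call up. It gives the time, the measured TCP pose, the force and the opening at its end, in the units of the state.
- r.get_state(): the state, without advancing time (a new reading comes with each control period).
- r.snapshot(name): name is "scene" or "top" or "wrist"; returns the picture (420x560x3 uint8, red, green, blue); there is no depth.
- r.get_calibration(name): a dict with "vertical_fov" (degrees; the focal length in pixels is half the picture's height over the tangent of half this angle, whatever the lens; pixels are square), "cx", "cy" (the principal point, pixels), "R" (3x3) and "t" (3): a world point X has camera coordinates R X + t. Camera axes: x right, y down, z forward; pixel columns grow to the right and rows downward; lengths in m; the calibration is good to about 2 mm. A picture is of the moment at which its call begins: read the wrist's pose just before it. get_calibration takes no time and is no camera call; for the wrist camera it gives the pose at the moment of the call.
- r.finish_job(): hands the job in, once; it reports no verdict.
The state is a dict: "clock": time; "q": joint angles; "qd": joint speeds; "joint_torque": joint torques, N m; "tool_pos": TCP position; "eef_rot": TCP orientation; "contact_force": force on the tool from outside, world axes, zero at the start; "moment": the same for the moment, N m; "opening": opening from 0.0 (shut) to 1.0 (fully open).
Only numpy, scipy, OpenCV 4.12 (cv2) and the standard library are available. Lean on these libraries where they do the work, as an engineer would, in place of code of your own. Each camera call takes 0.05 s, during which the arm holds its last target.

### The job

Mark both ends of the loose aluminium bar in the inclined blue fixture: lay it along the sloping bed and push the end with the yellow band down the slope until the red sprung die is pushed fully home for a moment, then take the bar out, turn it end for end and do the same with the plain end. Finally lay the bar level and centred in the empty bay of the grey rack, beside the bar that is already there, and let go. Leave everything else where it stands.

Things in the scene. Friction and masses are not known exactly. Their poses are not given: they have to be found in the camera images.
- bar: the loose workpiece: plain aluminium bar 150 mm long (own x), 30 mm wide (y), 38 mm high (z), 0.45 kg, a yellow band 24 mm wide near its +x end, two dark dots on top. Origin: centre of the underside. It starts flat on the table with two upright bolts close by.
- band_end (a point): centre of the end face of the bar at its yellow-banded end (+75 mm in the bar's x, 19 mm above its underside)
- plain_end (a point): centre of the other end face of the bar (-75 mm in x, 19 mm above the underside)
- fixture: inclined marking fixture fixed to the table: steel base plate 240 x 110 mm, 12 mm thick (own x from -140 to +100 mm), blue posts, and a flat steel bed 60 mm wide rising at 30 degrees towards its own +x. The bar is laid along the slope. Origin: on the table under point bed_mid; z up
- bed_mid (a point): on the bed's surface and centre line, 100 mm above the table; axes as the fixture's. Measured from here along the slope (up is +) the bed runs -145 to +80 mm; a blue housing 56 wide, 44 high covers -145 to -101; two guide walls 14 high, 36 apart inside, 52 outside, run -101 to -50; die face at -85 when out
- die_face (a point): centre of the red die's face (28 mm wide, 26 mm high), 19 mm off the bed. Its x axis points straight up the slope, its z axis is square off the bed, its y axis level; moves with the die.
- die (a joint): how far the red die is pushed in down the slope, in m: 0 out, 0.014 fully in (hard stop); spring 3 N when out, about 9 N when in; springs back
- rack: low grey rack fixed to the table, base 130 x 180 mm; two rails along its y at x = -45 and +45 mm, 12 mm thick, tops 30 mm above the table; two bays, for bars lying along its x, at y = -42 mm (taken by the marked bar) and y = +42 mm (empty). Each bay lies between green stubs 12 mm high on the rails, 40 mm apart inside. Origin: centre of the underside.
- bay_empty (a point): middle of the empty bay at the height of the rail tops (where the middle of the bar's underside must come); x along the bay; either end of the bar may point either way
- done_bar: the bar already marked, alike in size and look, lying in the rack's other bay; origin centre of underside; leave alone
- bolt_a: large steel hex bolt standing on its head, head 53 mm over corners, shank 30 mm, 68 mm tall, near the bar; origin centre of underside; leave alone
- bolt_b: second bolt, the same, near the other end of the bar; leave alone
- can: orange upright can, 60 mm across, 160 mm tall, beyond the raised end of the fixture; origin centre of underside; leave alone
- jar: jar with green cap, 68 mm across, 90 mm tall, beyond the raised end of the fixture; leave alone
- wrench: steel wrench 190 mm long, lying beyond the rack; leave alone
- carton: small cardboard carton 60 x 90 x 45 mm on the robot's side of the rack; leave alone
Not all that is in view belongs to the job. Leave any green or orange look-alike of the bar alone.

How it is judged:
On the way, in this order (a step that is already met when the one before it is completed fails the run):
1. the yellow-banded end has pushed the die in, the bar lying along the slope (value of joint die above 0.009 m and distance between band_end and die_face below 0.008 m and angle between the x axis of bar and the x axis of die_face, either way round below 0.12 rad), for 0.2 s.
2. after turning, the plain end has pushed the die in, the bar lying along the slope (value of joint die above 0.009 m and distance between plain_end and die_face below 0.008 m and angle between the x axis of bar and the x axis of die_face, either way round below 0.12 rad), for 0.2 s.
At the end, for the whole second after the job is handed in: the bar rests released, right way up, level (0.08 rad) and still on both rails in the empty bay, square to within 0.15 rad, its middle within 30 mm lengthways, 8 mm sideways and 5 mm in height of the bay's middle, either way round; the die is out (under 3 mm) (x of bar in the frame of bay_empty between -0.03 and 0.03 m and y of bar in the frame of bay_empty between -0.008 and 0.008 m and z of bar in the frame of bay_empty between -0.005 and 0.005 m and angle between the x axis of bar and the x axis of rack, either way round below 0.15 rad and angle between bar's own z axis and vertical below 0.08 rad and linear speed of bar below 0.02 m/s and value of joint die below 0.003 m); the robot touches nothing.
It fails at once if another thing is displaced by more than 20 mm or knocked over (distance of any of done_bar, bolt_a, bolt_b, can, jar, wrench, carton from where it was at the start of the episode above 0.02 m or angle between any of done_bar, bolt_a, bolt_b, can, jar, carton's own z axis and vertical above 0.35 rad).
It also fails if it takes over 67 s, if anything falls off the work surface, if the arm or the gripper's body presses on something with over 40 N, if the wrist force passes 120 N, or if a joint passes its speed limit or range.

## Working session

There is one attempt and no reset: what is moved stays moved. The work goes in short steps, Python scripts to look and compute and a tool call to move; the robot and the scene stay as the last step left them, time stands still between calls to the robot, and variables do not carry over. Pictures are saved under pics/ and viewed, and the job is handed in when it is done.

Besides the shell and the picture viewer there is one more tool, called after "Emit:" in YAML: its name, and indented under it one key for each argument. arm_command: Moves the arm, as the interface text tells. Shift numbers are shares of 1000 mm and turn numbers shares of 45 degrees, none past 1 either way. Its arguments: {"type":"object","properties":{"deltas":{"type":"array","items":{"type":"object","properties":{"dx":{"type":"number","minimum":-1,"maximum":1},"dy":{"type":"number","minimum":-1,"maximum":1},"dz":{"type":"number","minimum":-1,"maximum":1},"wx":{"type":"number","minimum":-1,"maximum":1},"wy":{"type":"number","minimum":-1,"maximum":1},"wz":{"type":"number","minimum":-1,"maximum":1}}}},"claw":{"type":"number"},"grip_force":{"type":"number"}},"required":["deltas"]}

```bash
ls; mkdir -p pics; python3 - <<'E'
from plant import r
import cv2,numpy as np
print(r.get_state())
for n in ["scene","top","wrist"]:
    c=r.get_calibration(n); print(n,c)
    im=r.snapshot(n); cv2.imwrite(f"pics/{n}0.png",im[:,:,::-1])
E
```

```text
pics
{'clock': 0.0, 'q': array([ 1.28178175,  0.68997849, -0.19453949,  1.56639065,  0.157305  ,
        0.90248778, -0.21513044]), 'qd': array([ 2.89463085e-03, -4.48549888e-04, -6.01573021e-04, -1.09021692e-03,
       -1.73097479e-04,  1.20642595e-03,  9.37929119e-06]), 'joint_torque': array([ 7.37255996e-04, -5.27564335e+01, -1.26657262e+00, -1.53432423e+01,
       -5.25271415e-02,  6.55346434e-03,  2.04329408e-04]), 'tool_pos': array([ 0.19814711, -0.59239369,  0.4039014 ]), 'eef_rot': array([-0.11381559,  0.69855489, -0.69726688,  0.11351642]), 'contact_force': array([ 0.49165749,  1.15765724, -0.918468  ]), 'moment': array([0.03641478, 0.00314085, 0.02241821]), 'opening': 1.0029187434084428}
scene {'vertical_fov': 56.34857579310806, 'cx': 284.64584822465207, 'cy': 214.8564375227059, 'R': array([[-0.29645927,  0.95504165, -0.00270929],
       [ 0.74657153,  0.229976  , -0.62429319],
       [-0.59560293, -0.18710018, -0.78118543]]), 't': array([ 0.14740931, -0.38292757,  1.43459536])}
top {'vertical_fov': 50.08961094004479, 'cx': 275.9415837577999, 'cy': 209.83533264800292, 'R': array([[-0.0191116 , -0.9996409 , -0.01878364],
       [-0.98523257,  0.02202672, -0.1697987 ],
       [ 0.17015147,  0.01526113, -0.98529974]]), 't': array([0.05269504, 0.56022588, 1.25270371])}
wrist {'vertical_fov': 71.12277972666901, 'cx': 280.5526132347592, 'cy': 210.92663864029498, 'R': array([[ 3.18584285e-01, -9.47894328e-01, -6.29581114e-04],
       [-9.04656713e-01, -3.04250437e-01,  2.98375440e-01],
       [-2.83019937e-01, -9.44881714e-02, -9.54448375e-01]]), 't': array([-0.62525551, -0.04267155,  0.38899056])}
```

View pics/scene0.png

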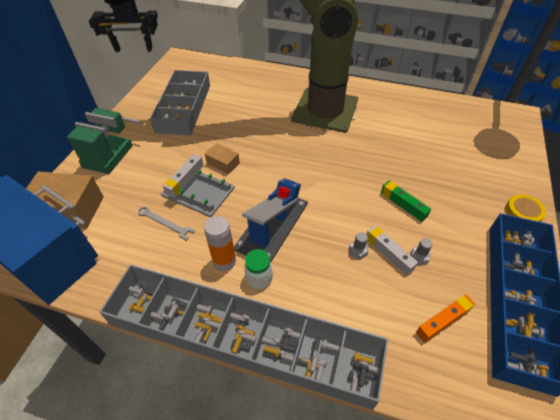

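View pics/top0.png

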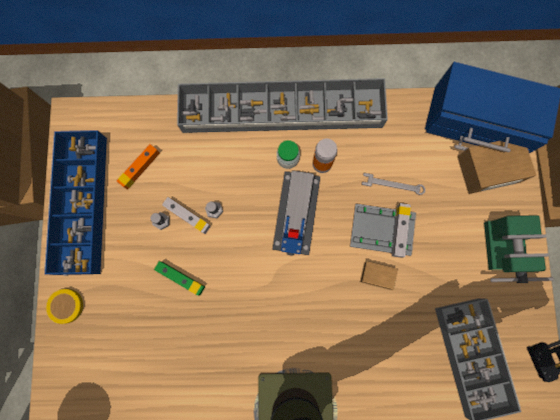

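View pics/wrist0.png

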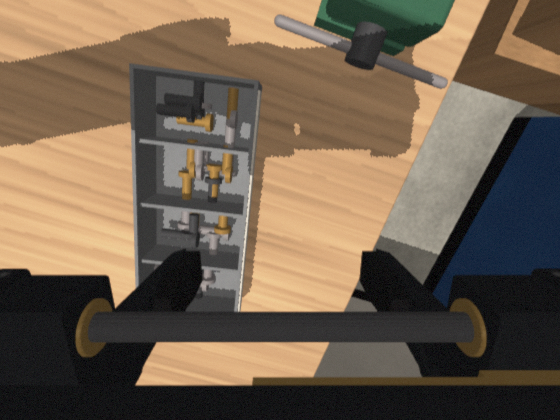

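```bash
python3 - <<'E'
import cv2,numpy as np
t=cv2.imread("pics/top0.png"); s=cv2.imread("pics/scene0.png")
f=lambda im,x,y,w,h,k:cv2.resize(im[y:y+h,x:x+w],None,fx=k,fy=k,interpolation=cv2.INTER_CUBIC)
a=f(t,140,180,100,70,5);b=f(t,265,160,70,105,5);c=f(t,340,165,95,130,4)
cv2.imwrite("pics/c1.png",a);cv2.imwrite("pics/c2.png",b);cv2.imwrite("pics/c3.png",c)
cv2.imwrite("pics/c4.png",f(s,340,170,110,110,5)); cv2.imwrite("pics/c5.png",f(s,220,165,100,105,5))
E
```

```text
(no output)
```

View pics/c1.png

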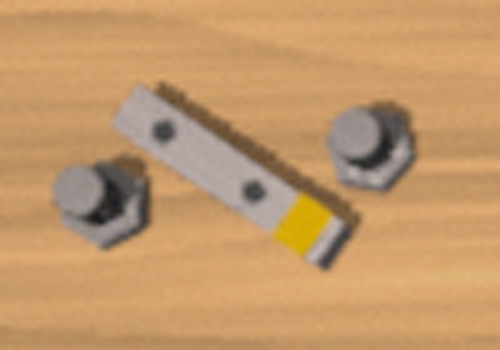

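View pics/c2.png

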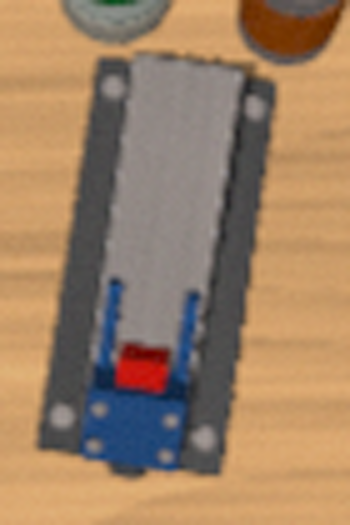

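View pics/c3.png

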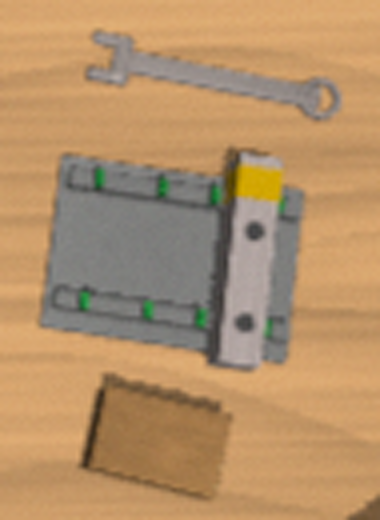

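View pics/c5.png

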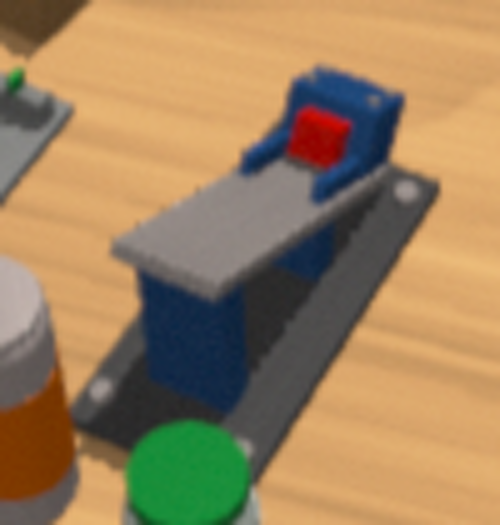

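```bash
cat > h.py <<'E'
import numpy as np, json, cv2
from scipy.optimize import least_squares
from scipy.spatial.transform import Rotation as Ro
def Rz(a): return Ro.from_euler('z',a).as_matrix()
def proj(c,X):
    X=np.atleast_2d(X); f=210/np.tan(np.radians(c['vertical_fov'])/2)
    Y=X@np.array(c['R']).T+np.array(c['t']); return np.c_[c['cx']+f*Y[:,0]/Y[:,2],c['cy']+f*Y[:,1]/Y[:,2]]
def ray(c,px,z):
    f=210/np.tan(np.radians(c['vertical_fov'])/2); R=np.array(c['R']);C=-R.T@np.array(c['t'])
    px=np.atleast_2d(px); d=np.c_[(px[:,0]-c['cx'])/f,(px[:,1]-c['cy'])/f,np.ones(len(px))]@R
    return C+d*((z-C[2])/d[:,2])[:,None]
def fit(views,x0):
    """views: list of (calib, local pts Nx3, pix Nx2); pose x,y,yaw"""
    def res(p):
        return np.concatenate([(proj(c,np.array(L)@Rz(p[2]).T+[p[0],p[1],0])-np.array(P)).ravel() for c,L,P in views])
    s=least_squares(res,x0,loss='soft_l1'); return s.x, res(s.x).reshape(-1,2)
def bedpt(s,y,n): # fixture-local point: along slope, lateral, off bed
    c,q=np.cos(np.pi/6),.5
    return [s*c-n*q, y, .1+s*q+n*c]
def load():
    d=json.load(open('cmd.json')); return np.array(d['p']),np.array(d['R'])
def save(p,R): json.dump({'p':list(map(float,p)),'R':np.array(R).tolist()},open('cmd.json','w'))
def plan(pg,Rg,n=5,commit=True,vmax=.048,wmax=8.3):
    """grasp point goal pg (world), Rg; interpolate grasp-point line/slerp; n rows (multiple of 5)"""
    p0,R0=load(); g0=p0+.147*R0[:,1]; rv=Ro.from_matrix(R0.T@Rg).as_rotvec()
    start=(p0,R0)
    k0=0
    for call in range(n//5):
        p0,R0=load(); rows=[]; prev=(p0,R0)
        for i in range(5):
            a=(call*5+i+1)/n; R=start[1]@Ro.from_rotvec(rv*a).as_matrix(); g=g0+(pg-g0)*a; p=g-.147*R[:,1]
            d=R0.T@(p-p0); w=Ro.from_matrix(R0.T@R).as_rotvec()/(np.pi/4)
            d=np.round(d,4);w=np.round(w,3)
            Rn=R0@Ro.from_rotvec(w*np.pi/4).as_matrix(); pn=p0+R0@d
            st=np.linalg.norm(pn-prev[0]); sw=np.degrees(Ro.from_matrix(prev[1].T@Rn).magnitude())
            if st>.05 or sw>8.59: print('!! too fast',st,sw)
            prev=(pn,Rn)
            rows.append({k:float(v) for k,v in zip(['dx','dy','dz','wx','wy','wz'],np.r_[d,w]) })
        print('['+', '.join(json.dumps(x) for x in rows)+']')
        save(*prev)
def toolR(approach,jaw):
    y=np.array(approach,float);y/=np.linalg.norm(y);z=np.array(jaw,float);z-=y*(y@z);z/=np.linalg.norm(z)
    return np.c_[np.cross(y,z),y,z]
E
python3 - <<'E'
from h import *
from plant import r
c=r.get_calibration('top')
def P(k,ox,oy,pts): return (np.array(pts)+.5)/k-.5+[ox,oy]
L=[[ .0693,.03,.14],[.0693,-.03,.14],[.1,-.055,.012],[-.14,.055,.012],[-.14,-.055,.012]]
print(fit([(c,L,P(5,265,160,[(132,57),(243,70),(272,83),(40,447),(218,472)]))],[.55,0,-.1]))
print('bar',fit([(c,[[-.075,-.015,.038],[-.075,.015,.038]],P(5,140,180,[(140,86),(113,124)]))],[.6,.25,-2.1]))
print('barplane',ray(c,P(5,140,180,[(140,86),(113,124),(163,131),(254,191),(345,222),(320,262)]),.038))
print('rack',fit([(c,[[.065,.09,.008],[.065,-.09,.008],[-.065,.09,.008],[-.065,-.09,.008]],P(4,340,165,[(63,155),(302,187),(40,325),(285,362)]))],[.55,-.3,-.1]))
cw=r.get_calibration('wrist');s=r.get_state()
R=Ro.from_quat(s['eef_rot']).as_matrix();print(R)
C=-cw['R'].T@cw['t'];print('cam in tool',R.T@(C-s['tool_pos']),'axes',R.T@cw['R'].T)
save(s['tool_pos'],R)
print(ray(c,P(5,140,180,[(80,190),(355,135)]),.068))
E
```

```text
(array([ 0.57960049, -0.02132654, -0.16711323]), array([[-0.07855427, -0.35875498],
       [-0.44644142,  0.09183807],
       [ 0.72618409, -0.57740859],
       [-0.85745893,  0.16722819],
       [ 0.74257865,  0.65995474]]))
bar (array([0.64009992, 0.42945242, 0.97316998]), array([[ 0.25310153, -0.40254409],
       [-0.25251041,  0.39894028]]))
barplane [[0.60910521 0.3597344  0.038     ]
 [0.58667481 0.37517528 0.038     ]
 [0.5818253  0.3455739  0.038     ]
 [0.54498295 0.29147257 0.038     ]
 [0.52554379 0.23805875 0.038     ]
 [0.5024142  0.25246322 0.038     ]]
rack (array([ 0.50452017, -0.27220844, -0.16798643]), array([[-0.46180378, -0.39157834],
       [ 0.24297938,  0.24510234],
       [ 0.00801798,  0.16453024],
       [ 0.1710021 , -0.05043929]]))
[[-9.48321416e-01 -5.68542315e-04  3.17310839e-01]
 [-3.17311323e-01  1.29668758e-03 -9.48320538e-01]
 [ 1.27707331e-04 -9.99998998e-01 -1.41008151e-03]]
cam in tool [-0.07626023  0.02036153  0.00072595] axes [[-1.33293892e-03  9.54492436e-01  2.98232145e-01]
 [-1.04033608e-03 -2.98233572e-01  9.54492354e-01]
 [ 9.99998570e-01  9.62018350e-04  1.39052005e-03]]
[[0.54299526 0.38498173 0.068     ]
 [0.57139147 0.22760659 0.068     ]]
```

```bash
python3 - <<'E'
from h import *
R=toolR([0,0,-1],[.824,-.566,0])
plan(np.array([.52,-.24,.257]),R,10)
plan(np.array([.60,.02,.257]),R,10)
E
```

```text
[{"dx": -0.0417, "dy": 0.0, "dz": -0.0232, "wx": 0.0, "wy": -0.082, "wz": -0.0}, {"dx": -0.0834, "dy": 0.0001, "dz": -0.0464, "wx": 0.0, "wy": -0.165, "wz": -0.0}, {"dx": -0.1251, "dy": 0.0001, "dz": -0.0696, "wx": 0.001, "wy": -0.247, "wz": -0.0}, {"dx": -0.1668, "dy": 0.0001, "dz": -0.0929, "wx": 0.001, "wy": -0.329, "wz": -0.0}, {"dx": -0.2085, "dy": 0.0002, "dz": -0.1161, "wx": 0.001, "wy": -0.411, "wz": -0.0}]
[{"dx": -0.0469, "dy": 0.0, "dz": -0.0088, "wx": 0.0, "wy": -0.083, "wz": -0.0}, {"dx": -0.0939, "dy": 0.0, "dz": -0.0175, "wx": 0.0, "wy": -0.165, "wz": -0.0}, {"dx": -0.1408, "dy": 0.0001, "dz": -0.0263, "wx": 0.0, "wy": -0.247, "wz": -0.0}, {"dx": -0.1877, "dy": 0.0001, "dz": -0.0351, "wx": 0.001, "wy": -0.329, "wz": -0.0}, {"dx": -0.2346, "dy": 0.0001, "dz": -0.0439, "wx": 0.001, "wy": -0.412, "wz": -0.0}]
[{"dx": -0.026, "dy": 0.0, "dz": -0.0081, "wx": -0.0, "wy": 0.0, "wz": -0.0}, {"dx": -0.0519, "dy": 0.0, "dz": -0.0162, "wx": -0.0, "wy": 0.0, "wz": -0.0}, {"dx": -0.0779, "dy": 0.0, "dz": -0.0244, "wx": -0.0, "wy": 0.0, "wz": -0.0}, {"dx": -0.1039, "dy": 0.0, "dz": -0.0325, "wx": -0.0, "wy": 0.0, "wz": -0.0}, {"dx": -0.1298, "dy": 0.0, "dz": -0.0406, "wx": -0.0, "wy": 0.0, "wz": -0.0}]
[{"dx": -0.026, "dy": 0.0, "dz": -0.0081, "wx": -0.0, "wy": 0.0, "wz": -0.0}, {"dx": -0.0519, "dy": 0.0, "dz": -0.0162, "wx": -0.0, "wy": 0.0, "wz": -0.0}, {"dx": -0.0779, "dy": 0.0, "dz": -0.0243, "wx": -0.0, "wy": 0.0, "wz": -0.0}, {"dx": -0.1039, "dy": 0.0, "dz": -0.0325, "wx": -0.0, "wy": 0.0, "wz": -0.0}, {"dx": -0.1298, "dy": 0.0, "dz": -0.0406, "wx": -0.0, "wy": 0.0, "wz": -0.0}]
```

Emit:
arm_command:
  deltas:
    - {"dx": -0.0417,"dz": -0.0232,"wy": -0.082}
    - {"dx": -0.0834,"dz": -0.0464,"wy": -0.165}
    - {"dx": -0.1251,"dz": -0.0696,"wx": 0.001,"wy": -0.247}
    - {"dx": -0.1668,"dz": -0.0929,"wx": 0.001,"wy": -0.329}
    - {"dx": -0.2085,"dy": 0.0002,"dz": -0.1161,"wx": 0.001,"wy": -0.411}

```text
invalid input at $.deltas[0]: expected keys dx, dy, dz, wx, wy, wz
```

Emit:
arm_command:
  deltas:
    - {"dx": -0.0469,"dz": -0.0088,"wy": -0.083}
    - {"dx": -0.0939,"dz": -0.0175,"wy": -0.165}
    - {"dx": -0.1408,"dy": 0.0001,"dz": -0.0263,"wy": -0.247}
    - {"dx": -0.1877,"dy": 0.0001,"dz": -0.0351,"wx": 0.001,"wy": -0.329}
    - {"dx": -0.2346,"dy": 0.0001,"dz": -0.0439,"wx": 0.001,"wy": -0.412}

```text
invalid input at $.deltas[0]: expected keys dx, dy, dz, wx, wy, wz
```

```bash
cat > look.py <<'E'
import sys,pickle
from h import *
from plant import r
n,name=sys.argv[1],sys.argv[2]
c=r.get_calibration(n); im=r.snapshot(n)
cv2.imwrite(f'pics/{name}.png',im[:,:,::-1]); cv2.imwrite(f'pics/{name}_b.png',cv2.resize(im[:,:,::-1],(800,600),interpolation=cv2.INTER_CUBIC))
pickle.dump(c,open(f'pics/{name}.pkl','wb'))
s=r.get_state();p,R=load()
print(s['clock'],'tcp',s['tool_pos'].round(4),'cmd',p.round(4),'roterr',np.degrees(Ro.from_matrix(R.T@Ro.from_quat(s['eef_rot']).as_matrix()).as_rotvec()).round(2),'q',s['q'].round(3),'F',s['contact_force'].round(1),'open',round(s['opening'],3),'qd',abs(s['qd']).max().round(3))
E
python3 look.py wrist w1
```

```text
0.2 tcp [ 0.1982 -0.5925  0.4042] cmd [0.6   0.02  0.404] roterr [-0.07 37.04 -0.  ] q [ 1.282  0.69  -0.195  1.566  0.157  0.903 -0.215] F [ 0.2  0.2 -0.1] open 1.0 qd 0.005
```

View pics/w1_b.png

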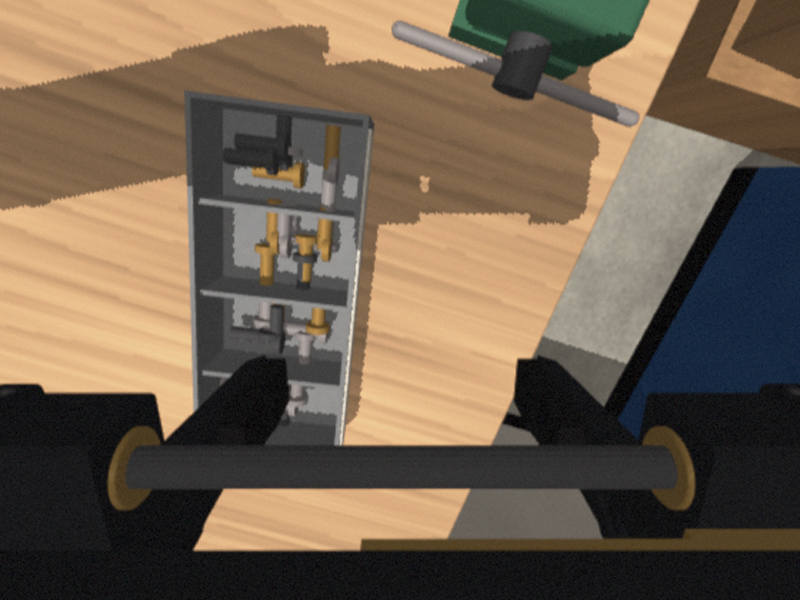

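Both calls were refused because rows need all six keys, so the arm hasn't moved and the view is unchanged. I'm resending with full rows.

Emit:
arm_command:
  deltas:
    - {"dx": -0.0417,"dy": 0.0,"dz": -0.0232,"wx": 0.0,"wy": -0.082,"wz": 0.0}
    - {"dx": -0.0834,"dy": 0.0001,"dz": -0.0464,"wx": 0.0,"wy": -0.165,"wz": 0.0}
    - {"dx": -0.1251,"dy": 0.0001,"dz": -0.0696,"wx": 0.001,"wy": -0.247,"wz": 0.0}
    - {"dx": -0.1668,"dy": 0.0001,"dz": -0.0929,"wx": 0.001,"wy": -0.329,"wz": 0.0}
    - {"dx": -0.2085,"dy": 0.0002,"dz": -0.1161,"wx": 0.001,"wy": -0.411,"wz": 0.0}

```text
clock: 0.7
tool_pos: [0.3601, -0.415, 0.4045]
eef_rot: [0.225, -0.67, 0.671, -0.225]
contact_force: [0.4, -0.1, 0.2]
opening: 1.002
```

Emit:
arm_command:
  deltas:
    - {"dx": -0.0469,"dy": 0.0,"dz": -0.0088,"wx": 0.0,"wy": -0.083,"wz": 0.0}
    - {"dx": -0.0939,"dy": 0.0,"dz": -0.0175,"wx": 0.0,"wy": -0.165,"wz": 0.0}
    - {"dx": -0.1408,"dy": 0.0001,"dz": -0.0263,"wx": 0.0,"wy": -0.247,"wz": 0.0}
    - {"dx": -0.1877,"dy": 0.0001,"dz": -0.0351,"wx": 0.001,"wy": -0.329,"wz": 0.0}
    - {"dx": -0.2346,"dy": 0.0001,"dz": -0.0439,"wx": 0.001,"wy": -0.412,"wz": 0.0}

```text
clock: 1.2
tool_pos: [0.5212, -0.2387, 0.4043]
eef_rot: [0.33, -0.625, 0.626, -0.33]
contact_force: [0.8, 0.3, -0.4]
opening: 1.004
```

```bash
python3 look.py wrist w2
```

```text
1.25 tcp [ 0.527  -0.2301  0.4049] cmd [0.6   0.02  0.404] roterr [ 0.21 -0.97  0.54] q [ 0.54   0.634 -0.348  1.718  0.266  0.83  -0.51 ] F [ 5.6  5.1 -0.2] open 1.001 qd 0.042
```

View pics/w2_b.png

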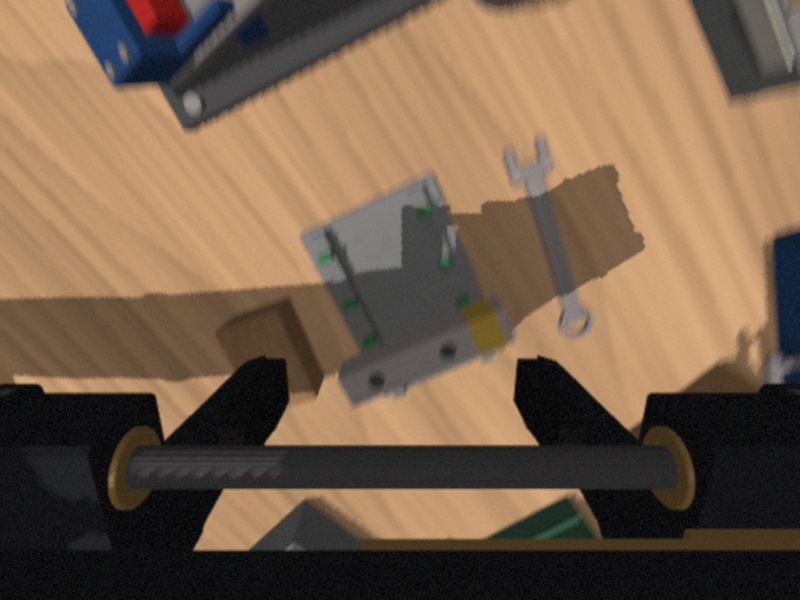

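The arm was still overshooting and the picture is blurred. The rack is visible around (410,290) of 800x600, so I'm taking it again now it's at rest.

```bash
python3 look.py wrist w3;python3 look.py wrist w4; python3 - <<'E'
import cv2
im=cv2.imread('pics/w4.png'); cv2.imwrite('pics/w4c.png',cv2.resize(im[110:300,190:380],None,fx=3.1,fy=3.1,interpolation=cv2.INTER_CUBIC))
E
```

```text
1.3 tcp [ 0.5248 -0.2329  0.4048] cmd [0.6   0.02  0.404] roterr [ 0.16 -0.75  0.38] q [ 0.543  0.633 -0.345  1.72   0.266  0.83  -0.508] F [0.6 0.5 0.7] open 1.002 qd 0.099
1.35 tcp [ 0.5224 -0.2365  0.4043] cmd [0.6   0.02  0.404] roterr [ 0.08 -0.42  0.12] q [ 0.547  0.632 -0.34   1.722  0.268  0.831 -0.508] F [-0.3 -1.8  0.2] open 0.998 qd 0.082
```

View pics/w4c.png

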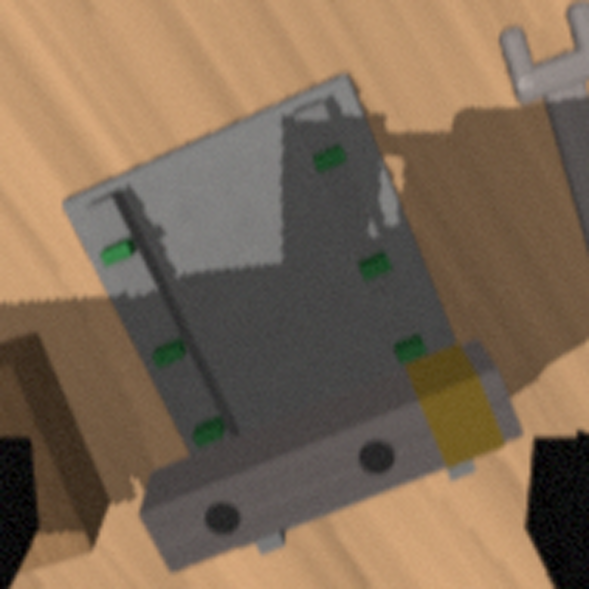

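```bash
python3 - <<'E'
from h import *
import pickle
c=pickle.load(open('pics/w4.pkl','rb'))
px=(np.array([(119,249),(169,351),(209,431),(330,157),(375,264),(411,347)])+.5)/3.1-.5+[190,110]
W=ray(c,px,.042);print(W.round(4))
for d in [.022,.023,.024]:
    L=[[x,y,.042] for x in (-.045,.045) for y in (.042+d,.042-d,-.042+d)]
    p,res=fit([(c,L,px)],[.5,-.27,-.17]); print(d,p,abs(res).max().round(2),'bay',(Rz(p[2])@[0,.042,.03]+[p[0],p[1],0]).round(4))
E
python3 - <<'E'
import sys;sys.path.insert(0,'.')
import os;os.chdir('.')
from h import *
from plant import r
s=r.get_state()
# actual commanded after 2 calls:
R=toolR([0,0,-1],[.824,-.566,0]); save([.52,-.24,.404],R)
plan(np.array([.60,.02,.257]),R,10)
E
```

```text
[[ 0.4725 -0.2009  0.042 ]
 [ 0.4642 -0.2454  0.042 ]
 [ 0.4576 -0.2827  0.042 ]
 [ 0.5592 -0.2164  0.042 ]
 [ 0.5514 -0.2607  0.042 ]
 [ 0.5454 -0.2975  0.042 ]]
0.022 [ 0.50464287 -0.27167171 -0.1730291 ] 1.1 bay [ 0.5119 -0.2303  0.03  ]
0.023 [ 0.50461921 -0.27196415 -0.17257125] 1.1 bay [ 0.5118 -0.2306  0.03  ]
0.024 [ 0.50455832 -0.27234224 -0.17110262] 1.48 bay [ 0.5117 -0.231   0.03  ]
[{"dx": -0.026, "dy": 0.0, "dz": -0.0081, "wx": 0.0, "wy": 0.0, "wz": 0.0}, {"dx": -0.0519, "dy": 0.0, "dz": -0.0163, "wx": 0.0, "wy": 0.0, "wz": 0.0}, {"dx": -0.0779, "dy": 0.0, "dz": -0.0244, "wx": 0.0, "wy": 0.0, "wz": 0.0}, {"dx": -0.1038, "dy": 0.0, "dz": -0.0325, "wx": 0.0, "wy": 0.0, "wz": 0.0}, {"dx": -0.1298, "dy": 0.0, "dz": -0.0406, "wx": 0.0, "wy": 0.0, "wz": 0.0}]
[{"dx": -0.026, "dy": 0.0, "dz": -0.0082, "wx": 0.0, "wy": 0.0, "wz": 0.0}, {"dx": -0.0519, "dy": 0.0, "dz": -0.0163, "wx": 0.0, "wy": 0.0, "wz": 0.0}, {"dx": -0.0779, "dy": 0.0, "dz": -0.0244, "wx": 0.0, "wy": 0.0, "wz": 0.0}, {"dx": -0.1038, "dy": 0.0, "dz": -0.0325, "wx": 0.0, "wy": 0.0, "wz": 0.0}, {"dx": -0.1298, "dy": 0.0, "dz": -0.0407, "wx": 0.0, "wy": 0.0, "wz": 0.0}]
```

Emit:
arm_command:
  deltas:
    - {"dx": -0.035,"dy": 0.0,"dz": -0.011,"wx": 0.0,"wy": 0.0,"wz": 0.0}
    - {"dx": -0.08,"dy": 0.0,"dz": -0.025,"wx": 0.0,"wy": 0.0,"wz": 0.0}
    - {"dx": -0.125,"dy": 0.0,"dz": -0.039,"wx": 0.0,"wy": 0.0,"wz": 0.0}
    - {"dx": -0.17,"dy": 0.0,"dz": -0.053,"wx": 0.0,"wy": 0.0,"wz": 0.0}
    - {"dx": -0.21,"dy": 0.0,"dz": -0.066,"wx": 0.0,"wy": 0.0,"wz": 0.0}

```text
clock: 1.85
tool_pos: [0.5846, -0.0292, 0.4041]
eef_rot: [0.329, -0.625, 0.627, -0.329]
contact_force: [0.4, -0.3, 0.1]
opening: 1.003
```

Emit:
arm_command:
  deltas:
    - {"dx": -0.03,"dy": 0.0,"dz": -0.009,"wx": 0.0,"wy": 0.0,"wz": 0.0}
    - {"dx": -0.045,"dy": 0.0,"dz": -0.014,"wx": 0.0,"wy": 0.0,"wz": 0.0}
    - {"dx": -0.05,"dy": 0.0,"dz": -0.0155,"wx": 0.0,"wy": 0.0,"wz": 0.0}
    - {"dx": -0.05,"dy": 0.0,"dz": -0.0155,"wx": 0.0,"wy": 0.0,"wz": 0.0}
    - {"dx": -0.05,"dy": 0.0,"dz": -0.0155,"wx": 0.0,"wy": 0.0,"wz": 0.0}

```text
clock: 2.35
tool_pos: [0.5998, 0.0175, 0.4039]
eef_rot: [0.329, -0.625, 0.627, -0.328]
contact_force: [0.1, 0.2, 0.5]
opening: 0.998
```

```bash
python3 look.py wrist w5; python3 - <<'E'
from h import *
R=toolR([0,0,-1],[.824,-.566,0]); p=np.array([.52,-.24,.404])+R@np.array([-.26,0,-.0815]);print(p);save(p,R)
E
```

```text
2.4 tcp [0.5998 0.0176 0.404 ] cmd [0.6   0.02  0.404] roterr [ 0.12  0.19 -0.14] q [ 0.066  0.664 -0.303  1.641  0.246  0.874 -0.94 ] F [-0.2  0.8 -0.1] open 0.998 qd 0.007
[0.60003073 0.02045601 0.404     ]
```

View pics/w5_b.png

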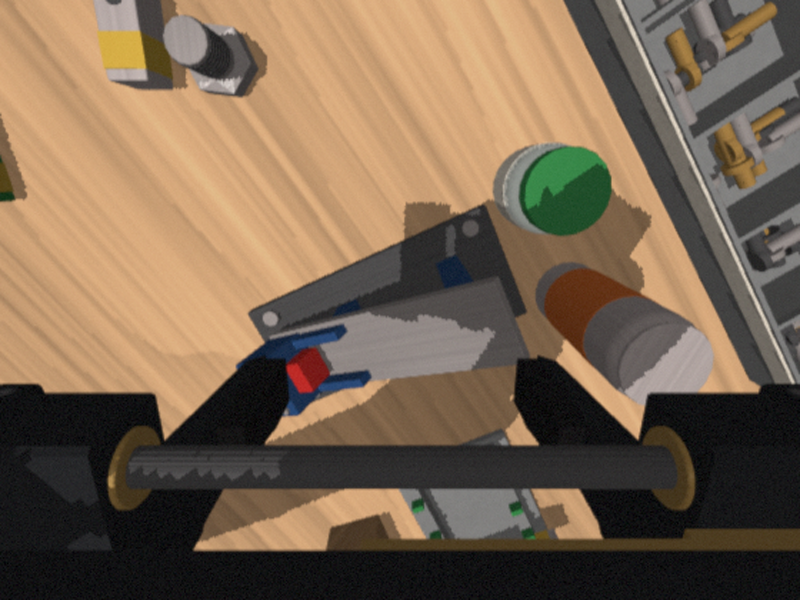

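```bash
python3 - <<'E'
import cv2
im=cv2.imread('pics/w5.png'); cv2.imwrite('pics/w5c.png',cv2.resize(im[135:300,160:380],None,fx=3.6,fy=3.6,interpolation=cv2.INTER_CUBIC))
E
```

```text
(no output)
```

View pics/w5c.png

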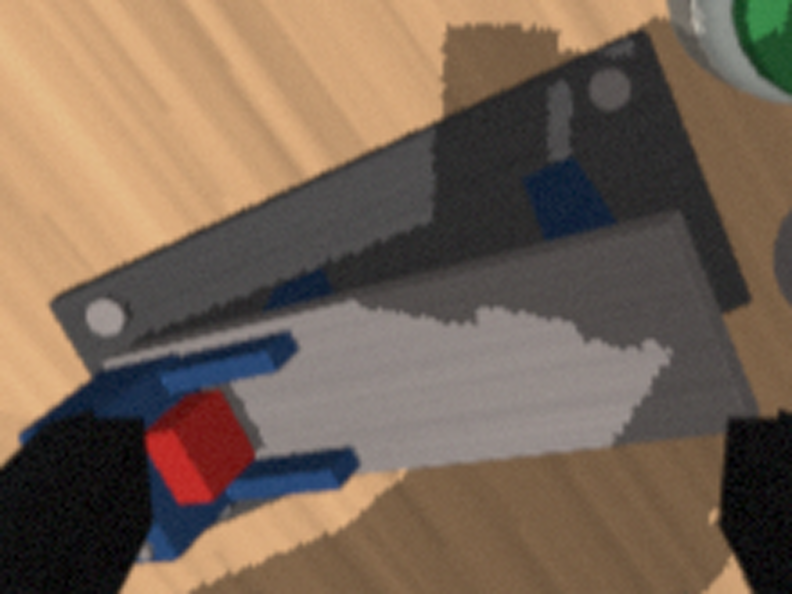

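```bash
cat > ov.py <<'E'
from h import *
def edges(p):
    S=[]
    def box(a,b,y,n): 
        c=[bedpt(s,yy,nn) for s in (a,b) for yy in y for nn in n]
        for i,j in [(0,1),(0,2),(0,4),(1,3),(1,5),(2,3),(2,6),(3,7),(4,5),(4,6),(5,7),(6,7)]: S.append((c[i],c[j]))
    box(-.145,-.101,(-.028,.028),(0,.044)); box(-.101,-.05,(.018,.026),(0,.014)); box(-.101,-.05,(-.026,-.018),(0,.014))
    box(-.085,-.101,(-.014,.014),(.006,.032)); box(-.145,.08,(-.03,.03),(0,0))
    b=[[x,y,.012] for x,y in [(.1,.055),(.1,-.055),(-.14,-.055),(-.14,.055)]]
    for i in range(4): S.append((b[i],b[(i+1)%4]))
    M=Rz(p[2]); return [((M@a)+[p[0],p[1],0],(M@b)+[p[0],p[1],0]) for a,b in S]
def overlay(im,c,S,crop,k,out):
    x,y,w,h=crop; o=cv2.resize(im[y:y+h,x:x+w],None,fx=k,fy=k,interpolation=cv2.INTER_CUBIC)
    for a,b in S:
        q=(proj(c,np.array([a,b]))-[x,y]+.5)*k-.5
        cv2.line(o,*[tuple(int(v) for v in t) for t in q.round()],(0,255,255),1,cv2.LINE_AA)
    cv2.imwrite(out,o)
E
python3 - <<'E'
from ov import *
import pickle
from plant import r
c=pickle.load(open('pics/w5.pkl','rb')); ct=r.get_calibration('top')
w=(np.array([(680,213),(648,30),(53,301),(748,297)])+.5)/3.6-.5+[160,135]
L=[bedpt(.08,.03,0),[.1,.055,.012],[-.14,.055,.012],[.1,-.055,.012]]
pt=(np.array([(132,57),(243,70),(272,83),(40,447),(218,472)])+.5)/5-.5+[265,160]
Lt=[bedpt(.08,.03,0),bedpt(.08,-.03,0),[.1,-.055,.012],[-.14,.055,.012],[-.14,-.055,.012]]
a=fit([(c,L,w)],[.58,-.02,-.17]);print(a)
b=fit([(c,L,w),(ct,Lt,pt)],[.58,-.02,-.17]);print(b)
overlay(cv2.imread('pics/w5.png'),c,edges(a[0]),(160,135,220,165),3.6,'pics/w5o.png')
overlay(cv2.imread('pics/top0.png'),ct,edges(a[0]),(265,160,70,105),5,'pics/t0o.png')
E
```

```text
(array([ 0.58211912, -0.022154  , -0.16949714]), array([[-0.82113382,  0.73739421],
       [ 1.15041463, -2.22336293],
       [-1.24736796,  0.1172434 ],
       [ 3.36387753,  0.17081009]]))
(array([ 0.58123496, -0.02171312, -0.1706268 ]), array([[-1.90623592,  0.96060368],
       [ 0.4314145 , -2.04410381],
       [-1.99108826,  0.09638311],
       [ 2.60763711,  0.36120421],
       [ 0.14128246, -0.96173988],
       [-0.24156086, -0.43866338],
       [ 0.94261476, -1.02990458],
       [-0.8912795 , -0.48251095],
       [ 0.68129855,  0.13752764]]))
```

View pics/w5o.png

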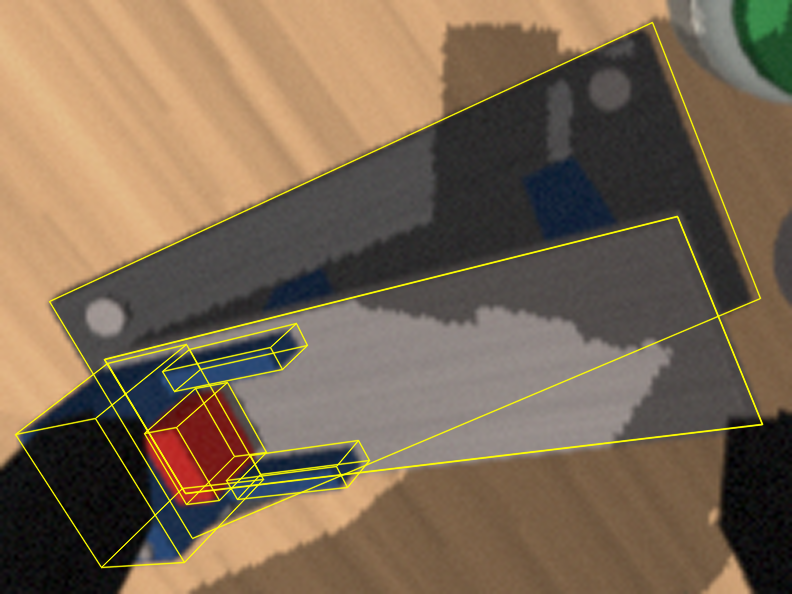

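View pics/t0o.png

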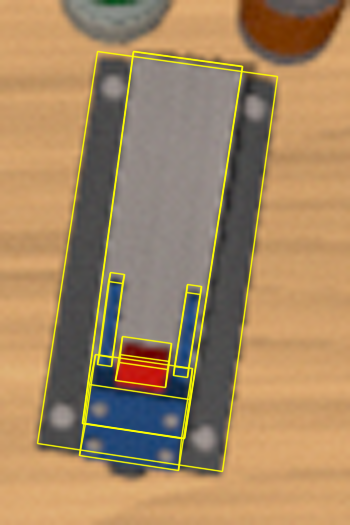

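```bash
python3 - <<'E'
from h import *
p,R=load(); print(p, (R.T@(np.array([.556,.306,.347])-p)).round(4))
E
```

```text
[0.60003073 0.02045601 0.404     ] [-0.2104  0.057  -0.198 ]
```

Emit:
arm_command:
  deltas:
    - {"dx": -0.026,"dy": 0.007,"dz": -0.025,"wx": 0.0,"wy": 0.0,"wz": 0.0}
    - {"dx": -0.059,"dy": 0.016,"dz": -0.055,"wx": 0.0,"wy": 0.0,"wz": 0.0}
    - {"dx": -0.092,"dy": 0.025,"dz": -0.087,"wx": 0.0,"wy": 0.0,"wz": 0.0}
    - {"dx": -0.125,"dy": 0.034,"dz": -0.118,"wx": 0.0,"wy": 0.0,"wz": 0.0}
    - {"dx": -0.158,"dy": 0.043,"dz": -0.149,"wx": 0.0,"wy": 0.0,"wz": 0.0}

```text
clock: 2.9
tool_pos: [0.5668, 0.2345, 0.3606]
eef_rot: [0.328, -0.625, 0.627, -0.329]
contact_force: [0.8, -0.2, 0.5]
opening: 0.999
```

Emit:
arm_command:
  deltas:
    - {"dx": -0.03,"dy": 0.008,"dz": -0.028,"wx": 0.0,"wy": 0.0,"wz": 0.0}
    - {"dx": -0.048,"dy": 0.013,"dz": -0.045,"wx": 0.0,"wy": 0.0,"wz": 0.0}
    - {"dx": -0.052,"dy": 0.014,"dz": -0.049,"wx": 0.0,"wy": 0.0,"wz": 0.0}
    - {"dx": -0.052,"dy": 0.014,"dz": -0.049,"wx": 0.0,"wy": 0.0,"wz": 0.0}
    - {"dx": -0.052,"dy": 0.014,"dz": -0.049,"wx": 0.0,"wy": 0.0,"wz": 0.0}

```text
clock: 3.4
tool_pos: [0.557, 0.3024, 0.3469]
eef_rot: [0.328, -0.625, 0.628, -0.328]
contact_force: [-0.6, 0.6, -0.3]
opening: 1.003
```

```bash
python3 - <<'E'
from h import *
p,R=load(); p=p+R@np.array([-.210,.057,-.198]); save(p,R)
E
python3 look.py wrist w6
```

```text
3.45 tcp [0.557  0.3023 0.347 ] cmd [0.5557 0.3057 0.347 ] roterr [ 0.2   0.22 -0.1 ] q [-0.438  0.773 -0.244  1.591  0.241  0.807 -1.389] F [ 0.   0.6 -0.5] open 0.999 qd 0.007
```

View pics/w6_b.png

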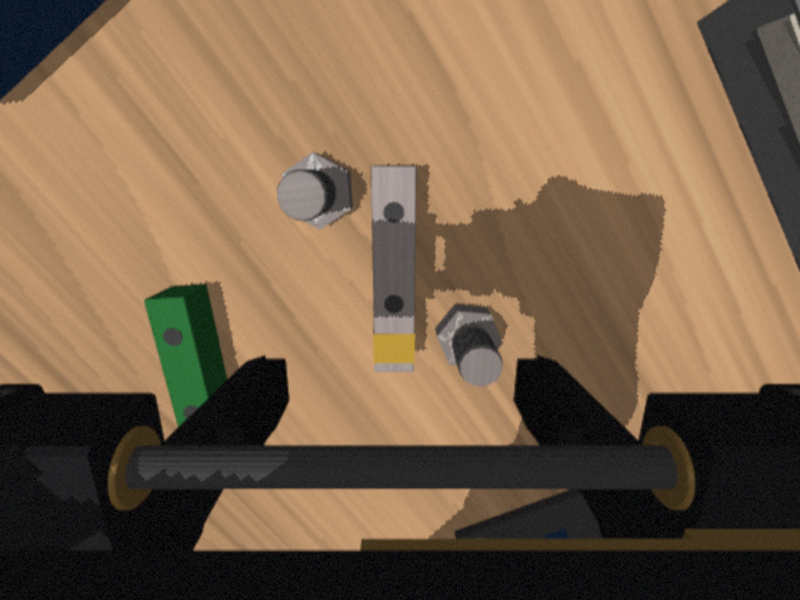

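The loose bar is the silver one at (394,268) with its yellow band at (394,349), and the bolts are at (315,190) and (470,345). The things it could be mistaken for are:
- the green bar at (185,350) in this view
- the orange bar at (138,166) in the top view
- the done bar at (403,230) in the top view, lying in the rack

This view is also the close check, and it confirms the silver bar.

```bash
python3 - <<'E'
from h import *
import pickle
from plant import r
c=pickle.load(open('pics/w6.pkl','rb'));s=r.get_state()
px=(np.array([(371.5,166),(415.5,167),(374,371),(413.5,371.5)])+.5)*.7-.5
print(ray(c,px,.038).round(4), c['cx'],c['cy'])
# sub: plain end corners. image up=-toolx; image right=tool z=(.824,-.566)=> n ; bar y axis = Rz(yaw)*(0,1)
L=[[-.075,.015,.038],[-.075,-.015,.038],[.075,.015,.038],[.075,-.015,.038]]
L=[[-.075,-.015,.038],[-.075,.015,.038],[.075,-.015,.038],[.075,.015,.038]]
p,res=fit([(c,L,px)],[.556,.306,-2.17]);print(p,np.degrees(p[2]),res.round(2))
print('tcp',s['tool_pos'])
E
```

```text
[[0.5866 0.3767 0.038 ]
 [0.6099 0.3599 0.038 ]
 [0.5014 0.2554 0.038 ]
 [0.5258 0.2379 0.038 ]] 280.5526132347592 210.92663864029498
[ 0.55571667  0.30721397 -2.17929914] -124.86464290256947 [[-0.62 -0.37]
 [ 0.71 -0.92]
 [ 0.    1.17]
 [-0.06  0.87]]
tcp [0.55703654 0.30231352 0.34699042]
```

```bash
cat > step.py <<'E'
from h import *
from plant import r
def sync():
    s=r.get_state(); save(s['tool_pos'],Ro.from_quat(s['eef_rot']).as_matrix()); return s
E
python3 - <<'E'
from step import *
sync(); y=np.radians(-124.87); 
R=toolR([0,0,-1],[-np.sin(y),np.cos(y),0]);print(R[:,0])
plan(np.array([.5557,.3072,.031]),R,5)
E
```

```text
[-0.57171636 -0.82045134 -0.        ]
[{"dx": -0.0007, "dy": 0.0338, "dz": -0.0009, "wx": -0.001, "wy": 0.001, "wz": 0.0}, {"dx": -0.0014, "dy": 0.0676, "dz": -0.0018, "wx": -0.002, "wy": 0.001, "wz": 0.001}, {"dx": -0.0021, "dy": 0.1014, "dz": -0.0027, "wx": -0.003, "wy": 0.002, "wz": 0.001}, {"dx": -0.0028, "dy": 0.1352, "dz": -0.0036, "wx": -0.004, "wy": 0.003, "wz": 0.002}, {"dx": -0.0035, "dy": 0.169, "dz": -0.0045, "wx": -0.004, "wy": 0.004, "wz": 0.002}]
```

Emit:
arm_command:
  deltas:
    - {"dx": -0.003,"dy": 0.03,"dz": -0.003,"wx": -0.002,"wy": 0.002,"wz": 0.001}
    - {"dx": -0.0035,"dy": 0.065,"dz": -0.0045,"wx": -0.004,"wy": 0.004,"wz": 0.002}
    - {"dx": -0.0035,"dy": 0.1,"dz": -0.0045,"wx": -0.004,"wy": 0.004,"wz": 0.002}
    - {"dx": -0.0035,"dy": 0.12,"dz": -0.0045,"wx": -0.004,"wy": 0.004,"wz": 0.002}
    - {"dx": -0.0035,"dy": 0.12,"dz": -0.0045,"wx": -0.004,"wy": 0.004,"wz": 0.002}

```text
clock: 3.95
tool_pos: [0.554, 0.3077, 0.2241]
eef_rot: [0.33, -0.627, 0.627, -0.326]
contact_force: [-0.6, -1.3, -0.3]
opening: 1.002
```

```bash
python3 - <<'E'
from step import *
s=sync(); y=np.radians(-124.87); print(s['tool_pos'],s['contact_force'])
R=toolR([0,0,-1],[-np.sin(y),np.cos(y),0])
plan(np.array([.5557,.3072,.031]),R,5)
E
```

```text
[0.55398574 0.30774031 0.22409904] [-0.62115776 -1.27137116 -0.29433764]
[{"dx": -0.0002, "dy": 0.0092, "dz": 0.0004, "wx": 0.001, "wy": 0.0, "wz": 0.001}, {"dx": -0.0003, "dy": 0.0184, "dz": 0.0007, "wx": 0.001, "wy": 0.001, "wz": 0.003}, {"dx": -0.0005, "dy": 0.0277, "dz": 0.0011, "wx": 0.002, "wy": 0.001, "wz": 0.004}, {"dx": -0.0006, "dy": 0.0369, "dz": 0.0015, "wx": 0.003, "wy": 0.001, "wz": 0.005}, {"dx": -0.0008, "dy": 0.0461, "dz": 0.0018, "wx": 0.003, "wy": 0.002, "wz": 0.007}]
```

Emit:
arm_command:
  deltas:
    - {"dx": 0.0,"dy": 0.015,"dz": 0.001,"wx": 0.001,"wy": 0.001,"wz": 0.002}
    - {"dx": -0.001,"dy": 0.03,"dz": 0.001,"wx": 0.002,"wy": 0.001,"wz": 0.003}
    - {"dx": -0.001,"dy": 0.042,"dz": 0.001,"wx": 0.002,"wy": 0.001,"wz": 0.003}
    - {"dx": -0.001,"dy": 0.048,"dz": 0.001,"wx": 0.002,"wy": 0.001,"wz": 0.003}
    - {"dx": -0.001,"dy": 0.048,"dz": 0.001,"wx": 0.002,"wy": 0.001,"wz": 0.003}

```text
clock: 4.45
tool_pos: [0.5552, 0.3108, 0.1777]
eef_rot: [-0.328, 0.627, -0.626, 0.329]
contact_force: [0.5, 0.6, -0.1]
opening: 1.003
```

```bash
python3 look.py wrist w7
```

```text
4.5 tcp [0.5554 0.311  0.1784] cmd [0.5557 0.3072 0.178 ] roterr [-0.   -0.2   0.15] q [-0.488  1.014 -0.175  1.652  0.31   0.5   -1.46 ] F [-0.1  0.4  0.1] open 0.998 qd 0.016
```

View pics/w7.png

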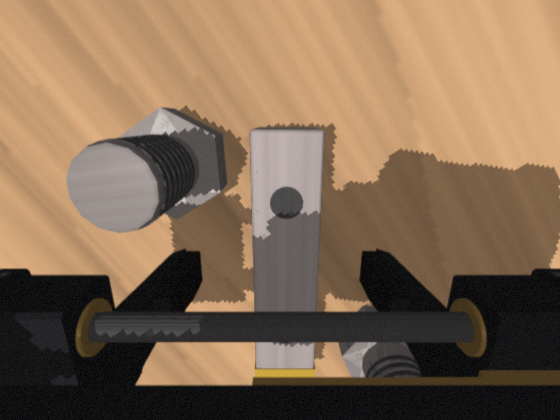

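Emit:
arm_command:
  deltas:
    - {"dx": 0.002,"dy": 0.0,"dz": 0.002,"wx": 0.0,"wy": 0.003,"wz": 0.0}
    - {"dx": 0.002,"dy": 0.0,"dz": 0.002,"wx": 0.0,"wy": 0.003,"wz": 0.0}
    - {"dx": 0.002,"dy": 0.0,"dz": 0.002,"wx": 0.0,"wy": 0.003,"wz": 0.0}
    - {"dx": 0.002,"dy": 0.0,"dz": 0.002,"wx": 0.0,"wy": 0.003,"wz": 0.0}
    - {"dx": 0.002,"dy": 0.0,"dz": 0.002,"wx": 0.0,"wy": 0.003,"wz": 0.0}
  claw: -1
  grip_force: 45

```text
clock: 5.0
tool_pos: [0.556, 0.3083, 0.1789]
eef_rot: [-0.326, 0.627, -0.626, 0.329]
contact_force: [0.3, 0.2, 0.5]
opening: 0.573
```

Emit:
arm_command:
  deltas:
    - {"dx": 0.0,"dy": 0.0,"dz": 0.0,"wx": 0.0,"wy": 0.0,"wz": 0.0}
    - {"dx": 0.0,"dy": 0.0,"dz": 0.0,"wx": 0.0,"wy": 0.0,"wz": 0.0}
    - {"dx": 0.0,"dy": 0.0,"dz": 0.0,"wx": 0.0,"wy": 0.0,"wz": 0.0}
    - {"dx": 0.0,"dy": 0.0,"dz": 0.0,"wx": 0.0,"wy": 0.0,"wz": 0.0}
    - {"dx": 0.0,"dy": 0.0,"dz": 0.0,"wx": 0.0,"wy": 0.0,"wz": 0.0}

```text
clock: 5.5
tool_pos: [0.556, 0.3082, 0.1787]
eef_rot: [-0.326, 0.627, -0.626, 0.328]
contact_force: [0.1, 1.4, 0.4]
opening: 0.335
```

```bash
python3 look.py wrist w8
```

```text
5.55 tcp [0.556  0.3082 0.1787] cmd [0.5557 0.3072 0.178 ] roterr [ 0.   -0.06  0.17] q [-0.484  1.013 -0.174  1.655  0.31   0.498 -1.459] F [0.4 0.3 0.3] open 0.334 qd 0.002
```

View pics/w8.png

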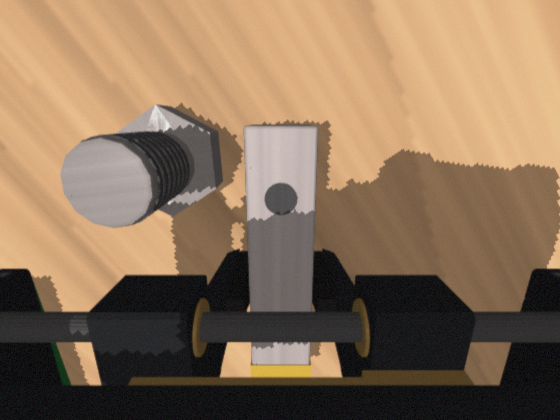

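```bash
python3 - <<'E'
from step import *
import pickle
c=pickle.load(open('pics/w8.pkl','rb'));s=r.get_state();T=s['tool_pos'];R=Ro.from_quat(s['eef_rot']).as_matrix()
W=ray(c,[(245,126),(318,126),(250,364),(312,364)],.038); print('tool frame',((W-T)@R).round(4))
ct=r.get_calibration('top')
can=ray(ct,[(325,147)],.16)[0];jar=ray(ct,[(289,150)],.09)[0]
F=np.array([.5805,-.0218]);a=-.17
for n,q in(('can',can),('jar',jar)): print(n,q.round(3),(Rz(-a)@np.r_[q[:2]-F,0]).round(3))
sync()
Fr=Rz(a); O=np.r_[F,0]
Rg=Fr@toolR([.5,0,-.8660254],[0,-1,0])
def gp(s_,n): return O+Fr@np.array(bedpt(s_,0,n))
print('goal',gp(.03,.11),Rg[:,0])
plan(np.array([.55,.27,.16]),R,5)
plan(gp(.03,.11),Rg,10)
E
```

```text
tool frame [[-0.0734  0.1409 -0.014 ]
 [-0.0734  0.1409  0.0148]
 [ 0.0437  0.1405 -0.0155]
 [ 0.0437  0.1405  0.0163]]
can [ 0.711 -0.097  0.16 ] [ 0.142 -0.052  0.   ]
jar [ 0.727 -0.     0.09 ] [0.141 0.046 0.   ]
goal [ 0.55189908 -0.01689046  0.21026279] [-0.85354144  0.14651621 -0.5       ]
[{"dx": 0.007, "dy": -0.0257, "dz": 0.0034, "wx": 0.0, "wy": 0.0, "wz": 0.0}, {"dx": 0.0139, "dy": -0.0514, "dz": 0.0068, "wx": 0.0, "wy": 0.0, "wz": 0.0}, {"dx": 0.0209, "dy": -0.0771, "dz": 0.0102, "wx": 0.0, "wy": 0.0, "wz": 0.0}, {"dx": 0.0279, "dy": -0.1028, "dz": 0.0135, "wx": 0.0, "wy": 0.0, "wz": 0.0}, {"dx": 0.0349, "dy": -0.1285, "dz": 0.0169, "wx": 0.0, "wy": 0.0, "wz": 0.0}]
[{"dx": 0.03, "dy": -0.0049, "dz": 0.0118, "wx": 0.038, "wy": 0.141, "wz": 0.059}, {"dx": 0.0594, "dy": -0.0093, "dz": 0.0229, "wx": 0.076, "wy": 0.281, "wz": 0.118}, {"dx": 0.0881, "dy": -0.0133, "dz": 0.0334, "wx": 0.114, "wy": 0.422, "wz": 0.177}, {"dx": 0.116, "dy": -0.0169, "dz": 0.0434, "wx": 0.152, "wy": 0.563, "wz": 0.236}, {"dx": 0.1431, "dy": -0.0201, "dz": 0.053, "wx": 0.19, "wy": 0.704, "wz": 0.295}]
[{"dx": 0.0163, "dy": -0.0055, "dz": 0.0222, "wx": 0.038, "wy": 0.14, "wz": 0.059}, {"dx": 0.032, "dy": -0.0106, "dz": 0.0436, "wx": 0.076, "wy": 0.281, "wz": 0.118}, {"dx": 0.047, "dy": -0.0152, "dz": 0.0644, "wx": 0.114, "wy": 0.422, "wz": 0.177}, {"dx": 0.0613, "dy": -0.0194, "dz": 0.0847, "wx": 0.152, "wy": 0.562, "wz": 0.236}, {"dx": 0.0747, "dy": -0.0233, "dz": 0.1046, "wx": 0.19, "wy": 0.703, "wz": 0.294}]
```

Emit:
arm_command:
  deltas:
    - {"dx": 0.0,"dy": -0.02,"dz": 0.0,"wx": 0.0,"wy": 0.0,"wz": 0.0}
    - {"dx": 0.0,"dy": -0.05,"dz": 0.0,"wx": 0.0,"wy": 0.0,"wz": 0.0}
    - {"dx": 0.002,"dy": -0.085,"dz": 0.002,"wx": 0.0,"wy": 0.0,"wz": 0.0}
    - {"dx": 0.02,"dy": -0.115,"dz": 0.01,"wx": 0.0,"wy": 0.0,"wz": 0.0}
    - {"dx": 0.0349,"dy": -0.1285,"dz": 0.0169,"wx": 0.0,"wy": 0.0,"wz": 0.0}

```text
clock: 6.05
tool_pos: [0.5499, 0.269, 0.309]
eef_rot: [-0.326, 0.627, -0.626, 0.329]
contact_force: [0.8, 0.1, -4.3]
opening: 0.335
```

Emit:
arm_command:
  deltas:
    - {"dx": 0.03,"dy": -0.0049,"dz": 0.0118,"wx": 0.038,"wy": 0.141,"wz": 0.059}
    - {"dx": 0.0594,"dy": -0.0093,"dz": 0.0229,"wx": 0.076,"wy": 0.281,"wz": 0.118}
    - {"dx": 0.0881,"dy": -0.0133,"dz": 0.0334,"wx": 0.114,"wy": 0.422,"wz": 0.177}
    - {"dx": 0.116,"dy": -0.0169,"dz": 0.0434,"wx": 0.152,"wy": 0.563,"wz": 0.236}
    - {"dx": 0.1431,"dy": -0.0201,"dz": 0.053,"wx": 0.19,"wy": 0.704,"wz": 0.295}

```text
clock: 6.55
tool_pos: [0.5101, 0.1193, 0.3261]
eef_rot: [0.043, -0.678, 0.695, -0.235]
contact_force: [0.6, 0.3, -4.6]
opening: 0.338
```

Emit:
arm_command:
  deltas:
    - {"dx": 0.0163,"dy": -0.0055,"dz": 0.0222,"wx": 0.038,"wy": 0.14,"wz": 0.059}
    - {"dx": 0.032,"dy": -0.0106,"dz": 0.0436,"wx": 0.076,"wy": 0.281,"wz": 0.118}
    - {"dx": 0.047,"dy": -0.0152,"dz": 0.0644,"wx": 0.114,"wy": 0.422,"wz": 0.177}
    - {"dx": 0.0613,"dy": -0.0194,"dz": 0.0847,"wx": 0.152,"wy": 0.562,"wz": 0.236}
    - {"dx": 0.0747,"dy": -0.0233,"dz": 0.1046,"wx": 0.19,"wy": 0.703,"wz": 0.294}

```text
clock: 7.05
tool_pos: [0.5018, 0.01, 0.3603]
eef_rot: [-0.13, -0.68, 0.707, -0.145]
contact_force: [1.6, -0.7, -4.0]
opening: 0.336
```

```bash
python3 look.py wrist w9;python3 look.py scene s9;python3 look.py wrist w10
```

```text
7.1 tcp [ 0.5008 -0.0011  0.3629] cmd [ 0.4795 -0.0044  0.3376] roterr [ -1.54 -10.45  -7.17] q [-0.185  0.559  0.1    2.172  0.986  0.048 -2.643] F [-1.1 -8.6 -1.9] open 0.334 qd 0.308
7.15 tcp [0.5008 0.001  0.3621] cmd [ 0.4795 -0.0044  0.3376] roterr [ -1.7  -10.14  -7.26] q [-0.188  0.561  0.098  2.172  0.975  0.047 -2.64 ] F [ 0.2 -1.1 -4.2] open 0.338 qd 0.124
7.2 tcp [0.5011 0.0042 0.3615] cmd [ 0.4795 -0.0044  0.3376] roterr [ -2.05 -10.15  -7.27] q [-0.19   0.562  0.094  2.172  0.971  0.044 -2.641] F [-0.6  0.7 -5.1] open 0.338 qd 0.064
```

View pics/w10_b.png

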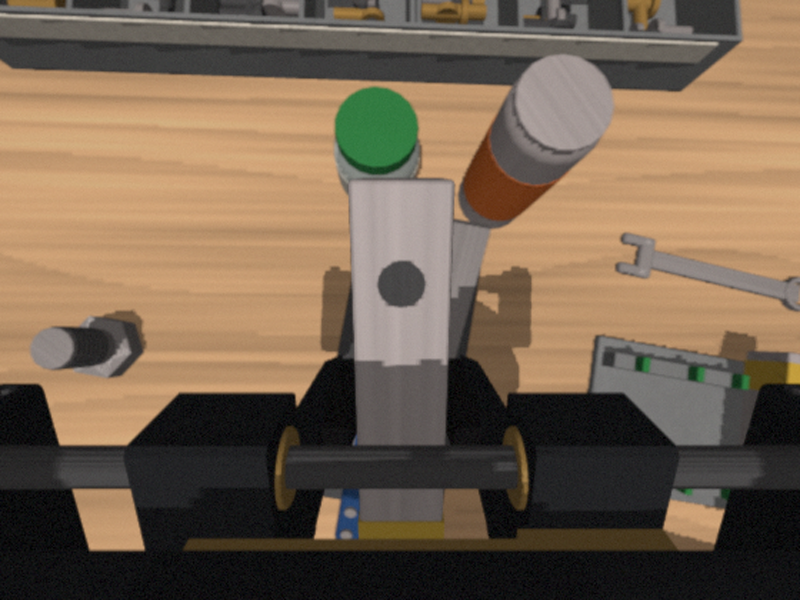

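View pics/s9_b.png

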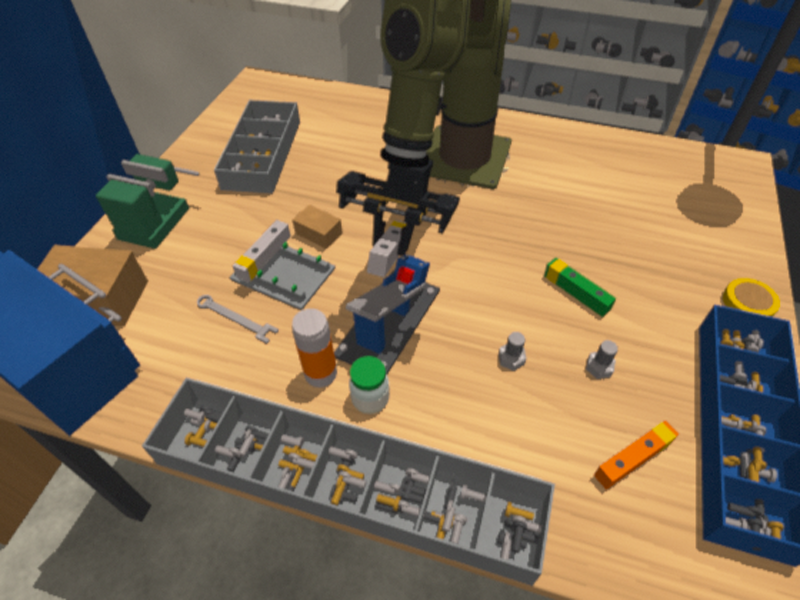

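The wrist can't take the 30° tilt here: joint 6 is at 0.044 and joint 7 at -2.64, both near their limits. I'll identify the arm's kinematics from the logged poses and plan around that.

```bash
cat > fk.py <<'E'
from h import *
import itertools
def rz(a):c,s=np.cos(a),np.sin(a);return np.array([[c,-s,0],[s,c,0],[0,0,1]])
def ry(a):c,s=np.cos(a),np.sin(a);return np.array([[c,0,s],[0,1,0],[-s,0,c]])
def fk(q,P,sg):
    """P: H,L1,L2,L3"""
    s=sg; e=np.array([0,0,1.])
    R=rz(s[0]*q[0]); p=P[0]*e
    R=R@ry(q[1]); p=p+R@e*P[1]; R=R@rz(s[1]*q[2])
    R=R@ry(q[3]); p=p+R@e*P[2]; R=R@rz(s[2]*q[4])
    R=R@ry(q[5]); p=p+R@e*P[3]; R=R@rz(s[3]*q[6])
    return p,R
D=[([1.28178175,.68997849,-.19453949,1.56639065,.157305,.90248778,-.21513044],[.19814711,-.59239369,.4039014]),
([.54,.634,-.348,1.718,.266,.83,-.51],[.527,-.2301,.4049]),
([.066,.664,-.303,1.641,.246,.874,-.94],[.5998,.0176,.404]),
([-.438,.773,-.244,1.591,.241,.807,-1.389],[.557,.3023,.347]),
([-.488,1.014,-.175,1.652,.31,.5,-1.46],[.5554,.311,.1784]),
([-.484,1.013,-.174,1.655,.31,.498,-1.459],[.556,.3082,.1787]),
([-.190,.562,.094,2.172,.971,.044,-2.641],[.5011,.0042,.3615])]
E
python3 - <<'E'
from fk import *
best=[]
for sg in itertools.product([1,-1],repeat=4):
    f=lambda P:np.concatenate([fk(q,P,sg)[0]-t for q,t in D])
    s=least_squares(f,[.35,.4,.4,.15]); best.append((np.abs(s.fun).max(),sg,s.x.round(4)))
best.sort(key=lambda b:b[0]); print(*best[:6],sep='\n')
sg=best[0][1]
from plant import r
s=r.get_state(); R=Ro.from_quat(s['eef_rot']).as_matrix()
for g in best[:2]:
  for q,Rm in [(s['q'],R),(D[0][0],Ro.from_quat([-0.11381559,0.69855489,-0.69726688,0.11351642]).as_matrix())]:
    print(g[1],'tool in flange',(fk(q,g[2],g[1])[1].T@Rm).round(3).tolist())
E
```

```text
(np.float64(0.05225413663456742), (-1, -1, -1, 1), array([0.2412, 0.6346, 0.2629, 0.1706]))
(np.float64(0.05225413663456742), (-1, -1, -1, -1), array([0.2412, 0.6346, 0.2629, 0.1706]))
(np.float64(0.07740761210269814), (-1, -1, 1, 1), array([ 0.0472,  0.6272,  0.2847, -0.0499]))
(np.float64(0.07740761210269814), (-1, -1, 1, -1), array([ 0.0472,  0.6272,  0.2847, -0.0499]))
(np.float64(0.09137140610250027), (-1, 1, 1, 1), array([-0.2101,  0.8033,  0.0696, -0.0164]))
(np.float64(0.09137140610250027), (-1, 1, 1, -1), array([-0.2101,  0.8033,  0.0696, -0.0164]))
(-1, -1, -1, 1) tool in flange [[-0.842, -0.0, -0.539], [-0.539, 0.0, 0.842], [0.0, 1.0, -0.0]]
(-1, -1, -1, 1) tool in flange [[0.417, 0.0, -0.909], [-0.909, 0.0, -0.417], [-0.0, 1.0, 0.0]]
(-1, -1, -1, -1) tool in flange [[-0.0, -0.0, -1.0], [-1.0, 0.0, 0.0], [0.0, 1.0, -0.0]]
(-1, -1, -1, -1) tool in flange [[-0.0, 0.0, -1.0], [-1.0, -0.0, 0.0], [-0.0, 1.0, 0.0]]
```

```bash
cat >> fk.py <<'E'
def rots(q):
    R=np.eye(3);o=[R]
    for i in range(7): R=R@(rz(-q[i]) if i%2==0 else ry(q[i])); o.append(R)
    return o
RT=np.array([[0,0,-1],[-1,0,0],[0,1,0.]])
E
python3 - <<'E'
from fk import *
T=np.concatenate([t for _,t in D])
def A(cols): return np.vstack([np.c_[tuple(rots(q)[j][:,k] for j,k in cols)] for q,_ in D])
base=[(0,2),(2,2),(4,2),(6,2)]
ext=[(2,0),(2,1),(3,0),(3,1),(4,0),(4,1),(5,0),(5,1),(6,0),(6,1),(1,0),(1,1)]
out=[]
for n in (0,1,2,3):
  for e in itertools.combinations(ext,n):
    c=base+list(e);x,_,_,_=np.linalg.lstsq(A(c),T,rcond=None); out.append((np.abs(A(c)@x-T).max(),e,x.round(4)))
  out.sort(key=lambda b:b[0])
  print(n,*out[:5],sep='\n')
E
```

```text
0
(np.float64(0.05225413651500408), (), array([0.2412, 0.6346, 0.2629, 0.1706]))
1
(np.float64(0.004212107894871753), ((3, 1),), array([ 0.3548,  0.5626,  0.3411,  0.1678, -0.0455]))
(np.float64(0.004212107894871753), ((4, 1),), array([ 0.3548,  0.5626,  0.3411,  0.1678, -0.0455]))
(np.float64(0.005896853461103246), ((2, 1),), array([ 0.3354,  0.5661,  0.3486,  0.151 , -0.0462]))
(np.float64(0.005896853461103246), ((1, 1),), array([ 0.3354,  0.5661,  0.3486,  0.151 , -0.0462]))
(np.float64(0.020552631565625423), ((5, 1),), array([ 0.3114,  0.5335,  0.3563,  0.1001, -0.0526]))
2
(np.float64(0.0002597853278044071), ((3, 1), (1, 1)), array([ 0.3475,  0.5637,  0.3445,  0.161 , -0.0271, -0.0189]))
(np.float64(0.0002597853278044071), ((4, 1), (1, 1)), array([ 0.3475,  0.5637,  0.3445,  0.161 , -0.0271, -0.0189]))
(np.float64(0.00025978532780457364), ((2, 1), (3, 1)), array([ 0.3475,  0.5637,  0.3445,  0.161 , -0.0189, -0.0271]))
(np.float64(0.00025978532780457364), ((2, 1), (4, 1)), array([ 0.3475,  0.5637,  0.3445,  0.161 , -0.0189, -0.0271]))
(np.float64(0.0019505744563712568), ((4, 0), 
[... 158 characters left out ...]
635e-01,  3.444e-01,  1.606e-01,  4.000e-04,
       -2.690e-02, -1.900e-02]))
(np.float64(0.0002458748455342885), ((2, 0), (4, 1), (1, 1)), array([ 3.473e-01,  5.635e-01,  3.444e-01,  1.606e-01,  4.000e-04,
       -2.690e-02, -1.900e-02]))
(np.float64(0.00024587484553439953), ((2, 0), (2, 1), (3, 1)), array([ 3.473e-01,  5.635e-01,  3.444e-01,  1.606e-01,  4.000e-04,
       -1.900e-02, -2.690e-02]))
(np.float64(0.00024587484553439953), ((2, 0), (2, 1), (4, 1)), array([ 3.473e-01,  5.635e-01,  3.444e-01,  1.606e-01,  4.000e-04,
       -1.900e-02, -2.690e-02]))
(np.float64(0.00025734540648114645), ((3, 0), (3, 1), (1, 1)), array([ 0.3456,  0.5633,  0.3434,  0.1587,  0.0017, -0.0262, -0.0199]))
```

```bash
cat >> fk.py <<'E'
PX=[.3475,.5637,.3445,.161,-.0189,-.0271]
LO=np.array([-3.01,-.46,-1.47,.13,-1,.04,-2.66]);HI=np.array([3.01,2.08,1.51,2.56,4.14,2.09,2.66])
def FK(q):
    o=rots(q); return PX[0]*o[0][:,2]+PX[1]*o[2][:,2]+PX[2]*o[4][:,2]+PX[3]*o[6][:,2]+PX[4]*o[2][:,1]+PX[5]*o[4][:,1], o[7]@RT
def err(q,p,R):
    a,B=FK(q); return np.r_[p-a,Ro.from_matrix(R@B.T).as_rotvec()]
def jac(q):
    J=np.zeros((6,7));p,R=FK(q)
    for i in range(7):
        d=np.zeros(7);d[i]=1e-6;J[:,i]=-err(q+d,p,R)/1e-6*-1 if 0 else -err(q+d,p,R)/1e-6
    return J
def track(q,poses,lam=1e-3,q0=None,k=0.,sub=4):
    q=np.array(q,float);out=[]
    for p,R in poses:
        p0,R0=FK(q);rv=Ro.from_matrix(R0.T@R).as_rotvec()
        for i in range(sub):
            a=(i+1)/sub; e=err(q,p0+(p-p0)*a,R0@Ro.from_rotvec(rv*a).as_matrix())
            J=jac(q);Ji=J.T@np.linalg.inv(J@J.T+lam**2*np.eye(6)); dq=Ji@e
            if q0 is not None: dq=dq+(np.eye(7)-Ji@J)@(k*(q0-q))
            q=np.clip(q+dq,LO,HI)
        out.append(q.copy())
    return out
E
python3 - <<'E'
from fk import *
q=D[0][0];p0,R0=FK(q);print(p0)
def path(pos,R,n):
    global p0,R0
    rv=Ro.from_matrix(R0.T@R).as_rotvec();o=[(p0+(pos-p0)*(i+1)/n,R0@Ro.from_rotvec(rv*(i+1)/n).as_matrix()) for i in range(n)];p0,R0=pos,R;return o
R=toolR([0,0,-1],[.824,-.566,0])
ps=path(np.array([.52,-.24,.404]),R,10)+path(np.array([.6,.0205,.404]),R,10)+path(np.array([.5557,.3057,.347]),R,8)+path(np.array([.5557,.3072,.178]),R,6)
for k,q0 in ((0,None),(.02,np.array(q)),(.1,np.array(q)),(.02,(LO+HI)/2),(.1,(LO+HI)/2)):
    t=track(q,ps,q0=q0,k=k); print(k,*[t[i].round(3) for i in (9,19,27,33)],sep='\n')
print('real');print([.547,.632,-.34,1.722,.268,.831,-.508],[.066,.664,-.303,1.641,.246,.874,-.94],[-.438,.773,-.244,1.591,.241,.807,-1.389],[-.484,1.013,-.174,1.655,.31,.498,-1.459],sep='\n')
E
```

```text
[ 0.1981044  -0.59230252  0.40395243]
0
[ 0.551  0.632 -0.337  1.723  0.267  0.832 -0.508]
[ 0.064  0.665 -0.305  1.64   0.244  0.874 -0.94 ]
[-0.442  0.774 -0.246  1.59   0.238  0.808 -1.388]
[-0.484  1.014 -0.173  1.656  0.31   0.499 -1.452]
0.02
[ 0.552  0.632 -0.338  1.723  0.269  0.832 -0.51 ]
[ 0.064  0.665 -0.307  1.64   0.246  0.874 -0.941]
[-0.449  0.773 -0.234  1.59   0.226  0.805 -1.377]
[-0.508  1.012 -0.128  1.658  0.233  0.487 -1.385]
0.1
[ 0.554  0.632 -0.341  1.723  0.27   0.832 -0.511]
[ 0.064  0.665 -0.306  1.64   0.245  0.874 -0.94 ]
[-0.462  0.771 -0.208  1.591  0.202  0.801 -1.356]
[-0.55   1.011 -0.051  1.66   0.096  0.473 -1.264]
0.02
[ 0.553  0.632 -0.34   1.723  0.269  0.832 -0.51 ]
[ 0.068  0.666 -0.314  1.64   0.251  0.876 -0.946]
[-0.431  0.775 -0.267  1.589  0.258  0.812 -1.405]
[-0.47   1.015 -0.198  1.655  0.351  0.506 -1.488]
0.1
[ 0.553  0.632 -0.34   1.723  0.27   0.832 -0.51 ]
[ 0.073  0.667 -0.322  1.64   0.257  0.877 -0.952]
[-0.42   0.777 -0.287  1.589  0.276  0.816 -1.421]
[-0.46   1.016 -0.217  1.655  0.382  0.512 -1.514]
real
[0.547, 0.632, -0.34, 1.722, 0.268, 0.831, -0.508]
[0.066, 0.664, -0.303, 1.641, 0.246, 0.874, -0.94]
[-0.438, 0.773, -0.244, 1.591, 0.241, 0.807, -1.389]
[-0.484, 1.013, -0.174, 1.655, 0.31, 0.498, -1.459]
```

```bash
cat > ik.py <<'E'
from fk import *
F=np.array([.5805,-.0218]);FA=-.17;Fr=Rz(FA);O=np.r_[F,0]
def gp(s_,n,y=0): return O+Fr@np.array(bedpt(s_,y,n))
def tool(par,tilt=30):  # tilt outward from vertical, deg ; par +1: tool x downslope
    a=np.radians(tilt); return Fr@toolR([np.sin(a),0,-np.cos(a)],[0,-par,0])
def tcp(g,R): return g-.147*R[:,1]
def solve(p,R,rng,n=150,margin=.03):
    sols=[]
    for _ in range(n):
        x0=rng.uniform(LO,HI);x0[0]=rng.uniform(-1,1)
        s=least_squares(lambda q:np.r_[err(q,p,R)],x0,bounds=(LO,HI),max_nfev=40)
        if np.abs(s.fun).max()<1e-4: sols.append(s.x)
    return np.array(sols)
E
python3 - <<'E'
from ik import *
rng=np.random.default_rng(0)
for par in (1,-1):
  for nm,s_,n in (('up',.03,.11),('in',-.024,.032)):
    R=tool(par); S=solve(tcp(gp(s_,n),R),R,rng)
    mg=np.minimum(S-LO,HI-S).min(1); S=S[np.argsort(-mg)]; print(par,nm,len(S),np.sort(mg)[::-1][:3].round(2)); print(S[:6].round(2))
    print('q range',S.min(0).round(2),S.max(0).round(2))
E
```

```text
1 up 24 [0.27 0.27 0.26]
[[ 0.18  0.63 -0.5   2.29  2.06  0.51  2.39]
 [ 0.16  0.63 -0.47  2.29  2.08  0.5   2.37]
 [ 0.04  0.61 -0.28  2.3   2.24  0.41  2.2 ]
 [-0.02  0.6  -0.18  2.3   2.36  0.37  2.07]
 [-0.08  0.6  -0.09  2.31  2.48  0.34  1.95]
 [-0.17  0.6   0.04  2.31  2.7   0.3   1.72]]
q range [-0.65  0.6  -1.01  2.28  1.83  0.29  0.26] [0.47 0.83 0.94 2.34 4.14 0.85 2.66]
1 in 18 [0.2  0.2  0.19]
[[ 0.3   0.93 -0.75  2.36  2.21  0.89  2.28]
 [ 0.29  0.92 -0.74  2.36  2.21  0.88  2.27]
 [ 0.26  0.91 -0.68  2.37  2.25  0.85  2.23]
 [ 0.22  0.89 -0.6   2.37  2.3   0.81  2.16]
 [ 0.19  0.87 -0.55  2.37  2.34  0.78  2.12]
 [ 0.16  0.86 -0.49  2.37  2.38  0.75  2.07]]
q range [-0.69  0.83 -1.08  2.36  2.05  0.6   0.19] [0.46 1.29 1.23 2.42 4.07 1.17 2.5 ]
-1 up 61 [0.28 0.28 0.28]
[[ 0.54  0.85 -1.18  2.28  1.79  0.99 -0.42]
 [ 0.52  0.83 -1.13  2.28  1.8   0.95 -0.44]
 [ 0.5   0.81 -1.08  2.28  1.81  0.91 -0.46]
 [ 0.48  0.79 -1.05  2.28  1.82  0.88 -0.47]
 [ 0.48  0.79 -1.05  2.28  1.82  0.88 -0.47]
 [ 0.48  0.79 -1.04  2.28  1.82  0.87 -0.47]]
q range [-0.2   0.6  -1.47  2.27  1.74  0.29 -1.53] [ 0.62  1.03  0.1   2.31  2.8   1.29 -0.33]
-1 in 54 [0.21 0.21 0.21]
[[ 0.52  1.16 -1.26  2.35  1.99  1.3  -0.54]
 [ 0.51  1.14 -1.23  2.35  2.    1.27 -0.56]
 [ 0.5   1.11 -1.17  2.35  2.01  1.22 -0.58]
 [ 0.49  1.1  -1.16  2.35  2.02  1.21 -0.59]
 [ 0.48  1.09 -1.13  2.35  2.03  1.18 -0.61]
 [ 0.45  1.05 -1.06  2.36  2.06  1.12 -0.65]]
q range [-0.35  0.83 -1.36  2.35  1.96  0.6  -2.08] [ 0.55  1.23  0.35  2.4   3.3   1.4  -0.48]
```

```bash
cat > sim.py <<'E'
from ik import *
def interp(p0,R0,g1,R1,n,rv=None):
    """grasp point straight, rotation slerp (or given body rotvec)"""
    g0=p0+.147*R0[:,1]; rv=Ro.from_matrix(R0.T@R1).as_rotvec() if rv is None else rv
    o=[]
    for i in range(n):
        a=(i+1)/n;R=R0@Ro.from_rotvec(rv*a).as_matrix();g=g0+(g1-g0)*a;o.append((g-.147*R[:,1],R))
    return o
def lean(out,lat,head):
    """approach tilted out deg (fixture +x) and lat deg (fixture +y); head: deg of tool x about vertical, fixture frame"""
    ax=np.array([-np.radians(lat),0,0])*-1+np.array([0,-np.radians(out),0])
    T=Ro.from_rotvec(ax).as_matrix()
    h=np.radians(head);x=np.array([np.cos(h),np.sin(h),0]);y=np.array([0,0,-1.]);z=np.cross(x,y)
    return Fr@T@np.c_[x,y,z]
E
python3 - <<'E'
from sim import *
from plant import r
s=r.get_state();q=s['q'];print(FK(q)[0]-s['tool_pos'])
print(lean(30,0,180)-tool(1)); print((Fr.T@lean(0,20,0))[:,1])
def run(q,wps,pr=True):
    t=[]
    for g,R,n,rv in wps:
        p0,R0=FK(t[-1] if t else q); t+=track(t[-1] if t else q,interp(p0,R0,g,R,n,rv),lam=1e-3)
        if pr: print(t[-1].round(2), 'err',err(t[-1],g-.147*R[:,1],R).round(3) if rv is None else '')
    t=np.array(t); dq=np.abs(np.diff(np.vstack([q,t]),axis=0)).max(0)/.1
    print('min q6',t[:,5].min().round(3),'q7',t[:,6].min().round(2),t[:,6].max().round(2),'maxrate',dq.round(1)); return t
g=np.array([.56,.0,.26])
for lat in (-25,25):
  for out in (0,15):
    print('lat',lat,out)
    run(q,[(g,lean(0,0,180-20),8,None),(g,lean(0,0,90),12,None),(g,lean(0,0,0),12,None),(g,lean(out,lat,0),6,None),(g,lean(30,lat,0),6,None),(gp(.03,.11),lean(30,0,0),8,None)])
E
```

```text
[ 0.00014667 -0.00014405  0.00014261]
[[ 0.00000000e+00  0.00000000e+00 -1.11022302e-16]
 [ 1.11022302e-16  0.00000000e+00  0.00000000e+00]
 [ 0.00000000e+00  0.00000000e+00 -6.12323400e-17]]
[-5.46814976e-18  3.42020143e-01 -9.39692621e-01]
lat -25 0
[ 0.17  0.62 -0.43  1.75  0.33  0.84 -2.5 ] err [ 0. -0. -0. -0. -0. -0.]
[-0.5   0.72  0.76  1.79 -0.62  0.89 -2.66] err [-0.    -0.    -0.     0.     0.001 -0.11 ]
[-0.58  1.43  1.51  1.87 -1.    2.09 -2.66] err [ 0.071 -0.026  0.105 -0.697 -0.345 -0.799]
[-0.76  1.53  1.51  1.86 -1.    2.01 -2.66] err [ 0.096 -0.038  0.138 -0.98  -0.663 -0.835]
[-0.94  1.33  1.51  2.22 -1.    1.51 -2.66] err [ 0.128 -0.029  0.079 -0.45  -1.067 -0.919]
[-0.62  1.33  1.51  2.32 -1.    1.88 -2.66] err [ 0.12  -0.052  0.027 -0.59  -0.735 -0.657]
min q6 0.22 q7 -2.66 -2.48 maxrate [1.5 0.9 2.3 0.8 1.1 1.8 0.8]
lat -25 15
[ 0.17  0.62 -0.43  1.75  0.33  0.84 -2.5 ] err [ 0. -0. -0. -0. -0. -0.]
[-0.5   0.72  0.76  1.79 -0.62  0.89 -2.66] err [-0.    -0.    -0.     0.     0.001 -0.11 ]
[-0.58  1.43  1.51  1.87 -1.    2.09 -2.66] err [ 0.071 -0.026  0.105 -0
[... 877 characters left out ...]
.053 -0.777 -0.739 -0.533]
min q6 0.22 q7 -2.66 -2.48 maxrate [1.5 0.9 2.3 0.8 1.1 1.8 0.8]
lat 25 15
[ 0.17  0.62 -0.43  1.75  0.33  0.84 -2.5 ] err [ 0. -0. -0. -0. -0. -0.]
[-0.5   0.72  0.76  1.79 -0.62  0.89 -2.66] err [-0.    -0.    -0.     0.     0.001 -0.11 ]
[-0.58  1.43  1.51  1.87 -1.    2.09 -2.66] err [ 0.071 -0.026  0.105 -0.697 -0.345 -0.799]
[-0.41  1.34  1.51  2.07 -1.    2.09 -2.66] err [ 0.078 -0.014  0.056 -0.316 -0.339 -0.608]
[-0.41  1.32  1.51  2.28 -1.    2.09 -2.66] err [ 0.094 -0.034  0.04  -0.386 -0.544 -0.522]
[-0.58  1.46  1.51  2.33 -1.    2.09 -2.66] err [ 0.116 -0.061  0.053 -0.777 -0.739 -0.533]
min q6 0.22 q7 -2.66 -2.48 maxrate [1.5 0.9 2.3 0.6 1.1 1.8 0.8]
```

```bash
cat >> sim.py <<'E'
def run(q,wps,pr=True):
    t=[]
    for g,R,n in wps:
        p0,R0=FK(t[-1] if t else q); t+=track(t[-1] if t else q,interp(p0,R0,g,R,n),lam=1e-3)
        if pr: print(t[-1].round(2), 'err',np.abs(err(t[-1],g-.147*R[:,1],R)).max().round(3))
    t=np.array(t); dq=np.abs(np.diff(np.vstack([q,t]),axis=0)).max(0)/.1
    print('min q6',t[:,5].min().round(3),'q5',t[:,4].min().round(2),t[:,4].max().round(2),'q7',t[:,6].min().round(2),t[:,6].max().round(2),'maxrate',dq.round(1)); return t
E
python3 - <<'E'
from sim import *
from plant import r
q=r.get_state()['q']
g=np.array([.56,.0,.26])
for lat in (-30,30):
  for out in (0,15):
    print('lat',lat,out)
    run(q,[(g,lean(0,0,200),8),(g,lean(0,0,280),11),(g,lean(0,0,360),11),(g,lean(out,lat,0),6),(g,lean(30,lat,0),6),(gp(.03,.11),lean(30,0,0),8),(gp(.03,.11),lean(30,0,90),12),(gp(.03,.11),lean(30,0,180),12),(gp(-.024,.032),lean(30,0,180),8)])
E
```

```text
lat -30 0
[ 0.29  0.66 -0.64  1.75  0.49  0.9  -1.95] err 0.0
[ 0.47  0.77 -1.01  1.74  0.75  1.07 -0.8 ] err 0.0
[ 0.58  0.92 -1.33  1.73  0.94  1.28  0.42] err 0.0
[ 0.21  0.91 -1.07  1.64  1.02  1.64  0.27] err 0.0
[ 0.13  0.82 -1.03  2.07  1.43  1.47 -0.28] err 0.0
[ 0.56  0.88 -1.23  2.28  1.78  1.04 -0.4 ] err 0.0
[ 0.46  0.77 -1.    2.28  1.83  0.84  1.08] err 0.0
[ 0.29  0.67 -0.67  2.29  1.96  0.61  2.5 ] err 0.0
[ 0.29  0.92 -0.73  2.36  2.21  0.88  2.27] err 0.0
min q6 0.225 q5 0.49 2.21 q7 -2.53 2.5 maxrate [1.9 0.3 2.8 0.7 1.  1.8 1.3]
lat -30 15
[ 0.29  0.66 -0.64  1.75  0.49  0.9  -1.95] err 0.0
[ 0.47  0.77 -1.01  1.74  0.75  1.07 -0.8 ] err 0.0
[ 0.58  0.92 -1.33  1.73  0.94  1.28  0.42] err 0.0
[ 0.19  0.84 -1.05  1.86  1.2   1.5   0.03] err 0.0
[ 0.13  0.82 -1.02  2.07  1.43  1.47 -0.28] err 0.0
[ 0.56  0.88 -1.23  2.28  1.78  1.04 -0.41] err 0.0
[ 0.46  0.76 -0.99  2.28  1.84  0.83  1.08] err 0.0
[ 0.28  0.66 -0.66  2.29  1.97  0.6   2.49] err 0.0
[ 0.28  0.92 -0.72  2.36  2.22  0.87  2.26] err 0.0
min q6 0.225 q5 0.49 2.22 q7 -2.53 2.49 maxrate [1.9 0.3 2.8 0.6 1
[... 427 characters left out ...]
2.42] err 0.0
[ 0.24  0.9  -0.64  2.37  2.27  0.83  2.2 ] err 0.0
min q6 0.225 q5 0.49 2.27 q7 -2.53 2.42 maxrate [1.9 0.6 2.8 0.8 3.3 1.8 3.1]
lat 30 15
[ 0.29  0.66 -0.64  1.75  0.49  0.9  -1.95] err 0.0
[ 0.47  0.77 -1.01  1.74  0.75  1.07 -0.8 ] err 0.0
[ 0.58  0.92 -1.33  1.73  0.94  1.28  0.42] err 0.0
[ 0.94  1.03 -1.47  2.02  1.14  0.7   0.39] err 0.014
[ 0.95  1.01 -1.46  2.24  1.84  0.61 -0.23] err 0.0
[ 0.56  0.89 -1.25  2.28  1.77  1.06 -0.4 ] err 0.0
[ 0.47  0.78 -1.01  2.28  1.83  0.85  1.09] err 0.0
[ 0.3   0.67 -0.7   2.29  1.95  0.63  2.51] err 0.0
[ 0.3   0.93 -0.75  2.36  2.2   0.89  2.28] err 0.0
min q6 0.225 q5 0.49 2.2 q7 -2.53 2.51 maxrate [1.9 0.3 2.8 0.6 1.4 1.8 1.3]
```

```bash
python3 - <<'E'
from sim import *
from plant import r
q=r.get_state()['q']
g=np.array([.56,.0,.26])
u=gp(.03,.11)
tail=[(u,lean(30,0,0),10),(u,lean(30,0,90),12),(u,lean(30,0,180),12),(gp(-.024,.032),lean(30,0,180),8),(u,lean(30,0,180),8),(u,lean(30,0,90),12),(u,lean(30,0,0),12),(gp(-.024,.032),lean(30,0,0),8)]
V={'a':[(g,lean(0,0,200),15),(g,lean(0,-15,280),11),(g,lean(10,-30,360),11),(g,lean(30,-30,360),5)],
'b':[(g,lean(0,0,200),15),(g,lean(0,-25,280),11),(g,lean(20,-25,360),11)],
'c':[(g,lean(0,-20,210),15),(g,lean(10,-30,290),11),(g,lean(20,-20,360),11)],
'd':[(g,lean(0,20,210),15),(g,lean(10,20,290),11),(g,lean(20,-20,360),11)]}
for k,v in V.items(): print(k);run(q,v+tail)
E
```

```text
a
[ 0.29  0.66 -0.64  1.75  0.48  0.9  -1.95] err 0.0
[ 0.26  0.76 -0.87  1.7   0.82  1.24 -0.91] err 0.0
[ 0.18  0.84 -1.01  1.79  1.12  1.5   0.14] err 0.0
[ 0.1   0.8  -0.97  2.07  1.42  1.42 -0.28] err 0.0
[ 0.53  0.85 -1.17  2.28  1.79  0.98 -0.43] err 0.0
[ 0.41  0.73 -0.91  2.28  1.86  0.77  1.04] err 0.0
[ 0.21  0.64 -0.55  2.29  2.03  0.54  2.42] err 0.0
[ 0.24  0.9  -0.64  2.37  2.27  0.83  2.2 ] err 0.0
[ 0.21  0.64 -0.55  2.29  2.03  0.54  2.42] err 0.0
[ 0.42  0.73 -0.91  2.28  1.86  0.77  1.04] err 0.0
[ 0.53  0.85 -1.17  2.28  1.79  0.98 -0.43] err 0.0
[ 0.47  1.07 -1.1   2.36  2.04  1.15 -0.63] err 0.0
min q6 0.149 q5 0.48 2.27 q7 -2.59 2.42 maxrate [1.1 0.3 1.6 0.6 0.7 1.  1.2]
b
[ 0.29  0.66 -0.64  1.75  0.48  0.9  -1.95] err 0.0
[ 0.14  0.79 -0.79  1.67  0.87  1.37 -0.97] err 0.0
[ 0.19  0.77 -0.98  1.96  1.26  1.31 -0.03] err 0.0
[ 0.52  0.82 -1.12  2.28  1.8   0.94 -0.44] err 0.0
[ 0.38  0.71 -0.84  2.28  1.88  0.72  1.02] err 0.0
[ 0.16  0.63 -0.46  2.29  2.08  0.49  2.36] err 0.0
[ 0.2   0.88 -0.58  2.37  2.31  0.79  2.15] err 0.0
[ 0.16  0.63 -0.46  2.29  2.08
[... 859 characters left out ...]
-2.58 2.01 maxrate [1.  0.3 1.6 0.4 0.9 1.3 1.2]
d
[ 0.67  0.8  -1.03  1.78  0.47  0.8  -1.68] err 0.0
[ 0.8   0.89 -1.33  1.93  0.96  0.78 -0.73] err 0.0
[ 0.32  0.82 -1.18  1.97  1.3   1.36 -0.05] err 0.0
[ 0.58  0.91 -1.29  2.27  1.76  1.09 -0.39] err 0.0
[ 0.49  0.8  -1.07  2.28  1.81  0.89  1.11] err 0.0
[ 0.34  0.69 -0.77  2.29  1.91  0.67  2.55] err 0.0
[ 0.33  0.94 -0.8   2.36  2.18  0.93  2.32] err 0.0
[ 0.34  0.69 -0.77  2.29  1.92  0.67  2.55] err 0.0
[ 0.49  0.8  -1.07  2.28  1.81  0.89  1.11] err 0.0
[ 0.58  0.91 -1.29  2.27  1.76  1.1  -0.39] err 0.0
[ 0.5   1.12 -1.2   2.35  2.01  1.24 -0.57] err 0.0
min q6 0.122 q5 0.47 2.18 q7 -2.58 2.55 maxrate [1.4 0.3 1.8 0.3 0.6 0.8 1.3]
```

```bash
cat >> h.py <<'E'
def fmt(rows): return '['+', '.join('{'+', '.join(f'"{k}": {v:g}' for k,v in zip(['dx','dy','dz','wx','wy','wz'],x))+'}' for x in rows)+']'
def planseq(wps):
    """wps: (grasp goal,R,n); rows total multiple of 5; prints calls, saves final"""
    p0,R0=load(); P=[]; p,R=p0,R0
    for g1,R1,n in wps:
        g0=p+.147*R[:,1]; rv=Ro.from_matrix(R.T@R1).as_rotvec(); Rs=R
        for i in range(n):
            a=(i+1)/n;Rr=Rs@Ro.from_rotvec(rv*a).as_matrix();P.append((g0+(g1-g0)*a-.147*Rr[:,1],Rr))
        p,R=P[-1]
    while len(P)%5: P.append(P[-1])
    pp,pR=p0,R0
    for c in range(0,len(P),5):
        rows=[]
        for p,R in P[c:c+5]:
            d=np.round(R0.T@(p-p0),3)+0.;w=np.round(Ro.from_matrix(R0.T@R).as_rotvec()/(np.pi/4),3)+0.
            rows.append(np.r_[d,w]); pn=p0+R0@d;Rn=R0@Ro.from_rotvec(w*np.pi/4).as_matrix()
            v=np.linalg.norm(pn-pp);a=np.degrees(Ro.from_matrix(pR.T@Rn).magnitude())
            if v>.0495 or a>8.5: print('!!fast',v,a)
            pp,pR=pn,Rn
        p0,R0=pn,Rn; print(fmt(rows))
    save(p0,R0)
E
python3 - <<'E'
from sim import *
from step import *
sync()
g=np.array([.56,.0,.26]);u=gp(.03,.11)
planseq([(g,lean(0,-20,210),15),(g,lean(10,-30,290),11),(g,lean(20,-20,360),11),(u,lean(30,0,0),8)])
E
```

```text
[{"dx": -0.006, "dy": -0.002, "dz": -0.002, "wx": 0.018, "wy": -0.034, "wz": -0.042}, {"dx": -0.012, "dy": -0.004, "dz": -0.004, "wx": 0.036, "wy": -0.068, "wz": -0.084}, {"dx": -0.017, "dy": -0.005, "dz": -0.007, "wx": 0.054, "wy": -0.102, "wz": -0.127}, {"dx": -0.023, "dy": -0.007, "dz": -0.009, "wx": 0.072, "wy": -0.136, "wz": -0.169}, {"dx": -0.029, "dy": -0.008, "dz": -0.012, "wx": 0.09, "wy": -0.17, "wz": -0.211}]
[{"dx": -0.005, "dy": -0.002, "dz": -0.002, "wx": 0.018, "wy": -0.034, "wz": -0.042}, {"dx": -0.011, "dy": -0.004, "dz": -0.004, "wx": 0.036, "wy": -0.068, "wz": -0.084}, {"dx": -0.016, "dy": -0.005, "dz": -0.006, "wx": 0.054, "wy": -0.102, "wz": -0.127}, {"dx": -0.021, "dy": -0.007, "dz": -0.008, "wx": 0.072, "wy": -0.136, "wz": -0.169}, {"dx": -0.027, "dy": -0.008, "dz": -0.011, "wx": 0.091, "wy": -0.17, "wz": -0.211}]
[{"dx": -0.005, "dy": -0.002, "dz": -0.002, "wx": 0.018, "wy": -0.034, "wz": -0.042}, {"dx": -0.01, "dy": -0.004, "dz": -0.003, "wx": 0.036, "wy": -0.068, "wz": -0.084}, {"dx": -0.015, "dy": -0.006, "dz": -0.005, "wx": 0.054, "wy": -0.102, "wz": -0.12
[... 1901 characters left out ...]
.057, "wy": -0.268, "wz": -0.01}, {"dx": -0.004, "dy": 0.007, "dz": -0.014, "wx": 0.113, "wy": -0.253, "wz": -0.031}, {"dx": -0.009, "dy": 0.013, "dz": -0.021, "wx": 0.169, "wy": -0.238, "wz": -0.052}, {"dx": -0.014, "dy": 0.021, "dz": -0.028, "wx": 0.226, "wy": -0.223, "wz": -0.072}]
[{"dx": -0.006, "dy": 0.006, "dz": -0.007, "wx": 0.053, "wy": 0.014, "wz": -0.027}, {"dx": -0.012, "dy": 0.012, "dz": -0.014, "wx": 0.106, "wy": 0.028, "wz": -0.054}, {"dx": -0.019, "dy": 0.019, "dz": -0.021, "wx": 0.16, "wy": 0.042, "wz": -0.081}, {"dx": -0.025, "dy": 0.025, "dz": -0.027, "wx": 0.213, "wy": 0.057, "wz": -0.108}, {"dx": -0.032, "dy": 0.033, "dz": -0.034, "wx": 0.267, "wy": 0.071, "wz": -0.135}]
```

Emit:
arm_command:
  deltas:
    - {"dx": -0.006,"dy": -0.002,"dz": -0.002,"wx": 0.018,"wy": -0.034,"wz": -0.042}
    - {"dx": -0.012,"dy": -0.004,"dz": -0.004,"wx": 0.036,"wy": -0.068,"wz": -0.084}
    - {"dx": -0.017,"dy": -0.005,"dz": -0.007,"wx": 0.054,"wy": -0.102,"wz": -0.127}
    - {"dx": -0.023,"dy": -0.007,"dz": -0.009,"wx": 0.072,"wy": -0.136,"wz": -0.169}
    - {"dx": -0.029,"dy": -0.008,"dz": -0.012,"wx": 0.09,"wy": -0.17,"wz": -0.211}

```text
clock: 7.7
tool_pos: [0.5253, 0.0216, 0.3788]
eef_rot: [-0.031, -0.651, 0.748, -0.125]
contact_force: [0.5, -0.2, -4.5]
opening: 0.34
```

Emit:
arm_command:
  deltas:
    - {"dx": -0.005,"dy": -0.002,"dz": -0.002,"wx": 0.018,"wy": -0.034,"wz": -0.042}
    - {"dx": -0.011,"dy": -0.004,"dz": -0.004,"wx": 0.036,"wy": -0.068,"wz": -0.084}
    - {"dx": -0.016,"dy": -0.005,"dz": -0.006,"wx": 0.054,"wy": -0.102,"wz": -0.127}
    - {"dx": -0.021,"dy": -0.007,"dz": -0.008,"wx": 0.072,"wy": -0.136,"wz": -0.169}
    - {"dx": -0.027,"dy": -0.008,"dz": -0.011,"wx": 0.091,"wy": -0.17,"wz": -0.211}

```text
clock: 8.2
tool_pos: [0.5484, 0.0376, 0.3904]
eef_rot: [0.069, -0.615, 0.779, -0.105]
contact_force: [0.4, -0.7, -3.6]
opening: 0.338
```

Emit:
arm_command:
  deltas:
    - {"dx": -0.005,"dy": -0.002,"dz": -0.002,"wx": 0.018,"wy": -0.034,"wz": -0.042}
    - {"dx": -0.01,"dy": -0.004,"dz": -0.003,"wx": 0.036,"wy": -0.068,"wz": -0.084}
    - {"dx": -0.015,"dy": -0.006,"dz": -0.005,"wx": 0.054,"wy": -0.102,"wz": -0.127}
    - {"dx": -0.019,"dy": -0.008,"dz": -0.007,"wx": 0.072,"wy": -0.136,"wz": -0.169}
    - {"dx": -0.024,"dy": -0.009,"dz": -0.009,"wx": 0.09,"wy": -0.17,"wz": -0.211}

```text
clock: 8.7
tool_pos: [0.5689, 0.0543, 0.3976]
eef_rot: [0.167, -0.571, 0.799, -0.084]
contact_force: [0.2, -0.6, -5.0]
opening: 0.333
```

```bash
python3 - <<'E'
from sim import *
from step import *
g=np.array([.56,.0,.26]);u=gp(.03,.11)
s=sync();q=s['q'];print(s['clock'],q.round(2),err(q,g-.147*lean(0,-20,210)[:,1],lean(0,-20,210)).round(3))
run(q,[(g,lean(10,-30,290),11),(g,lean(20,-20,360),11),(u,lean(30,0,0),8),(u,lean(30,0,90),12),(u,lean(30,0,180),12)])
planseq([(g,lean(10,-30,290),11),(g,lean(20,-20,360),11),(u,lean(30,0,0),8)])
E
```

```text
8.7 [-0.01  0.68 -0.44  1.69  0.64  1.11 -1.97] [-0.    -0.004  0.001 -0.004 -0.002 -0.009]
[ 0.    0.72 -0.64  1.8   0.98  1.25 -0.97] err 0.0
[ 0.18  0.69 -0.85  1.98  1.22  1.1   0.01] err 0.0
[ 0.43  0.75 -0.94  2.28  1.85  0.8  -0.51] err 0.0
[ 0.24  0.65 -0.6   2.29  2.    0.57  0.89] err 0.0
[-0.03  0.6  -0.17  2.3   2.37  0.36  2.06] err 0.0
min q6 0.362 q5 0.67 2.37 q7 -1.88 2.06 maxrate [0.4 0.2 0.4 0.4 1.  0.6 1.2]
[{"dx": -0.001, "dy": 0, "dz": -0.003, "wx": 0.028, "wy": -0.156, "wz": -0.014}, {"dx": -0.002, "dy": 0, "dz": -0.006, "wx": 0.055, "wy": -0.313, "wz": -0.028}, {"dx": -0.002, "dy": 0.001, "dz": -0.009, "wx": 0.083, "wy": -0.469, "wz": -0.042}, {"dx": -0.002, "dy": 0.001, "dz": -0.012, "wx": 0.11, "wy": -0.625, "wz": -0.056}, {"dx": -0.002, "dy": 0.002, "dz": -0.015, "wx": 0.138, "wy": -0.781, "wz": -0.07}]
[{"dx": -0.001, "dy": 0, "dz": -0.003, "wx": 0.027, "wy": -0.157, "wz": -0.013}, {"dx": -0.001, "dy": 0, "dz": -0.006, "wx": 0.055, "wy": -0.313, "wz": -0.027}, {"dx": -0.002, "dy": 0, "dz": -0.01, "wx": 0.083, "wy": -0.469, "wz": -0.041}, {"dx": -0.001, "dy"
[... 1069 characters left out ...]
 0.058, "wy": -0.268, "wz": -0.01}, {"dx": -0.005, "dy": 0.007, "dz": -0.013, "wx": 0.114, "wy": -0.253, "wz": -0.031}, {"dx": -0.009, "dy": 0.014, "dz": -0.02, "wx": 0.17, "wy": -0.239, "wz": -0.052}, {"dx": -0.014, "dy": 0.021, "dz": -0.027, "wx": 0.226, "wy": -0.224, "wz": -0.072}]
[{"dx": -0.006, "dy": 0.006, "dz": -0.007, "wx": 0.053, "wy": 0.015, "wz": -0.027}, {"dx": -0.013, "dy": 0.012, "dz": -0.014, "wx": 0.107, "wy": 0.029, "wz": -0.054}, {"dx": -0.019, "dy": 0.019, "dz": -0.021, "wx": 0.16, "wy": 0.043, "wz": -0.081}, {"dx": -0.026, "dy": 0.026, "dz": -0.028, "wx": 0.214, "wy": 0.058, "wz": -0.108}, {"dx": -0.032, "dy": 0.033, "dz": -0.035, "wx": 0.267, "wy": 0.072, "wz": -0.135}]
```

Exactly as simulated, so I'm continuing.

Emit:
arm_command:
  deltas:
    - {"dx": -0.001,"dy": 0,"dz": -0.003,"wx": 0.028,"wy": -0.156,"wz": -0.014}
    - {"dx": -0.002,"dy": 0,"dz": -0.006,"wx": 0.055,"wy": -0.313,"wz": -0.028}
    - {"dx": -0.002,"dy": 0.001,"dz": -0.009,"wx": 0.083,"wy": -0.469,"wz": -0.042}
    - {"dx": -0.002,"dy": 0.001,"dz": -0.012,"wx": 0.11,"wy": -0.625,"wz": -0.056}
    - {"dx": -0.002,"dy": 0.002,"dz": -0.015,"wx": 0.138,"wy": -0.781,"wz": -0.07}

```text
clock: 9.2
tool_pos: [0.5652, 0.0677, 0.3908]
eef_rot: [0.412, -0.47, 0.742, -0.241]
contact_force: [-0.6, -0.4, -4.0]
opening: 0.339
```

Emit:
arm_command:
  deltas:
    - {"dx": -0.001,"dy": 0,"dz": -0.003,"wx": 0.027,"wy": -0.157,"wz": -0.013}
    - {"dx": -0.001,"dy": 0,"dz": -0.006,"wx": 0.055,"wy": -0.313,"wz": -0.027}
    - {"dx": -0.002,"dy": 0,"dz": -0.01,"wx": 0.083,"wy": -0.469,"wz": -0.041}
    - {"dx": -0.001,"dy": 0.001,"dz": -0.013,"wx": 0.11,"wy": -0.625,"wz": -0.055}
    - {"dx": -0.001,"dy": 0.001,"dz": -0.016,"wx": 0.138,"wy": -0.782,"wz": -0.069}

```text
clock: 9.7
tool_pos: [0.5521, 0.0758, 0.3858]
eef_rot: [0.616, -0.324, 0.613, -0.373]
contact_force: [0.7, -0.1, -4.1]
opening: 0.333
```

Emit:
arm_command:
  deltas:
    - {"dx": -0.001,"dy": 0.001,"dz": -0.004,"wx": 0.027,"wy": -0.156,"wz": -0.014}
    - {"dx": -0.001,"dy": 0.001,"dz": -0.007,"wx": 0.055,"wy": -0.29,"wz": -0.018}
    - {"dx": 0,"dy": 0.001,"dz": -0.011,"wx": 0.084,"wy": -0.424,"wz": -0.023}
    - {"dx": 0,"dy": 0.001,"dz": -0.014,"wx": 0.112,"wy": -0.558,"wz": -0.027}
    - {"dx": 0.001,"dy": 0.001,"dz": -0.017,"wx": 0.14,"wy": -0.691,"wz": -0.032}

```text
clock: 10.2
tool_pos: [0.5352, 0.0735, 0.385]
eef_rot: [0.741, -0.171, 0.446, -0.472]
contact_force: [0.3, -1.0, -4.0]
opening: 0.333
```

Emit:
arm_command:
  deltas:
    - {"dx": 0,"dy": 0,"dz": -0.004,"wx": 0.029,"wy": -0.134,"wz": -0.004}
    - {"dx": 0,"dy": 0.001,"dz": -0.007,"wx": 0.057,"wy": -0.268,"wz": -0.009}
    - {"dx": 0,"dy": 0.001,"dz": -0.01,"wx": 0.086,"wy": -0.402,"wz": -0.014}
    - {"dx": 0.001,"dy": 0.001,"dz": -0.014,"wx": 0.115,"wy": -0.536,"wz": -0.018}
    - {"dx": 0.002,"dy": 0.001,"dz": -0.017,"wx": 0.143,"wy": -0.669,"wz": -0.023}

```text
clock: 10.7
tool_pos: [0.5223, 0.0621, 0.3879]
eef_rot: [0.805, -0.011, 0.252, -0.536]
contact_force: [-0.4, -0.2, -4.0]
opening: 0.338
```

Emit:
arm_command:
  deltas:
    - {"dx": 0,"dy": 0,"dz": -0.003,"wx": 0.029,"wy": -0.134,"wz": -0.005}
    - {"dx": 0,"dy": 0,"dz": -0.006,"wx": 0.058,"wy": -0.268,"wz": -0.01}
    - {"dx": -0.005,"dy": 0.007,"dz": -0.013,"wx": 0.114,"wy": -0.253,"wz": -0.031}
    - {"dx": -0.009,"dy": 0.014,"dz": -0.02,"wx": 0.17,"wy": -0.239,"wz": -0.052}
    - {"dx": -0.014,"dy": 0.021,"dz": -0.027,"wx": 0.226,"wy": -0.224,"wz": -0.072}

```text
clock: 11.2
tool_pos: [0.504, 0.0338, 0.372]
eef_rot: [0.773, 0.08, 0.198, -0.597]
contact_force: [-0.1, 0.3, -4.0]
opening: 0.335
```

```bash
python3 - <<'E'
from sim import *
from step import *
u=gp(.03,.11)
s=sync();q=s['q'];print(s['clock'],q.round(2),s['opening'],s['contact_force'])
run(q,[(u,lean(30,0,0),6),(u,lean(30,0,90),12),(u,lean(30,0,180),12)])
planseq([(u,lean(30,0,0),6),(u,lean(30,0,90),12),(u,lean(30,0,180),12)])
E
```

```text
11.2 [ 0.26  0.68 -0.87  2.1   1.39  0.93 -0.14] 0.3351914634777603 [-0.09142017  0.34313926 -4.00370782]
[ 0.43  0.75 -0.94  2.28  1.85  0.79 -0.51] err 0.0
[ 0.24  0.65 -0.6   2.29  2.    0.57  0.88] err 0.0
[-0.03  0.6  -0.17  2.3   2.37  0.36  2.06] err 0.0
min q6 0.362 q5 1.45 2.37 q7 -0.51 2.06 maxrate [0.3 0.2 0.4 0.3 0.9 0.4 1.2]
[{"dx": -0.005, "dy": 0.005, "dz": -0.006, "wx": 0.044, "wy": 0.012, "wz": -0.022}, {"dx": -0.01, "dy": 0.01, "dz": -0.012, "wx": 0.088, "wy": 0.023, "wz": -0.045}, {"dx": -0.016, "dy": 0.015, "dz": -0.017, "wx": 0.132, "wy": 0.035, "wz": -0.067}, {"dx": -0.021, "dy": 0.021, "dz": -0.023, "wx": 0.176, "wy": 0.046, "wz": -0.089}, {"dx": -0.026, "dy": 0.026, "dz": -0.029, "wx": 0.221, "wy": 0.058, "wz": -0.112}]
[{"dx": -0.006, "dy": 0.005, "dz": -0.007, "wx": 0.044, "wy": 0.012, "wz": -0.022}, {"dx": -0.006, "dy": 0.005, "dz": -0.007, "wx": 0.042, "wy": -0.155, "wz": -0.025}, {"dx": -0.006, "dy": 0.005, "dz": -0.007, "wx": 0.04, "wy": -0.322, "wz": -0.028}, {"dx": -0.006, "dy": 0.005, "dz": -0.007, "wx": 0.039, "wy": -0.488, "wz": -0.03}, {"dx": -0.00
[... 587 characters left out ...]
wx": 0, "wy": -0.667, "wz": 0}, {"dx": 0, "dy": 0, "dz": 0, "wx": 0, "wy": -0.834, "wz": 0}]
[{"dx": 0, "dy": 0, "dz": 0, "wx": 0, "wy": -0.166, "wz": 0}, {"dx": 0, "dy": 0, "dz": 0, "wx": 0, "wy": -0.333, "wz": 0}, {"dx": 0, "dy": 0, "dz": 0, "wx": 0, "wy": -0.5, "wz": 0}, {"dx": 0, "dy": 0, "dz": 0, "wx": 0, "wy": -0.666, "wz": 0}, {"dx": 0, "dy": 0, "dz": 0, "wx": 0, "wy": -0.833, "wz": 0}]
[{"dx": 0, "dy": 0, "dz": 0, "wx": 0, "wy": -0.167, "wz": 0}, {"dx": 0, "dy": 0, "dz": 0, "wx": 0, "wy": -0.333, "wz": 0}, {"dx": 0, "dy": 0, "dz": 0, "wx": 0, "wy": -0.5, "wz": 0}, {"dx": 0, "dy": 0, "dz": 0, "wx": 0, "wy": -0.667, "wz": 0}, {"dx": 0, "dy": 0, "dz": 0, "wx": 0, "wy": -0.833, "wz": 0}]
```

Emit:
arm_command:
  deltas:
    - {"dx": -0.005,"dy": 0.005,"dz": -0.006,"wx": 0.044,"wy": 0.012,"wz": -0.022}
    - {"dx": -0.01,"dy": 0.01,"dz": -0.012,"wx": 0.088,"wy": 0.023,"wz": -0.045}
    - {"dx": -0.016,"dy": 0.015,"dz": -0.017,"wx": 0.132,"wy": 0.035,"wz": -0.067}
    - {"dx": -0.021,"dy": 0.021,"dz": -0.023,"wx": 0.176,"wy": 0.046,"wz": -0.089}
    - {"dx": -0.026,"dy": 0.026,"dz": -0.029,"wx": 0.221,"wy": 0.058,"wz": -0.112}

```text
clock: 11.7
tool_pos: [0.4835, 0.0017, 0.3445]
eef_rot: [0.71, 0.117, 0.233, -0.654]
contact_force: [0.6, -0.5, -4.4]
opening: 0.34
```

Emit:
arm_command:
  deltas:
    - {"dx": -0.006,"dy": 0.005,"dz": -0.007,"wx": 0.044,"wy": 0.012,"wz": -0.022}
    - {"dx": -0.006,"dy": 0.005,"dz": -0.007,"wx": 0.042,"wy": -0.155,"wz": -0.025}
    - {"dx": -0.006,"dy": 0.005,"dz": -0.007,"wx": 0.04,"wy": -0.322,"wz": -0.028}
    - {"dx": -0.006,"dy": 0.005,"dz": -0.007,"wx": 0.039,"wy": -0.488,"wz": -0.03}
    - {"dx": -0.006,"dy": 0.005,"dz": -0.007,"wx": 0.037,"wy": -0.655,"wz": -0.033}

```text
clock: 12.2
tool_pos: [0.4796, -0.0048, 0.3376]
eef_rot: [0.735, 0.293, 0.049, -0.609]
contact_force: [0.4, -0.0, -2.9]
opening: 0.339
```

Emit:
arm_command:
  deltas:
    - {"dx": 0,"dy": 0,"dz": 0,"wx": 0,"wy": -0.167,"wz": 0}
    - {"dx": 0,"dy": 0,"dz": 0,"wx": 0,"wy": -0.333,"wz": 0}
    - {"dx": 0,"dy": 0,"dz": 0,"wx": 0,"wy": -0.5,"wz": 0}
    - {"dx": 0,"dy": 0,"dz": 0,"wx": 0,"wy": -0.667,"wz": 0}
    - {"dx": 0,"dy": 0,"dz": 0,"wx": 0,"wy": -0.833,"wz": 0}

```text
clock: 12.7
tool_pos: [0.4796, -0.0046, 0.3377]
eef_rot: [0.712, 0.473, -0.19, -0.482]
contact_force: [-0.1, -0.1, -3.7]
opening: 0.341
```

Emit:
arm_command:
  deltas:
    - {"dx": 0,"dy": 0,"dz": 0,"wx": 0,"wy": -0.167,"wz": 0}
    - {"dx": 0,"dy": 0,"dz": 0,"wx": 0,"wy": -0.334,"wz": 0}
    - {"dx": 0,"dy": 0,"dz": 0,"wx": 0,"wy": -0.5,"wz": 0}
    - {"dx": 0,"dy": 0,"dz": 0,"wx": 0,"wy": -0.667,"wz": 0}
    - {"dx": 0,"dy": 0,"dz": 0,"wx": 0,"wy": -0.834,"wz": 0}

```text
clock: 13.2
tool_pos: [0.4796, -0.0045, 0.3377]
eef_rot: [0.613, 0.603, -0.409, -0.305]
contact_force: [-0.3, -0.5, -3.7]
opening: 0.336
```

Emit:
arm_command:
  deltas:
    - {"dx": 0,"dy": 0,"dz": 0,"wx": 0,"wy": -0.166,"wz": 0}
    - {"dx": 0,"dy": 0,"dz": 0,"wx": 0,"wy": -0.333,"wz": 0}
    - {"dx": 0,"dy": 0,"dz": 0,"wx": 0,"wy": -0.5,"wz": 0}
    - {"dx": 0,"dy": 0,"dz": 0,"wx": 0,"wy": -0.666,"wz": 0}
    - {"dx": 0,"dy": 0,"dz": 0,"wx": 0,"wy": -0.833,"wz": 0}

```text
clock: 13.7
tool_pos: [0.4796, -0.0044, 0.3377]
eef_rot: [0.449, 0.669, -0.584, -0.095]
contact_force: [-0.2, -0.2, -4.3]
opening: 0.334
```

Emit:
arm_command:
  deltas:
    - {"dx": 0,"dy": 0,"dz": 0,"wx": 0,"wy": -0.167,"wz": 0}
    - {"dx": 0,"dy": 0,"dz": 0,"wx": 0,"wy": -0.333,"wz": 0}
    - {"dx": 0,"dy": 0,"dz": 0,"wx": 0,"wy": -0.5,"wz": 0}
    - {"dx": 0,"dy": 0,"dz": 0,"wx": 0,"wy": -0.667,"wz": 0}
    - {"dx": 0,"dy": 0,"dz": 0,"wx": 0,"wy": -0.833,"wz": 0}

```text
clock: 14.2
tool_pos: [0.4795, -0.0042, 0.3377]
eef_rot: [-0.238, -0.664, 0.698, -0.126]
contact_force: [0.1, 0.3, -4.7]
opening: 0.337
```

```bash
python3 look.py scene s11; python3 look.py wrist w11; python3 look.py scene s12; python3 look.py top t12;  python3 - <<'E'
import cv2
a=cv2.imread('pics/s12.png');cv2.imwrite('pics/s12c.png',cv2.resize(a[120:290,200:340],None,fx=3.5,fy=3.5,interpolation=cv2.INTER_CUBIC))
a=cv2.imread('pics/t12.png');cv2.imwrite('pics/t12c.png',cv2.resize(a[130:300,230:380],None,fx=3.5,fy=3.5,interpolation=cv2.INTER_CUBIC))
E
```

```text
14.25 tcp [ 0.4796 -0.0041  0.3377] cmd [ 0.4795 -0.0047  0.3374] roterr [ 0.11 -0.66 -0.09] q [-0.035  0.6   -0.159  2.302  2.368  0.356  2.072] F [ 0.3  0.2 -3.9] open 0.334 qd 0.178
14.3 tcp [ 0.4797 -0.0041  0.3378] cmd [ 0.4795 -0.0047  0.3374] roterr [ 0.13 -0.12 -0.05] q [-0.034  0.6   -0.161  2.302  2.366  0.357  2.066] F [-0.6  0.8 -3.8] open 0.336 qd 0.079
14.35 tcp [ 0.4798 -0.0043  0.338 ] cmd [ 0.4795 -0.0047  0.3374] roterr [ 0.14  0.08 -0.  ] q [-0.033  0.6   -0.162  2.301  2.365  0.358  2.063] F [ 0.2 -0.9 -3.4] open 0.337 qd 0.017
14.4 tcp [ 0.48   -0.0044  0.3381] cmd [ 0.4795 -0.0047  0.3374] roterr [0.15 0.12 0.04] q [-0.033  0.6   -0.162  2.301  2.365  0.358  2.063] F [-0.5  0.7 -3.9] open 0.338 qd 0.009
```

View pics/w11_b.png

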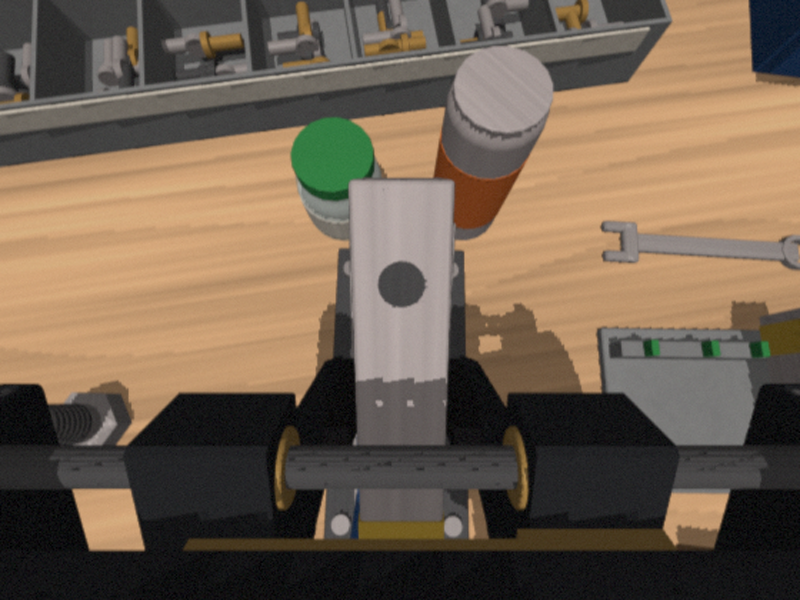

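View pics/s12c.png

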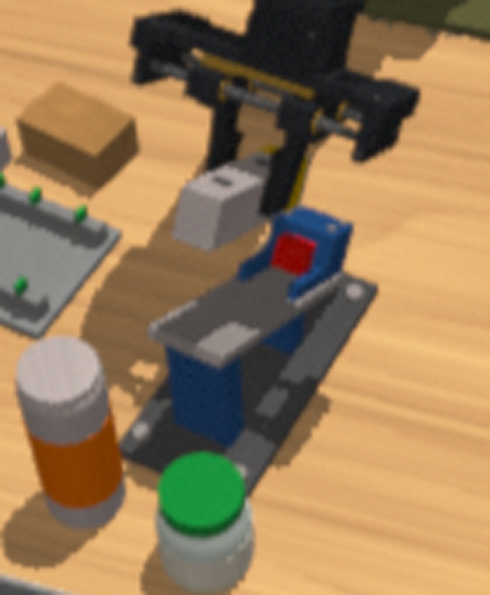

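View pics/t12c.png

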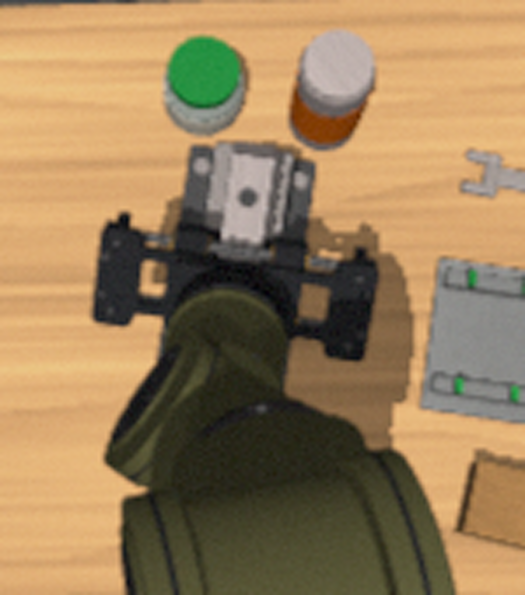

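```bash
python3 - <<'E'
import cv2
a=cv2.imread('pics/w11.png')
cv2.imwrite('pics/w11c.png',cv2.resize(a[160:220,225:335],None,fx=7,fy=7,interpolation=cv2.INTER_CUBIC));cv2.imwrite('pics/w11d.png',cv2.resize(a[335:385,220:340],None,fx=6.5,fy=6.5,interpolation=cv2.INTER_CUBIC))
E
```

```text
(no output)
```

View pics/w11c.png

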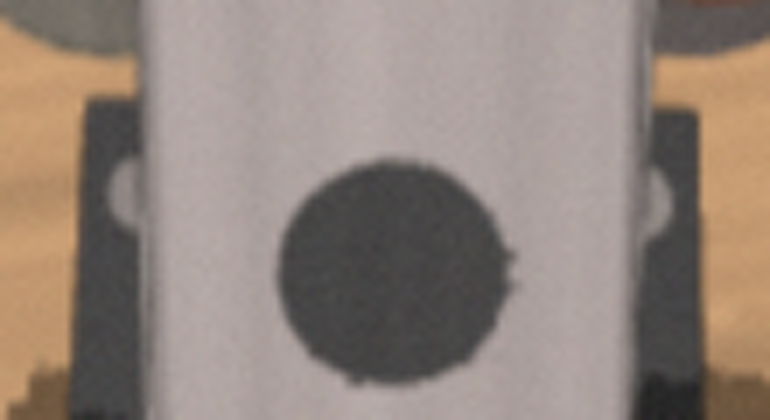

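View pics/w11d.png

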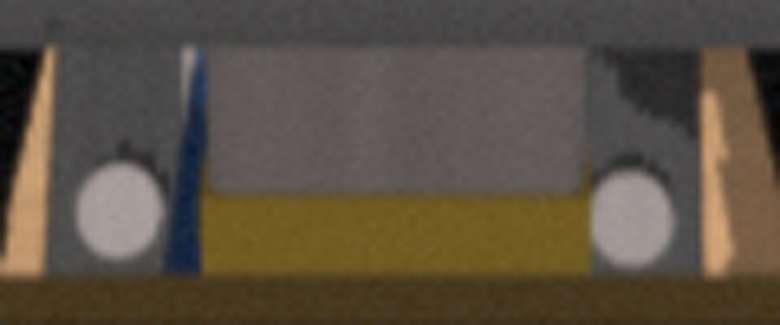

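```bash
python3 - <<'E'
from sim import *
import pickle
c=pickle.load(open('pics/w11.pkl','rb'))
a=(np.array([(86,98),(698,108)])+.5)/7-.5+[225,160]
b=(np.array([(47,270),(702,270),(120,211),(632,217)])+.5)/6.5-.5+[220,335]
W=ray(c,np.vstack([a,b]),.012); L=(W-O)@Fr; print(L.round(4)); print('mids',(L[0]+L[1])[1]/2,(L[2]+L[3])[1]/2,(L[4]+L[5])[1]/2)
from plant import r
s=r.get_state();R=Ro.from_quat(s['eef_rot']).as_matrix();C=-c['R'].T@c['t']
g=s['tool_pos']+.147*R[:,1];print('grasp local',((g-O)@Fr).round(4), 'bar x dir local',(Fr.T@R[:,0]).round(4))
E
```

```text
[[ 0.0982  0.053   0.012 ]
 [ 0.0977 -0.0558  0.012 ]
 [-0.131   0.054   0.012 ]
 [-0.1302 -0.0543  0.012 ]
 [-0.122   0.0423  0.012 ]
 [-0.1222 -0.0428  0.012 ]]
mids -0.001390589990228272 -0.00014657102060307292 -0.00024926882386348825
grasp local [-2.840e-02 -2.000e-04  2.109e-01] bar x dir local [-0.8657  0.0023 -0.5005]
```

```bash
sed -i 's/F=np.array(\[.5805,-.0218\]);FA=-.17;/F=np.array([.5795,-.0222]);FA=-.172;/' ik.py; cat > st.py <<'E'
from sim import *
from step import *
def rep():
    s=r.get_state();R=Ro.from_quat(s['eef_rot']).as_matrix();g=s['tool_pos']+.147*R[:,1]-O;l=Fr.T@g
    d=l-[0,0,.1];S=d[0]*np.cos(np.pi/6)+d[2]*.5;N=-d[0]*.5+d[2]*np.cos(np.pi/6)
    f=Fr.T@s['contact_force'];fs=f[0]*np.cos(np.pi/6)+f[2]*.5;fn=-f[0]*.5+f[2]*np.cos(np.pi/6)
    print('t',round(s['clock'],2),'s %.4f y %.4f n %.4f'%(S,l[1],N),'Fs %.1f Fy %.1f Fn %.1f'%(fs,f[1],fn),'op',round(s['opening'],3),'q',s['q'].round(2),'x',(Fr.T@R[:,0]).round(3)); return s
E
python3 - <<'E'
from st import *
rep();sync();planseq([(gp(.03,.037),tool(1),4)])
E
```

```text
t 14.4 s 0.0316 y 0.0003 n 0.1098 Fs -2.5 Fy 0.6 Fn -3.1 op 0.338 q [-0.03  0.6  -0.16  2.3   2.36  0.36  2.06] x [-0.866  0.001 -0.5  ]
[{"dx": 0, "dy": 0.018, "dz": 0, "wx": 0, "wy": 0, "wz": 0}, {"dx": 0.001, "dy": 0.036, "dz": 0, "wx": -0.001, "wy": 0, "wz": 0}, {"dx": 0.001, "dy": 0.055, "dz": 0, "wx": -0.001, "wy": -0.001, "wz": -0.001}, {"dx": 0.002, "dy": 0.073, "dz": 0, "wx": -0.002, "wy": -0.001, "wz": -0.001}, {"dx": 0.002, "dy": 0.073, "dz": 0, "wx": -0.002, "wy": -0.001, "wz": -0.001}]
```

Emit:
arm_command:
  deltas:
    - {"dx": 0,"dy": 0.025,"dz": 0,"wx": 0,"wy": 0,"wz": 0}
    - {"dx": 0.001,"dy": 0.05,"dz": 0,"wx": -0.001,"wy": 0,"wz": 0}
    - {"dx": 0.002,"dy": 0.068,"dz": 0,"wx": -0.001,"wy": -0.001,"wz": -0.001}
    - {"dx": 0.002,"dy": 0.073,"dz": 0,"wx": -0.002,"wy": -0.001,"wz": -0.001}
    - {"dx": 0.002,"dy": 0.073,"dz": 0,"wx": -0.002,"wy": -0.001,"wz": -0.001}

```text
clock: 14.9
tool_pos: [0.5148, -0.0111, 0.274]
eef_rot: [-0.241, -0.665, 0.696, -0.124]
contact_force: [-0.5, 0.3, -4.1]
opening: 0.337
```

```bash
python3 -c "
from st import *
rep()"; python3 look.py scene s13; python3 look.py wrist w13; python3 look.py top t13; python3 - <<'E'
import cv2
a=cv2.imread('pics/s13.png');cv2.imwrite('pics/s13c.png',cv2.resize(a[140:270,215:325],None,fx=4.5,fy=4.5,interpolation=cv2.INTER_CUBIC))
E
python3 -c "
from st import *
rep()"
```

```text
t 14.9 s 0.0302 y -0.0002 n 0.0365 Fs -2.5 Fy 0.2 Fn -3.3 op 0.337 q [ 0.03  0.76 -0.23  2.24  2.45  0.47  2.02] x [-0.866 -0.001 -0.5  ]
14.95 tcp [ 0.5146 -0.0109  0.2746] cmd [ 0.5143 -0.0105  0.2739] roterr [ 0.02 -0.07  0.09] q [ 0.035  0.763 -0.234  2.243  2.451  0.47   2.019] F [-0.2 -0.  -3.4] open 0.336 qd 0.023
15.0 tcp [ 0.5146 -0.0109  0.2751] cmd [ 0.5143 -0.0105  0.2739] roterr [ 0.01 -0.09  0.14] q [ 0.034  0.762 -0.234  2.244  2.451  0.471  2.019] F [-0.2  0.2 -3.7] open 0.335 qd 0.014
15.05 tcp [ 0.5146 -0.0108  0.2754] cmd [ 0.5143 -0.0105  0.2739] roterr [ 0.   -0.11  0.17] q [ 0.034  0.762 -0.234  2.244  2.451  0.471  2.02 ] F [-0.1 -0.5 -3.8] open 0.337 qd 0.007
t 15.05 s 0.0311 y 0.0002 n 0.0378 Fs -1.9 Fy -0.6 Fn -3.3 op 0.337 q [ 0.03  0.76 -0.23  2.24  2.45  0.47  2.02] x [-0.865 -0.002 -0.502]
```

View pics/s13c.png

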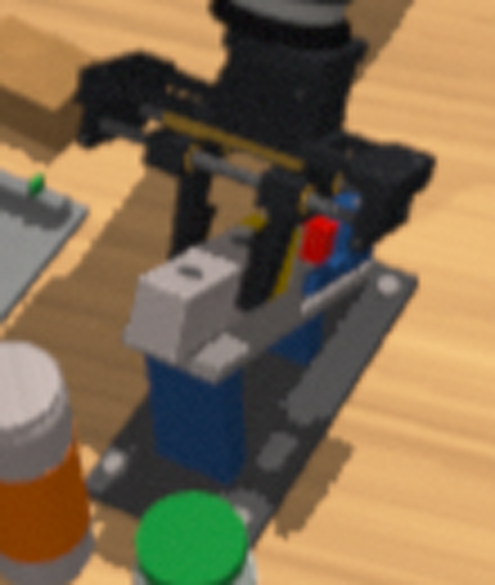

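View pics/w13_b.png

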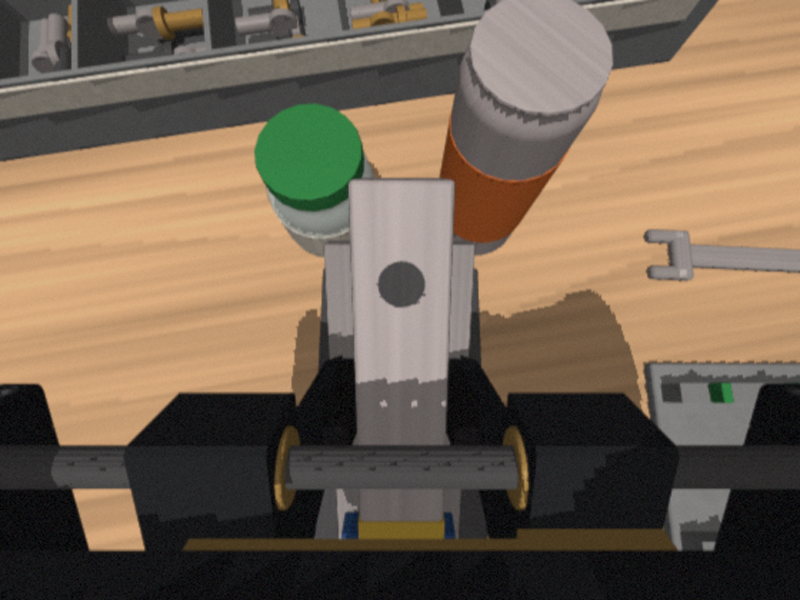

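```bash
python3 - <<'E'
from st import *
sync();planseq([(gp(.0,.0335,.0005),tool(1),4)])
E
```

```text
[{"dx": 0.008, "dy": 0.001, "dz": 0, "wx": 0, "wy": 0.001, "wz": -0.001}, {"dx": 0.015, "dy": 0.002, "dz": 0, "wx": 0, "wy": 0.001, "wz": -0.002}, {"dx": 0.023, "dy": 0.003, "dz": 0, "wx": 0, "wy": 0.002, "wz": -0.003}, {"dx": 0.031, "dy": 0.004, "dz": 0, "wx": 0, "wy": 0.003, "wz": -0.004}, {"dx": 0.031, "dy": 0.004, "dz": 0, "wx": 0, "wy": 0.003, "wz": -0.004}]
```

Emit:
arm_command:
  deltas:
    - {"dx": 0.008,"dy": 0.001,"dz": 0,"wx": 0,"wy": 0.001,"wz": -0.001}
    - {"dx": 0.015,"dy": 0.002,"dz": 0,"wx": 0,"wy": 0.001,"wz": -0.002}
    - {"dx": 0.023,"dy": 0.003,"dz": 0,"wx": 0,"wy": 0.002,"wz": -0.003}
    - {"dx": 0.031,"dy": 0.004,"dz": 0,"wx": 0,"wy": 0.003,"wz": -0.004}
    - {"dx": 0.031,"dy": 0.004,"dz": 0,"wx": 0,"wy": 0.003,"wz": -0.004}

```text
clock: 15.55
tool_pos: [0.4889, -0.0066, 0.2549]
eef_rot: [-0.239, -0.665, 0.697, -0.123]
contact_force: [0.3, 0.6, -4.1]
opening: 0.339
```

```bash
python3 - <<'E'
from st import *
rep();sync();planseq([(gp(-.012,.0325,.0005),tool(1),4)])
E
```

```text
t 15.55 s -0.0028 y -0.0001 n 0.0331 Fs -1.9 Fy 0.6 Fn -3.7 op 0.339 q [ 0.05  0.81 -0.29  2.32  2.49  0.59  1.96] x [-0.868 -0.001 -0.496]
[{"dx": 0.002, "dy": 0, "dz": 0, "wx": 0, "wy": 0, "wz": 0.001}, {"dx": 0.005, "dy": 0, "dz": 0, "wx": 0, "wy": 0.001, "wz": 0.003}, {"dx": 0.007, "dy": 0.001, "dz": 0, "wx": 0, "wy": 0.001, "wz": 0.004}, {"dx": 0.01, "dy": 0.001, "dz": -0.001, "wx": 0, "wy": 0.001, "wz": 0.006}, {"dx": 0.01, "dy": 0.001, "dz": -0.001, "wx": 0, "wy": 0.001, "wz": 0.006}]
```

Emit:
arm_command:
  deltas:
    - {"dx": 0.003,"dy": 0,"dz": 0,"wx": 0,"wy": 0,"wz": 0.001}
    - {"dx": 0.006,"dy": 0,"dz": 0,"wx": 0,"wy": 0.001,"wz": 0.003}
    - {"dx": 0.01,"dy": 0.001,"dz": 0,"wx": 0,"wy": 0.001,"wz": 0.004}
    - {"dx": 0.014,"dy": 0.001,"dz": -0.001,"wx": 0,"wy": 0.001,"wz": 0.006}
    - {"dx": 0.014,"dy": 0.001,"dz": -0.001,"wx": 0,"wy": 0.001,"wz": 0.006}

```text
clock: 16.05
tool_pos: [0.4797, -0.0042, 0.2479]
eef_rot: [-0.244, -0.664, 0.696, -0.125]
contact_force: [2.5, -2.3, -1.3]
opening: 0.338
```

```bash
python3 - <<'E'
from st import *
rep();sync();planseq([(gp(-.022,.0325,.0005),tool(1),4)])
E
```

```text
t 16.05 s -0.0130 y 0.0005 n 0.0318 Fs 1.8 Fy -1.9 Fn -2.5 op 0.338 q [ 0.06  0.83 -0.32  2.35  2.51  0.65  1.93] x [-0.863  0.001 -0.506]
[{"dx": 0.002, "dy": 0, "dz": 0, "wx": 0, "wy": 0, "wz": -0.002}, {"dx": 0.004, "dy": 0, "dz": 0, "wx": -0.001, "wy": -0.001, "wz": -0.004}, {"dx": 0.006, "dy": -0.001, "dz": 0, "wx": -0.001, "wy": -0.001, "wz": -0.006}, {"dx": 0.008, "dy": -0.001, "dz": 0, "wx": -0.002, "wy": -0.001, "wz": -0.008}, {"dx": 0.008, "dy": -0.001, "dz": 0, "wx": -0.002, "wy": -0.001, "wz": -0.008}]
```

Emit:
arm_command:
  deltas:
    - {"dx": 0.003,"dy": 0,"dz": 0,"wx": 0,"wy": 0,"wz": -0.002}
    - {"dx": 0.006,"dy": -0.001,"dz": 0,"wx": 0,"wy": 0,"wz": -0.004}
    - {"dx": 0.008,"dy": -0.001,"dz": 0,"wx": 0,"wy": 0,"wz": -0.006}
    - {"dx": 0.01,"dy": -0.001,"dz": 0,"wx": 0,"wy": 0,"wz": -0.006}
    - {"dx": 0.01,"dy": -0.001,"dz": 0,"wx": 0,"wy": 0,"wz": -0.006}

```text
clock: 16.55
tool_pos: [0.4722, -0.0027, 0.2442]
eef_rot: [-0.244, -0.664, 0.696, -0.125]
contact_force: [6.5, -4.3, -1.9]
opening: 0.336
```

```bash
python3 - <<'E'
from st import *
rep();sync()
E
```

```text
t 16.55 s -0.0215 y 0.0006 n 0.0324 Fs 5.2 Fy -3.2 Fn -5.2 op 0.336 q [ 0.06  0.84 -0.33  2.38  2.51  0.69  1.91] x [-0.863  0.002 -0.505]
```

Emit:
arm_command:
  deltas:
    - {"dx": 0.002,"dy": 0,"dz": 0.0005,"wx": 0,"wy": 0,"wz": 0}
    - {"dx": 0.003,"dy": 0,"dz": 0.001,"wx": 0,"wy": 0,"wz": 0}
    - {"dx": 0.004,"dy": 0,"dz": 0.001,"wx": 0,"wy": 0,"wz": 0}
    - {"dx": 0.005,"dy": 0,"dz": 0.001,"wx": 0,"wy": 0,"wz": 0}
    - {"dx": 0.005,"dy": 0,"dz": 0.001,"wx": 0,"wy": 0,"wz": 0}

```text
clock: 17.05
tool_pos: [0.4693, -0.0025, 0.2425]
eef_rot: [-0.246, -0.663, 0.695, -0.127]
contact_force: [9.0, -3.0, 1.3]
opening: 0.333
```

```bash
python3 - <<'E'
from st import *
rep();sync()
E
python3 look.py scene s14;python3 look.py wrist w14; python3 - <<'E'
import cv2
a=cv2.imread('pics/s14.png');cv2.imwrite('pics/s14c.png',cv2.resize(a[140:250,225:325],None,fx=5.4,fy=5.4,interpolation=cv2.INTER_CUBIC))
E
python3 -c "
from st import *
rep()"
```

```text
t 17.05 s -0.0241 y 0.0005 n 0.0324 Fs 8.8 Fy -1.4 Fn -3.5 op 0.333 q [ 0.06  0.85 -0.34  2.39  2.52  0.71  1.9 ] x [-0.86   0.002 -0.51 ]
17.1 tcp [ 0.4693 -0.0025  0.2425] cmd [ 0.4693 -0.0025  0.2425] roterr [ 0.  0. -0.] q [ 0.058  0.846 -0.336  2.387  2.521  0.708  1.9  ] F [ 9.3 -2.6  2.4] open 0.336 qd 0.003
17.15 tcp [ 0.4693 -0.0025  0.2425] cmd [ 0.4693 -0.0025  0.2425] roterr [-0.  0. -0.] q [ 0.058  0.846 -0.336  2.387  2.521  0.708  1.9  ] F [ 8.8 -2.3  2.9] open 0.336 qd 0.002
t 17.15 s -0.0240 y 0.0005 n 0.0324 Fs 9.3 Fy -0.8 Fn -2.0 op 0.336 q [ 0.06  0.85 -0.34  2.39  2.52  0.71  1.9 ] x [-0.86   0.002 -0.51 ]
```

View pics/s14c.png

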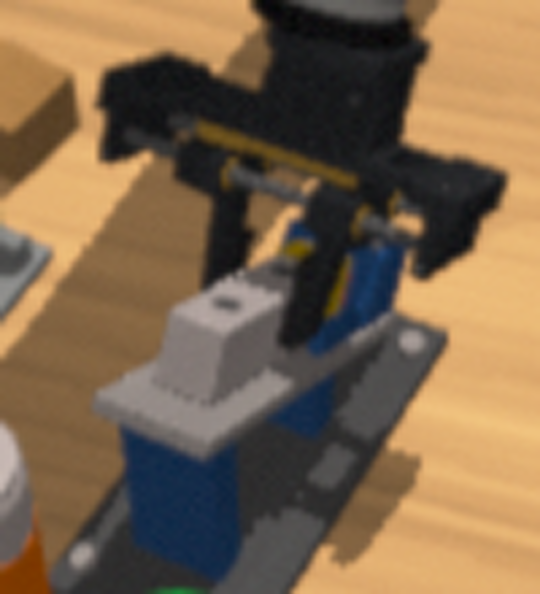

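View pics/w14_b.png

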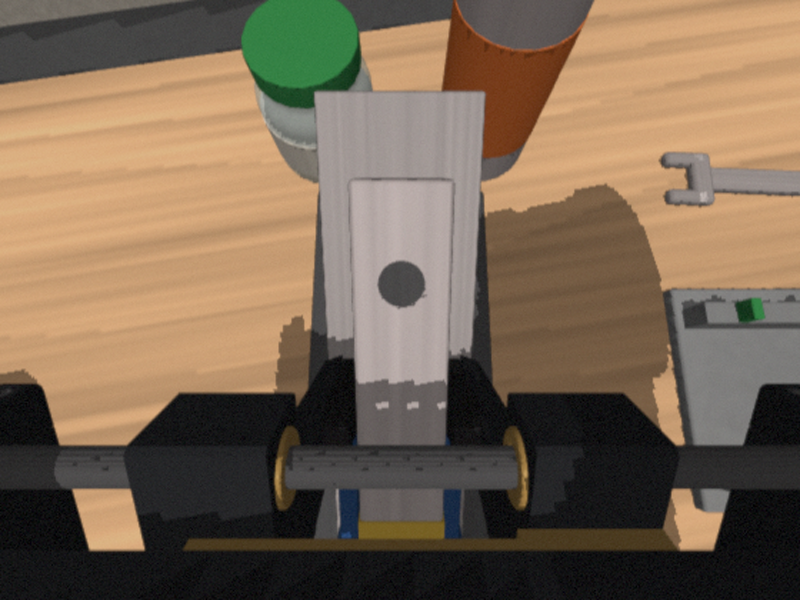

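```bash
python3 - <<'E'
from st import *
s=r.get_state();sync();u=gp(.03,.11)
run(s['q'],[(gp(.03,.0345),tool(1),5),(u,tool(1),4),(u,lean(30,0,90),11),(u,lean(30,0,0),11),(gp(-.024,.032),lean(30,0,0),8)])
planseq([(gp(.0,.0345),tool(1),3),(gp(.03,.036),tool(1),2),(u,tool(1),3),(u,lean(30,0,90),11),(u,lean(30,0,0),11)])
E
```

```text
[ 0.04  0.77 -0.24  2.24  2.45  0.47  2.02] err 0.0
[-0.03  0.6  -0.17  2.31  2.37  0.37  2.06] err 0.0
[ 0.25  0.65 -0.61  2.29  1.99  0.57  0.89] err 0.0
[ 0.44  0.75 -0.95  2.28  1.85  0.8  -0.51] err 0.0
[ 0.39  0.99 -0.93  2.36  2.11  1.02 -0.74] err 0.0
min q6 0.366 q5 1.85 2.51 q7 -0.74 2.06 maxrate [0.3 0.4 0.4 0.3 0.5 0.5 1.3]
[{"dx": -0.009, "dy": -0.001, "dz": 0, "wx": 0, "wy": -0.001, "wz": -0.005}, {"dx": -0.017, "dy": -0.001, "dz": 0, "wx": 0, "wy": -0.002, "wz": -0.009}, {"dx": -0.026, "dy": -0.002, "dz": 0, "wx": 0, "wy": -0.003, "wz": -0.014}, {"dx": -0.041, "dy": -0.002, "dz": 0, "wx": 0, "wy": -0.003, "wz": -0.014}, {"dx": -0.056, "dy": -0.003, "dz": 0, "wx": 0, "wy": -0.003, "wz": -0.014}]
[{"dx": 0, "dy": -0.025, "dz": 0, "wx": 0, "wy": 0, "wz": 0}, {"dx": 0, "dy": -0.049, "dz": 0, "wx": 0, "wy": 0, "wz": 0}, {"dx": 0, "dy": -0.074, "dz": 0, "wx": 0, "wy": 0, "wz": 0}, {"dx": 0, "dy": -0.074, "dz": 0, "wx": 0, "wy": 0.182, "wz": 0}, {"dx": 0, "dy": -0.074, "dz": 0, "wx": 0, "wy": 0.364, "wz": 0}]
[{"dx": 0, "dy": 0, "dz": 0, "wx": 0, "wy": 0.182, "wz": 0}, {"dx":
[... 436 characters left out ...]
z": 0, "wx": 0, "wy": 0.727, "wz": 0}, {"dx": 0, "dy": 0, "dz": 0, "wx": 0, "wy": 0.909, "wz": 0}]
[{"dx": 0, "dy": 0, "dz": 0, "wx": 0, "wy": 0.182, "wz": 0}, {"dx": 0, "dy": 0, "dz": 0, "wx": 0, "wy": 0.364, "wz": 0}, {"dx": 0, "dy": 0, "dz": 0, "wx": 0, "wy": 0.545, "wz": 0}, {"dx": 0, "dy": 0, "dz": 0, "wx": 0, "wy": 0.727, "wz": 0}, {"dx": 0, "dy": 0, "dz": 0, "wx": 0, "wy": 0.909, "wz": 0}]
[{"dx": 0, "dy": 0, "dz": 0, "wx": 0, "wy": 0.182, "wz": 0}, {"dx": 0, "dy": 0, "dz": 0, "wx": 0, "wy": 0.364, "wz": 0}, {"dx": 0, "dy": 0, "dz": 0, "wx": 0, "wy": 0.545, "wz": 0}, {"dx": 0, "dy": 0, "dz": 0, "wx": 0, "wy": 0.727, "wz": 0}, {"dx": 0, "dy": 0, "dz": 0, "wx": 0, "wy": 0.909, "wz": 0}]
```

The bar hasn't slipped: its end edge is still at row 180 and the dot at row 284. The force along the slope rose about 11 N net and the motion stopped, which fits the die's hard stop. Now I'll retract, lift and turn it end for end.

Emit:
arm_command:
  deltas:
    - {"dx": -0.009,"dy": -0.001,"dz": 0,"wx": 0,"wy": -0.001,"wz": -0.005}
    - {"dx": -0.017,"dy": -0.001,"dz": 0,"wx": 0,"wy": -0.002,"wz": -0.009}
    - {"dx": -0.026,"dy": -0.002,"dz": 0,"wx": 0,"wy": -0.003,"wz": -0.014}
    - {"dx": -0.041,"dy": -0.002,"dz": 0,"wx": 0,"wy": -0.003,"wz": -0.014}
    - {"dx": -0.056,"dy": -0.003,"dz": 0,"wx": 0,"wy": -0.003,"wz": -0.014}

```text
clock: 17.65
tool_pos: [0.5111, -0.01, 0.2712]
eef_rot: [-0.234, -0.667, 0.697, -0.119]
contact_force: [-0.4, 0.6, -4.6]
opening: 0.335
```

Emit:
arm_command:
  deltas:
    - {"dx": 0,"dy": -0.025,"dz": 0,"wx": 0,"wy": 0,"wz": 0}
    - {"dx": 0,"dy": -0.049,"dz": 0,"wx": 0,"wy": 0,"wz": 0}
    - {"dx": 0,"dy": -0.074,"dz": 0,"wx": 0,"wy": 0,"wz": 0}
    - {"dx": 0,"dy": -0.074,"dz": 0,"wx": 0,"wy": 0.182,"wz": 0}
    - {"dx": 0,"dy": -0.074,"dz": 0,"wx": 0,"wy": 0.364,"wz": 0}

```text
clock: 18.15
tool_pos: [0.4748, -0.0034, 0.3364]
eef_rot: [0.334, 0.677, -0.656, 0.022]
contact_force: [-0.1, -0.6, -3.7]
opening: 0.334
```

Emit:
arm_command:
  deltas:
    - {"dx": 0,"dy": 0,"dz": 0,"wx": 0,"wy": 0.182,"wz": 0}
    - {"dx": 0,"dy": 0,"dz": 0,"wx": 0,"wy": 0.363,"wz": 0}
    - {"dx": 0,"dy": 0,"dz": 0,"wx": 0,"wy": 0.545,"wz": 0}
    - {"dx": 0,"dy": 0,"dz": 0,"wx": 0,"wy": 0.727,"wz": 0}
    - {"dx": 0,"dy": 0,"dz": 0,"wx": 0,"wy": 0.909,"wz": 0}

```text
clock: 18.65
tool_pos: [0.475, -0.0038, 0.3356]
eef_rot: [0.542, 0.642, -0.498, -0.217]
contact_force: [0.4, 0.7, -3.9]
opening: 0.335
```

Emit:
arm_command:
  deltas:
    - {"dx": 0,"dy": 0,"dz": 0,"wx": 0,"wy": 0.182,"wz": 0}
    - {"dx": 0,"dy": 0,"dz": 0,"wx": 0,"wy": 0.363,"wz": 0}
    - {"dx": 0,"dy": 0,"dz": 0,"wx": 0,"wy": 0.545,"wz": 0}
    - {"dx": 0,"dy": 0,"dz": 0,"wx": 0,"wy": 0.727,"wz": 0}
    - {"dx": 0,"dy": 0,"dz": 0,"wx": 0,"wy": 0.909,"wz": 0}

```text
clock: 19.15
tool_pos: [0.475, -0.004, 0.3356]
eef_rot: [0.681, 0.526, -0.277, -0.427]
contact_force: [-0.2, -0.0, -4.1]
opening: 0.335
```

Emit:
arm_command:
  deltas:
    - {"dx": 0,"dy": 0,"dz": 0,"wx": 0,"wy": 0.182,"wz": 0}
    - {"dx": 0,"dy": 0,"dz": 0,"wx": 0,"wy": 0.364,"wz": 0}
    - {"dx": 0,"dy": 0,"dz": 0,"wx": 0,"wy": 0.545,"wz": 0}
    - {"dx": 0,"dy": 0,"dz": 0,"wx": 0,"wy": 0.727,"wz": 0}
    - {"dx": 0,"dy": 0,"dz": 0,"wx": 0,"wy": 0.909,"wz": 0}

```text
clock: 19.65
tool_pos: [0.4751, -0.0041, 0.3355]
eef_rot: [0.735, 0.343, -0.021, -0.584]
contact_force: [0.1, 0.2, -3.0]
opening: 0.335
```

```bash
python3 - <<'E'
from st import *
rep();sync();u=gp(.03,.11)
planseq([(u,lean(30,0,0),4)])
E
```

```text
t 19.65 s 0.0238 y 0.0001 n 0.1100 Fs -1.4 Fy 0.3 Fn -2.6 op 0.335 q [ 0.36  0.7  -0.81  2.29  1.89  0.69  0.14] x [0.662 0.653 0.369]
!!fast 0.0014142135623731 10.171990955560275
!!fast 0.0 10.21787379434214
!!fast 0.0014142135623730798 10.17199070480832
!!fast 0.0014142135623731 10.172885702683079
[{"dx": 0.001, "dy": 0, "dz": -0.001, "wx": -0.002, "wy": 0.226, "wz": -0.004}, {"dx": 0.001, "dy": 0, "dz": -0.001, "wx": -0.004, "wy": 0.453, "wz": -0.009}, {"dx": 0.002, "dy": 0, "dz": -0.002, "wx": -0.006, "wy": 0.679, "wz": -0.013}, {"dx": 0.003, "dy": 0, "dz": -0.003, "wx": -0.008, "wy": 0.905, "wz": -0.018}, {"dx": 0.003, "dy": 0, "dz": -0.003, "wx": -0.008, "wy": 0.905, "wz": -0.018}]
```

Emit:
arm_command:
  deltas:
    - {"dx": 0.001,"dy": 0,"dz": -0.001,"wx": -0.002,"wy": 0.185,"wz": -0.004}
    - {"dx": 0.001,"dy": 0,"dz": -0.001,"wx": -0.004,"wy": 0.37,"wz": -0.008}
    - {"dx": 0.002,"dy": 0,"dz": -0.002,"wx": -0.006,"wy": 0.555,"wz": -0.011}
    - {"dx": 0.003,"dy": 0,"dz": -0.003,"wx": -0.007,"wy": 0.74,"wz": -0.015}
    - {"dx": 0.003,"dy": 0,"dz": -0.003,"wx": -0.008,"wy": 0.905,"wz": -0.018}

```text
clock: 20.15
tool_pos: [0.4789, -0.0051, 0.3376]
eef_rot: [0.696, 0.124, 0.241, -0.665]
contact_force: [0.5, -0.1, -2.4]
opening: 0.337
```

```bash
python3 look.py scene s15;python3 look.py wrist w15; python3 look.py top t15; python3 - <<'E'
from st import *
rep();sync()
planseq([(gp(.031,.037),lean(30,0,0),4)])
a=cv2.imread('pics/s15.png');cv2.imwrite('pics/s15c.png',cv2.resize(a[130:260,215:325],None,fx=4.5,fy=4.5,interpolation=cv2.INTER_CUBIC))
E
```

```text
20.2 tcp [ 0.4788 -0.0052  0.3375] cmd [ 0.4787 -0.005   0.3376] roterr [-0.01  0.27 -0.01] q [ 0.441  0.751 -0.951  2.282  1.849  0.802 -0.513] F [-0.6 -0.5 -5. ] open 0.338 qd 0.252
20.25 tcp [ 0.4789 -0.0052  0.3375] cmd [ 0.4787 -0.005   0.3376] roterr [ 0.   -0.29 -0.01] q [ 0.441  0.75  -0.95   2.282  1.85   0.801 -0.503] F [-1.   0.1 -4.5] open 0.34 qd 0.109
20.3 tcp [ 0.479  -0.0052  0.3377] cmd [ 0.4787 -0.005   0.3376] roterr [ 0.   -0.47 -0.04] q [ 0.44   0.75  -0.949  2.281  1.85   0.8   -0.5  ] F [-0.8  0.  -4.4] open 0.338 qd 0.023
t 20.3 s 0.0307 y -0.0005 n 0.1098 Fs -2.9 Fy -0.1 Fn -3.4 op 0.338 q [ 0.44  0.75 -0.95  2.28  1.85  0.8  -0.5 ] x [0.866 0.009 0.501]
[{"dx": 0, "dy": 0.018, "dz": 0, "wx": 0, "wy": 0.003, "wz": 0}, {"dx": 0, "dy": 0.036, "dz": 0, "wx": 0, "wy": 0.005, "wz": 0}, {"dx": 0, "dy": 0.055, "dz": 0, "wx": 0, "wy": 0.008, "wz": 0.001}, {"dx": 0, "dy": 0.073, "dz": 0, "wx": 0, "wy": 0.011, "wz": 0.001}, {"dx": 0, "dy": 0.073, "dz": 0, "wx": 0, "wy": 0.011, "wz": 0.001}]
```

View pics/w15_b.png

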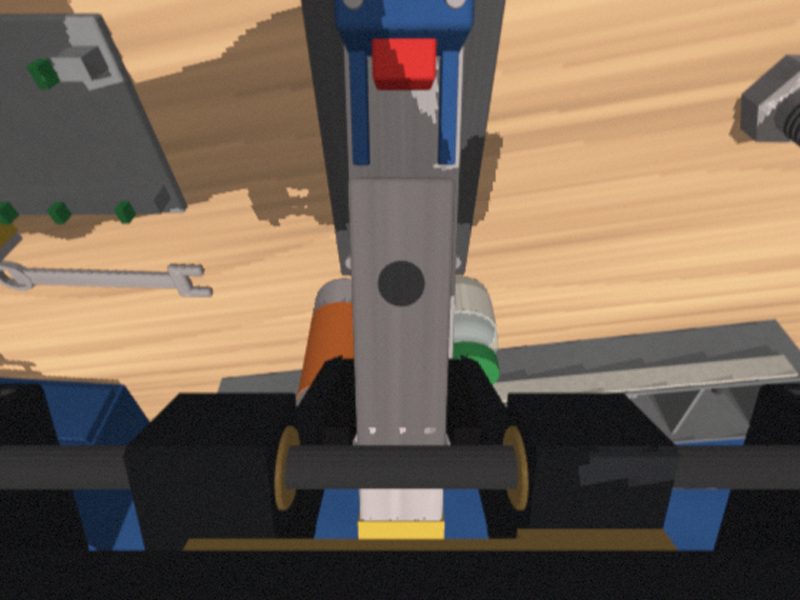

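View pics/s15c.png

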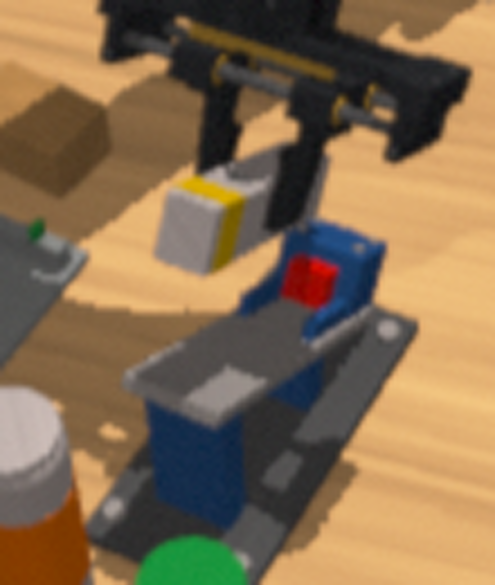

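Emit:
arm_command:
  deltas:
    - {"dx": 0,"dy": 0.025,"dz": 0,"wx": 0,"wy": 0.005,"wz": 0}
    - {"dx": 0,"dy": 0.05,"dz": 0,"wx": 0,"wy": 0.011,"wz": 0}
    - {"dx": 0,"dy": 0.068,"dz": 0,"wx": 0,"wy": 0.011,"wz": 0.001}
    - {"dx": 0,"dy": 0.073,"dz": 0,"wx": 0,"wy": 0.011,"wz": 0.001}
    - {"dx": 0,"dy": 0.073,"dz": 0,"wx": 0,"wy": 0.011,"wz": 0.001}

```text
clock: 20.8
tool_pos: [0.5157, -0.0115, 0.2746]
eef_rot: [0.696, 0.123, 0.242, -0.664]
contact_force: [-0.8, 0.8, -4.1]
opening: 0.337
```

```bash
python3 look.py wrist w16;  python3 - <<'E'
from st import *
rep();sync()
planseq([(gp(.031,.0345,.0003),lean(30,0,0),2),(gp(.0,.0335,.0003),lean(30,0,0),3)])
a=cv2.imread('pics/w16.png');cv2.imwrite('pics/w16c.png',cv2.resize(a[0:150,210:350],None,fx=4,fy=4,interpolation=cv2.INTER_CUBIC))
E
```

```text
20.85 tcp [ 0.5157 -0.0113  0.2753] cmd [ 0.515  -0.0114  0.2745] roterr [-0.02  0.1  -0.1 ] q [ 0.422  0.912 -0.907  2.221  1.988  0.867 -0.547] F [-1.   0.4 -4. ] open 0.338 qd 0.02
t 20.85 s 0.0318 y -0.0003 n 0.0372 Fs -2.9 Fy 0.2 Fn -2.9 op 0.338 q [ 0.42  0.91 -0.91  2.22  1.99  0.87 -0.55] x [ 0.865 -0.002  0.502]
[{"dx": 0, "dy": 0.001, "dz": 0, "wx": 0, "wy": -0.001, "wz": 0.001}, {"dx": -0.001, "dy": 0.003, "dz": 0.001, "wx": 0.001, "wy": -0.002, "wz": 0.002}, {"dx": -0.011, "dy": 0.003, "dz": 0, "wx": 0.001, "wy": -0.002, "wz": 0.002}, {"dx": -0.021, "dy": 0.003, "dz": 0, "wx": 0.001, "wy": -0.002, "wz": 0.002}, {"dx": -0.032, "dy": 0.004, "dz": 0, "wx": 0.001, "wy": -0.002, "wz": 0.002}]
```

View pics/w16c.png

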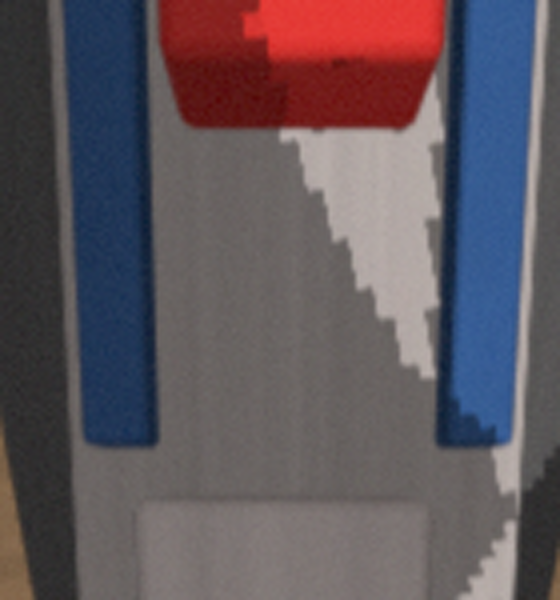

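Emit:
arm_command:
  deltas:
    - {"dx": 0,"dy": 0.001,"dz": 0.001,"wx": 0,"wy": -0.001,"wz": 0.001}
    - {"dx": -0.001,"dy": 0.003,"dz": 0.0013,"wx": 0.001,"wy": -0.002,"wz": 0.002}
    - {"dx": -0.011,"dy": 0.003,"dz": 0.0013,"wx": 0.001,"wy": -0.002,"wz": 0.002}
    - {"dx": -0.021,"dy": 0.003,"dz": 0.0013,"wx": 0.001,"wy": -0.002,"wz": 0.002}
    - {"dx": -0.032,"dy": 0.004,"dz": 0.0013,"wx": 0.001,"wy": -0.002,"wz": 0.002}

```text
clock: 21.35
tool_pos: [0.4909, -0.0057, 0.2562]
eef_rot: [0.696, 0.124, 0.242, -0.665]
contact_force: [-0.3, -0.2, -3.6]
opening: 0.339
```

```bash
python3 look.py wrist w17;  python3 - <<'E'
from st import *
rep();sync()
planseq([(gp(-.012,.0325,.0008),lean(30,0,0),4)])
a=cv2.imread('pics/w17.png');cv2.imwrite('pics/w17c.png',cv2.resize(a[0:150,210:350],None,fx=4,fy=4,interpolation=cv2.INTER_CUBIC))
E
```

```text
21.4 tcp [ 0.4892 -0.0056  0.255 ] cmd [ 0.4904 -0.0069  0.2558] roterr [0.01 0.01 0.11] q [ 0.407  0.96  -0.924  2.303  2.064  0.954 -0.659] F [-1.9  1.  -5.1] open 0.336 qd 0.076
t 21.4 s -0.0023 y 0.0010 n 0.0331 Fs -4.3 Fy 0.7 Fn -3.4 op 0.336 q [ 0.41  0.96 -0.92  2.3   2.06  0.95 -0.66] x [ 0.867 -0.     0.498]
[{"dx": -0.002, "dy": 0, "dz": 0, "wx": 0, "wy": 0, "wz": -0.001}, {"dx": -0.005, "dy": 0, "dz": 0, "wx": 0, "wy": 0, "wz": -0.001}, {"dx": -0.007, "dy": 0, "dz": 0, "wx": 0, "wy": 0, "wz": -0.002}, {"dx": -0.01, "dy": 0.001, "dz": 0, "wx": -0.001, "wy": 0, "wz": -0.002}, {"dx": -0.01, "dy": 0.001, "dz": 0, "wx": -0.001, "wy": 0, "wz": -0.002}]
```

View pics/w17c.png

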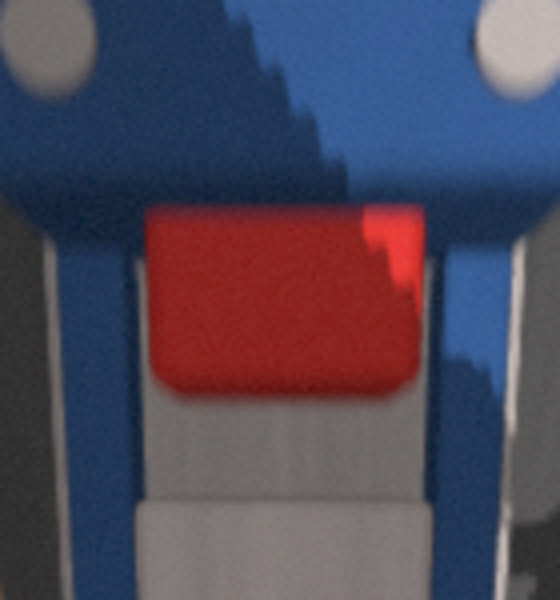

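Emit:
arm_command:
  deltas:
    - {"dx": -0.003,"dy": 0,"dz": 0,"wx": 0,"wy": 0,"wz": -0.001}
    - {"dx": -0.006,"dy": 0,"dz": 0,"wx": 0,"wy": 0,"wz": -0.001}
    - {"dx": -0.01,"dy": 0,"dz": 0,"wx": 0,"wy": 0,"wz": -0.002}
    - {"dx": -0.013,"dy": 0.001,"dz": 0,"wx": 0,"wy": 0,"wz": -0.002}
    - {"dx": -0.015,"dy": 0.001,"dz": 0,"wx": 0,"wy": 0,"wz": -0.002}

```text
clock: 21.9
tool_pos: [0.4795, -0.0035, 0.2477]
eef_rot: [0.696, 0.125, 0.244, -0.664]
contact_force: [3.1, -0.8, 0.4]
opening: 0.337
```

```bash
python3 - <<'E'
from st import *
rep();sync()
planseq([(gp(-.024,.0325,.0008),lean(30,0,0),4)])
E
```

```text
t 21.9 s -0.0134 y 0.0012 n 0.0318 Fs 3.0 Fy -0.2 Fn -1.3 op 0.337 q [ 0.4   0.98 -0.93  2.34  2.1   1.   -0.71] x [ 0.863 -0.003  0.505]
[{"dx": -0.002, "dy": 0, "dz": 0, "wx": 0, "wy": -0.001, "wz": 0.002}, {"dx": -0.005, "dy": 0, "dz": 0, "wx": 0, "wy": -0.002, "wz": 0.004}, {"dx": -0.007, "dy": -0.001, "dz": 0, "wx": 0, "wy": -0.002, "wz": 0.005}, {"dx": -0.01, "dy": -0.001, "dz": -0.001, "wx": 0, "wy": -0.003, "wz": 0.007}, {"dx": -0.01, "dy": -0.001, "dz": -0.001, "wx": 0, "wy": -0.003, "wz": 0.007}]
```

Emit:
arm_command:
  deltas:
    - {"dx": -0.003,"dy": 0,"dz": 0,"wx": 0,"wy": 0,"wz": 0.002}
    - {"dx": -0.006,"dy": -0.001,"dz": 0,"wx": 0,"wy": -0.001,"wz": 0.004}
    - {"dx": -0.009,"dy": -0.001,"dz": 0,"wx": 0,"wy": -0.002,"wz": 0.005}
    - {"dx": -0.011,"dy": -0.001,"dz": 0,"wx": 0,"wy": -0.003,"wz": 0.007}
    - {"dx": -0.011,"dy": -0.001,"dz": 0,"wx": 0,"wy": -0.003,"wz": 0.007}

```text
clock: 22.4
tool_pos: [0.471, -0.0019, 0.2433]
eef_rot: [0.696, 0.124, 0.243, -0.664]
contact_force: [7.5, -1.0, -1.0]
opening: 0.338
```

```bash
python3 - <<'E'
from st import *
rep();sync()
E
```

```text
t 22.4 s -0.0233 y 0.0013 n 0.0323 Fs 6.0 Fy 0.3 Fn -4.6 op 0.338 q [ 0.39  0.99 -0.94  2.36  2.11  1.03 -0.74] x [ 0.864 -0.001  0.503]
```

Emit:
arm_command:
  deltas:
    - {"dx": -0.002,"dy": 0,"dz": 0,"wx": 0,"wy": 0,"wz": 0}
    - {"dx": -0.003,"dy": 0,"dz": 0,"wx": 0,"wy": 0,"wz": 0}
    - {"dx": -0.005,"dy": 0,"dz": 0,"wx": 0,"wy": 0,"wz": 0}
    - {"dx": -0.006,"dy": 0,"dz": 0,"wx": 0,"wy": 0,"wz": 0}
    - {"dx": -0.006,"dy": 0,"dz": 0,"wx": 0,"wy": 0,"wz": 0}

```text
clock: 22.9
tool_pos: [0.4692, -0.0012, 0.2423]
eef_rot: [0.696, 0.127, 0.248, -0.662]
contact_force: [14.1, -5.0, 7.4]
opening: 0.332
```

```bash
python3 -c "
from st import *
rep()"; python3 look.py wrist w18;  python3 - <<'E'
from st import *
rep();sync()
a=cv2.imread('pics/w18.png');cv2.imwrite('pics/w18c.png',cv2.resize(a[0:150,210:350],None,fx=4,fy=4,interpolation=cv2.INTER_CUBIC))
E
```

```text
t 22.9 s -0.0239 y 0.0013 n 0.0324 Fs 16.4 Fy -2.5 Fn -1.0 op 0.332 q [ 0.39  1.   -0.94  2.37  2.12  1.05 -0.76] x [ 0.858 -0.004  0.513]
22.95 tcp [ 0.4692 -0.0012  0.2423] cmd [ 0.471  -0.0019  0.2433] roterr [-0.12  0.13 -0.67] q [ 0.388  1.001 -0.939  2.371  2.123  1.05  -0.758] F [14.  -5.5  7.2] open 0.338 qd 0.003
t 22.95 s -0.0238 y 0.0013 n 0.0324 Fs 16.4 Fy -3.0 Fn -1.2 op 0.338 q [ 0.39  1.   -0.94  2.37  2.12  1.05 -0.76] x [ 0.858 -0.004  0.513]
```

View pics/w18c.png

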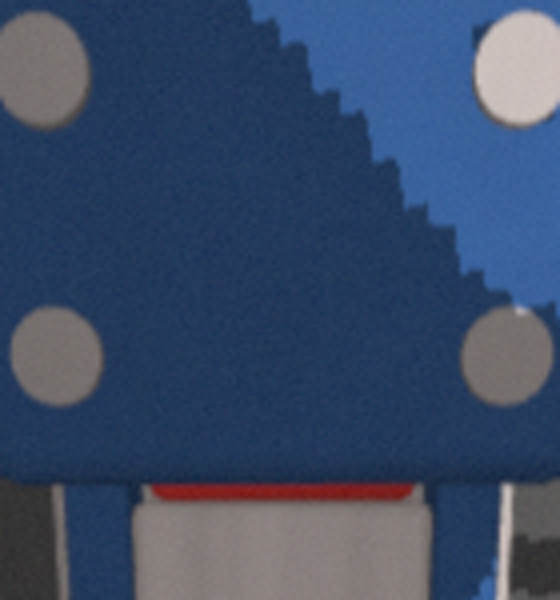

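```bash
python3 - <<'E'
from st import *
s=r.get_state();q=s['q'];u=gp(.03,.10)
ra=-.1726; Rr=Rz(ra)@toolR([0,0,-1],[0,1,0]); print(Rr)
bay=np.array([.5118,-.2306,.03])
hov=bay+[0,0,.032+.10]
dn=bay+[0,0,.0325]
print('1');run(q,[(gp(.03,.0345,.001),lean(30,0,0),6),(u,lean(30,0,0),4),(hov+[0,.0,.06],Rr,12),(dn,Rr,8)])
print('2');run(q,[(gp(.03,.0345,.001),lean(30,0,0),6),(u,lean(30,0,0),4),(u+[.0,-.08,.06],lean(20,-20,0),7),(hov+[0,.0,.06],Rr,12),(dn,Rr,8)])
E
```

```text
[[ 0.98514156  0.          0.17174429]
 [-0.17174429  0.          0.98514156]
 [ 0.         -1.          0.        ]]
1
[ 0.42  0.92 -0.91  2.22  1.99  0.87 -0.55] err 0.0
[ 0.43  0.77 -0.95  2.28  1.87  0.81 -0.52] err 0.0
[ 0.89  0.83 -1.01  1.78  0.82  1.02  0.96] err 0.0
[ 0.8   1.04 -0.82  1.87  1.11  0.78  0.73] err 0.0
min q6 0.59 q5 0.82 2.1 q7 -0.72 0.96 maxrate [0.5 0.4 0.3 0.5 1.4 0.8 1.7]
2
[ 0.42  0.92 -0.91  2.22  1.99  0.87 -0.55] err 0.0
[ 0.43  0.77 -0.95  2.28  1.87  0.81 -0.52] err 0.0
[ 0.36  0.65 -0.81  2.03  1.28  0.98  0.13] err 0.0
[ 0.89  0.83 -1.    1.78  0.82  1.02  0.96] err 0.0
[ 0.79  1.04 -0.82  1.87  1.11  0.78  0.73] err 0.0
min q6 0.778 q5 0.82 2.1 q7 -0.72 0.96 maxrate [0.5 0.4 0.4 0.4 1.1 0.5 1.1]
```

```bash
python3 - <<'E'
from st import *
sync();u=gp(.03,.10)
ra=-.1726; Rr=Rz(ra)@toolR([0,0,-1],[0,1,0])
bay=np.array([.5118,-.2306,.03])
planseq([(gp(.0,.034,.001),lean(30,0,0),3),(gp(.03,.036,.001),lean(30,0,0),2),(u,lean(30,0,0),3),(bay+[0,0,.032+.12],Rr,12)])
E
```

```text
[{"dx": 0.009, "dy": 0, "dz": 0, "wx": 0.001, "wy": -0.002, "wz": 0.007}, {"dx": 0.017, "dy": -0.001, "dz": 0, "wx": 0.003, "wy": -0.003, "wz": 0.013}, {"dx": 0.026, "dy": -0.001, "dz": -0.001, "wx": 0.004, "wy": -0.005, "wz": 0.02}, {"dx": 0.041, "dy": -0.002, "dz": -0.001, "wx": 0.004, "wy": -0.005, "wz": 0.02}, {"dx": 0.056, "dy": -0.003, "dz": -0.001, "wx": 0.004, "wy": -0.005, "wz": 0.02}]
[{"dx": 0, "dy": -0.021, "dz": 0, "wx": 0, "wy": 0, "wz": 0}, {"dx": 0, "dy": -0.042, "dz": 0, "wx": 0, "wy": 0, "wz": 0}, {"dx": 0, "dy": -0.064, "dz": -0.001, "wx": 0, "wy": 0, "wz": 0}, {"dx": 0.005, "dy": -0.062, "dz": -0.019, "wx": 0, "wy": 0, "wz": 0.055}, {"dx": 0.01, "dy": -0.061, "dz": -0.037, "wx": 0, "wy": 0, "wz": 0.111}]
[{"dx": 0.005, "dy": 0.001, "dz": -0.018, "wx": 0, "wy": 0, "wz": 0.055}, {"dx": 0.011, "dy": 0.003, "dz": -0.036, "wx": 0, "wy": 0, "wz": 0.111}, {"dx": 0.016, "dy": 0.005, "dz": -0.054, "wx": 0, "wy": 0.001, "wz": 0.166}, {"dx": 0.021, "dy": 0.007, "dz": -0.072, "wx": 0, "wy": 0.001, "wz": 0.222}, {"dx": 0.026, "dy": 0.01, "dz": -0.09, "wx": 0, "wy": 0.001, "wz": 0.277}]
[{"dx": 0.005, "dy": 0.001, "dz": -0.018, "wx": 0, "wy": 0, "wz": 0.056}, {"dx": 0.011, "dy": 0.003, "dz": -0.036, "wx": 0, "wy": 0, "wz": 0.112}, {"dx": 0.016, "dy": 0.005, "dz": -0.054, "wx": 0, "wy": 0, "wz": 0.167}, {"dx": 0.022, "dy": 0.008, "dz": -0.072, "wx": 0, "wy": 0, "wz": 0.223}, {"dx": 0.027, "dy": 0.011, "dz": -0.09, "wx": 0, "wy": 0, "wz": 0.278}]
```

Emit:
arm_command:
  deltas:
    - {"dx": 0.009,"dy": 0,"dz": 0,"wx": 0.001,"wy": -0.002,"wz": 0.007}
    - {"dx": 0.017,"dy": -0.001,"dz": 0,"wx": 0.003,"wy": -0.003,"wz": 0.013}
    - {"dx": 0.026,"dy": -0.001,"dz": -0.001,"wx": 0.004,"wy": -0.005,"wz": 0.02}
    - {"dx": 0.041,"dy": -0.002,"dz": -0.001,"wx": 0.004,"wy": -0.005,"wz": 0.02}
    - {"dx": 0.056,"dy": -0.003,"dz": -0.001,"wx": 0.004,"wy": -0.005,"wz": 0.02}

```text
clock: 23.45
tool_pos: [0.5092, -0.0102, 0.2696]
eef_rot: [0.697, 0.118, 0.232, -0.668]
contact_force: [0.1, -0.4, -3.7]
opening: 0.339
```

Emit:
arm_command:
  deltas:
    - {"dx": 0,"dy": -0.021,"dz": 0,"wx": 0,"wy": 0,"wz": 0}
    - {"dx": 0,"dy": -0.042,"dz": 0,"wx": 0,"wy": 0,"wz": 0}
    - {"dx": 0,"dy": -0.064,"dz": -0.001,"wx": 0,"wy": 0,"wz": 0}
    - {"dx": 0.005,"dy": -0.062,"dz": -0.019,"wx": 0,"wy": 0,"wz": 0.055}
    - {"dx": 0.01,"dy": -0.061,"dz": -0.037,"wx": 0,"wy": 0,"wz": 0.111}

```text
clock: 23.95
tool_pos: [0.482, -0.0429, 0.3282]
eef_rot: [0.701, 0.088, 0.202, -0.678]
contact_force: [-0.0, -1.3, -4.0]
opening: 0.336
```

Emit:
arm_command:
  deltas:
    - {"dx": 0.005,"dy": 0.001,"dz": -0.018,"wx": 0,"wy": 0,"wz": 0.055}
    - {"dx": 0.011,"dy": 0.003,"dz": -0.036,"wx": 0,"wy": 0,"wz": 0.111}
    - {"dx": 0.016,"dy": 0.005,"dz": -0.054,"wx": 0,"wy": 0.001,"wz": 0.166}
    - {"dx": 0.021,"dy": 0.007,"dz": -0.072,"wx": 0,"wy": 0.001,"wz": 0.222}
    - {"dx": 0.026,"dy": 0.01,"dz": -0.09,"wx": 0,"wy": 0.001,"wz": 0.277}

```text
clock: 24.45
tool_pos: [0.4947, -0.1369, 0.3291]
eef_rot: [0.707, 0.01, 0.127, -0.696]
contact_force: [0.9, -1.2, -4.5]
opening: 0.338
```

Emit:
arm_command:
  deltas:
    - {"dx": 0.005,"dy": 0.001,"dz": -0.018,"wx": 0,"wy": 0,"wz": 0.056}
    - {"dx": 0.011,"dy": 0.003,"dz": -0.036,"wx": 0,"wy": 0,"wz": 0.112}
    - {"dx": 0.016,"dy": 0.005,"dz": -0.054,"wx": 0,"wy": 0,"wz": 0.167}
    - {"dx": 0.022,"dy": 0.008,"dz": -0.072,"wx": 0,"wy": 0,"wz": 0.223}
    - {"dx": 0.027,"dy": 0.011,"dz": -0.09,"wx": 0,"wy": 0,"wz": 0.278}

```text
clock: 24.95
tool_pos: [0.5082, -0.2305, 0.3232]
eef_rot: [-0.703, 0.067, -0.051, 0.706]
contact_force: [1.7, 0.2, -3.5]
opening: 0.333
```

```bash
cp cmd.json cmdr.json; python3 look.py top t19;python3 look.py wrist w19; python3 look.py scene s19; python3 look.py wrist w20
```

```text
25.0 tcp [ 0.5083 -0.2344  0.3223] cmd [ 0.5118 -0.2301  0.3285] roterr [-0.11 -0.03  1.41] q [ 0.852  0.876 -0.918  1.811  0.858  0.941  0.937] F [ 0.6 -3.7 -5.3] open 0.334 qd 0.133
25.05 tcp [ 0.5082 -0.2328  0.3224] cmd [ 0.5118 -0.2301  0.3285] roterr [-0.04 -0.01  1.25] q [ 0.85   0.875 -0.919  1.815  0.859  0.936  0.932] F [-0.8  0.1 -4.6] open 0.332 qd 0.066
25.1 tcp [ 0.5083 -0.2308  0.3229] cmd [ 0.5118 -0.2301  0.3285] roterr [ 0.05 -0.15  1.16] q [ 0.849  0.874 -0.92   1.817  0.859  0.934  0.93 ] F [-0.4  0.4 -3.9] open 0.333 qd 0.038
25.15 tcp [ 0.5084 -0.2294  0.3235] cmd [ 0.5118 -0.2301  0.3285] roterr [ 0.1  -0.29  1.11] q [ 0.848  0.873 -0.922  1.818  0.859  0.934  0.93 ] F [ 0.5  0.8 -4.2] open 0.332 qd 0.023
```

View pics/w20_b.png

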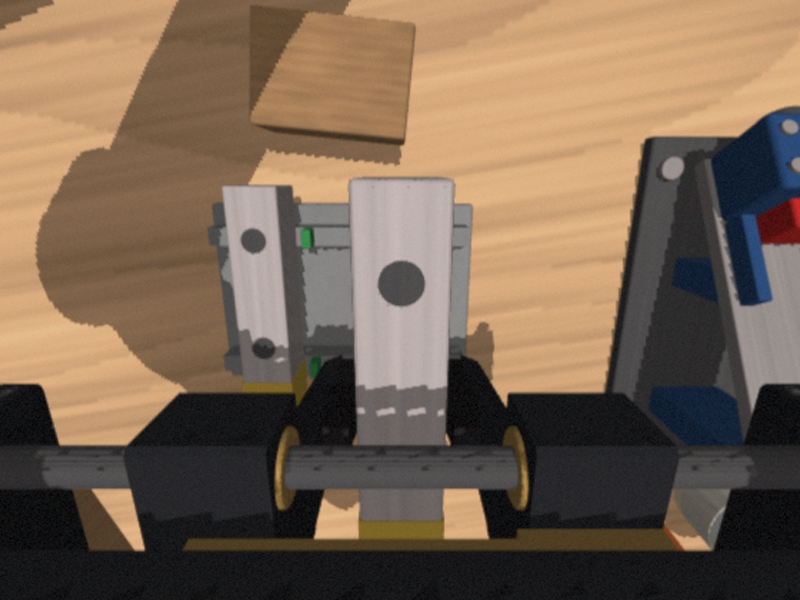

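View pics/s19_b.png

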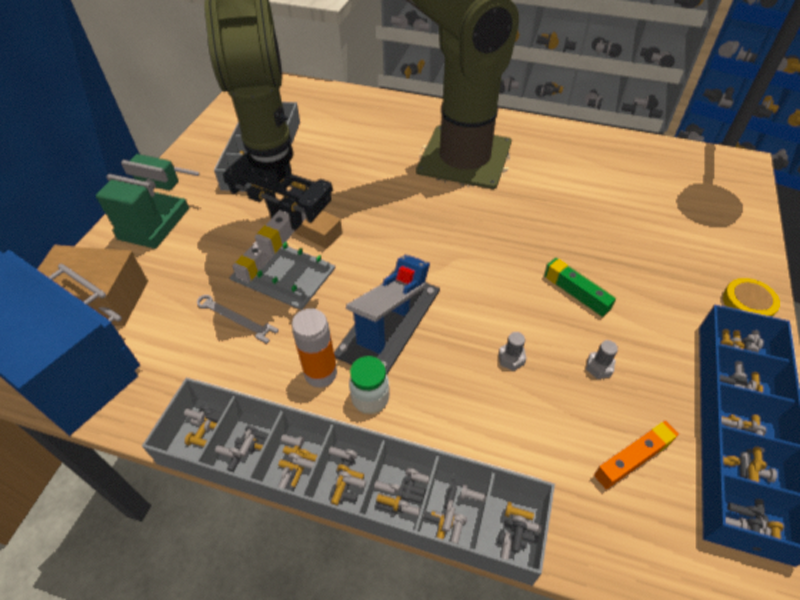

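```bash
python3 - <<'E'
from st import *
import pickle
c=pickle.load(open('pics/w20.pkl','rb'))
p=np.array([.5046,-.2720]);M=Rz(-.1726)
px=(np.array([(308,237.5),(315,367),(473,205),(469,300)])+.5)*.7-.5
for i,z in ((0,.042),(1,.042),(2,.008),(3,.008)):
    W=ray(c,px[i],z)[0]; print(((W-np.r_[p,0])@M).round(4))
s=r.get_state();R=Ro.from_quat(s['eef_rot']).as_matrix()
W=ray(c,(np.array([(349.5,180),(454,180)])+.5)*.7-.5,.1); 
# bar end at tool y plane .1407
print('grasp rack frame',((s['tool_pos']+.147*R[:,1]-np.r_[p,0])@M).round(4),(M.T@R).round(3))
E
```

```text
[-0.0467 -0.0178  0.042 ]
[ 0.0414 -0.0181  0.042 ]
[-0.0649  0.0897  0.008 ]
[0.0033 0.0903 0.008 ]
grasp rack frame [-0.0063  0.0429  0.1765] [[ 1.    -0.019 -0.005]
 [ 0.005  0.002  1.   ]
 [-0.019 -1.     0.002]]
```

```bash
python3 - <<'E'
from st import *
sync()
Rr=Rz(-.1726)@toolR([0,0,-1],[0,1,0])
bay=np.r_[.5046,-.2720,0]+Rz(-.1726)@[0,.0423,.03]; print(bay)
planseq([(bay+[0,0,.085],Rr,5),(bay+[0,0,.055],Rr,5)])
E
```

```text
[ 0.51186478 -0.23032851  0.03      ]
[{"dx": 0.001, "dy": 0.012, "dz": 0, "wx": 0, "wy": 0.001, "wz": -0.005}, {"dx": 0.002, "dy": 0.025, "dz": 0, "wx": -0.001, "wy": 0.003, "wz": -0.01}, {"dx": 0.003, "dy": 0.037, "dz": 0, "wx": -0.001, "wy": 0.004, "wz": -0.015}, {"dx": 0.004, "dy": 0.049, "dz": 0, "wx": -0.002, "wy": 0.005, "wz": -0.019}, {"dx": 0.005, "dy": 0.061, "dz": 0, "wx": -0.002, "wy": 0.007, "wz": -0.024}]
[{"dx": 0, "dy": 0.006, "dz": 0, "wx": 0, "wy": -0.001, "wz": 0}, {"dx": 0, "dy": 0.012, "dz": 0, "wx": 0, "wy": -0.001, "wz": 0}, {"dx": 0, "dy": 0.018, "dz": 0, "wx": 0, "wy": -0.001, "wz": 0}, {"dx": 0, "dy": 0.024, "dz": 0, "wx": 0, "wy": -0.001, "wz": 0}, {"dx": 0, "dy": 0.03, "dz": 0, "wx": 0, "wy": -0.001, "wz": 0}]
```

Emit:
arm_command:
  deltas:
    - {"dx": 0.001,"dy": 0.015,"dz": 0,"wx": 0,"wy": 0.001,"wz": -0.008}
    - {"dx": 0.002,"dy": 0.032,"dz": 0,"wx": -0.001,"wy": 0.003,"wz": -0.016}
    - {"dx": 0.004,"dy": 0.05,"dz": 0,"wx": -0.001,"wy": 0.005,"wz": -0.024}
    - {"dx": 0.005,"dy": 0.061,"dz": 0,"wx": -0.002,"wy": 0.007,"wz": -0.024}
    - {"dx": 0.005,"dy": 0.061,"dz": 0,"wx": -0.002,"wy": 0.007,"wz": -0.024}

```text
clock: 25.65
tool_pos: [0.5123, -0.2294, 0.262]
eef_rot: [0.705, -0.061, 0.06, -0.705]
contact_force: [-1.4, -0.2, -3.5]
opening: 0.338
```

```bash
cat >> st.py <<'E'
def repk():
    s=r.get_state();R=Ro.from_quat(s['eef_rot']).as_matrix();M=Rz(-.1726)
    print('t',round(s['clock'],2),'grasp rack',((s['tool_pos']+.147*R[:,1]-np.r_[.5046,-.272,0])@M).round(4),'F',s['contact_force'].round(1),'op',round(s['opening'],3),'x',(M.T@R[:,0]).round(4),'y',(M.T@R[:,1]).round(4)); return s
E
python3 look.py wrist w21; python3 - <<'E'
from st import *
repk();sync()
Rr=Rz(-.1726)@toolR([0,0,-1],[0,1,0])
bay=np.r_[.5046,-.2720,0]+Rz(-.1726)@[0,.0423,.03]
planseq([(bay+[0,0,.04],Rr,5)])
E
```

```text
25.7 tcp [ 0.5127 -0.2296  0.2629] cmd [ 0.5122 -0.2299  0.2324] roterr [-0.03 -0.05  0.  ] q [ 0.806  0.952 -0.845  1.851  0.981  0.824  0.833] F [ 0.5 -0.2 -3.3] open 0.339 qd 0.019
t 25.7 grasp rack [0.0007 0.0431 0.1159] F [ 0.5 -0.2 -3.3] op 0.339 x [ 1.0e+00  1.2e-03 -3.0e-04] y [-3.e-04 -3.e-04 -1.e+00]
[{"dx": 0, "dy": 0.009, "dz": 0, "wx": 0, "wy": 0, "wz": 0}, {"dx": 0, "dy": 0.018, "dz": 0, "wx": 0, "wy": 0.001, "wz": 0}, {"dx": 0, "dy": 0.028, "dz": -0.001, "wx": 0, "wy": 0.001, "wz": 0}, {"dx": -0.001, "dy": 0.037, "dz": -0.001, "wx": 0, "wy": 0.001, "wz": 0}, {"dx": -0.001, "dy": 0.046, "dz": -0.001, "wx": 0, "wy": 0.002, "wz": 0}]
```

View pics/w21_b.png

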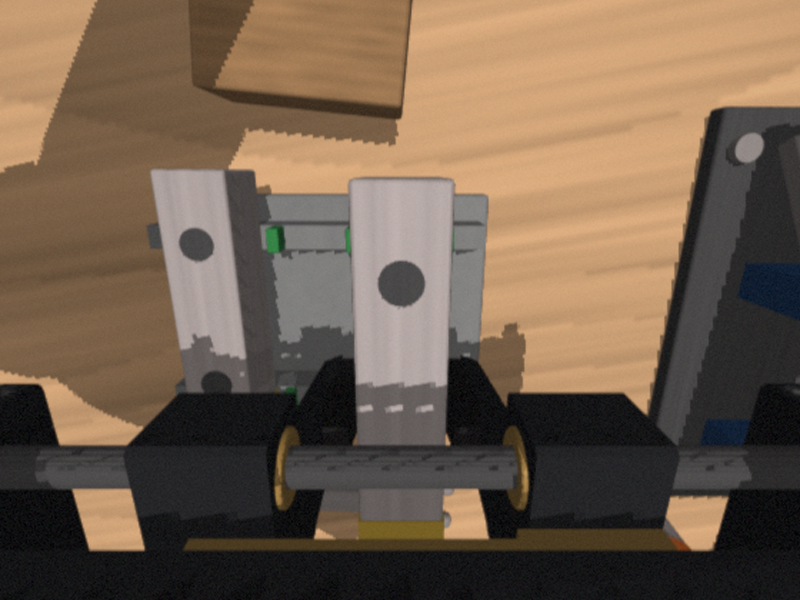

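Emit:
arm_command:
  deltas:
    - {"dx": 0,"dy": 0.015,"dz": 0,"wx": 0,"wy": 0,"wz": 0}
    - {"dx": 0,"dy": 0.03,"dz": 0,"wx": 0,"wy": 0,"wz": 0}
    - {"dx": 0,"dy": 0.042,"dz": 0,"wx": 0,"wy": 0.001,"wz": 0}
    - {"dx": 0,"dy": 0.048,"dz": 0,"wx": 0,"wy": 0.001,"wz": 0}
    - {"dx": 0,"dy": 0.048,"dz": 0,"wx": 0,"wy": 0.001,"wz": 0}

```text
clock: 26.2
tool_pos: [0.5126, -0.2306, 0.2139]
eef_rot: [0.705, -0.062, 0.061, -0.704]
contact_force: [0.1, 0.4, -3.9]
opening: 0.333
```

```bash
python3 look.py wrist w22; python3 - <<'E'
from st import *
repk();sync()
E
```

```text
26.25 tcp [ 0.5129 -0.2306  0.2146] cmd [ 0.5116 -0.2304  0.2169] roterr [-0.02  0.05 -0.02] q [ 0.777  1.019 -0.784  1.865  1.074  0.754  0.761] F [-0.1  0.6 -4.6] open 0.334 qd 0.017
t 26.25 grasp rack [0.0011 0.0422 0.0676] F [-0.1  0.6 -4.6] op 0.334 x [ 1.     -0.0012  0.    ] y [ 0.e+00 -6.e-04 -1.e+00]
```

View pics/w22_b.png

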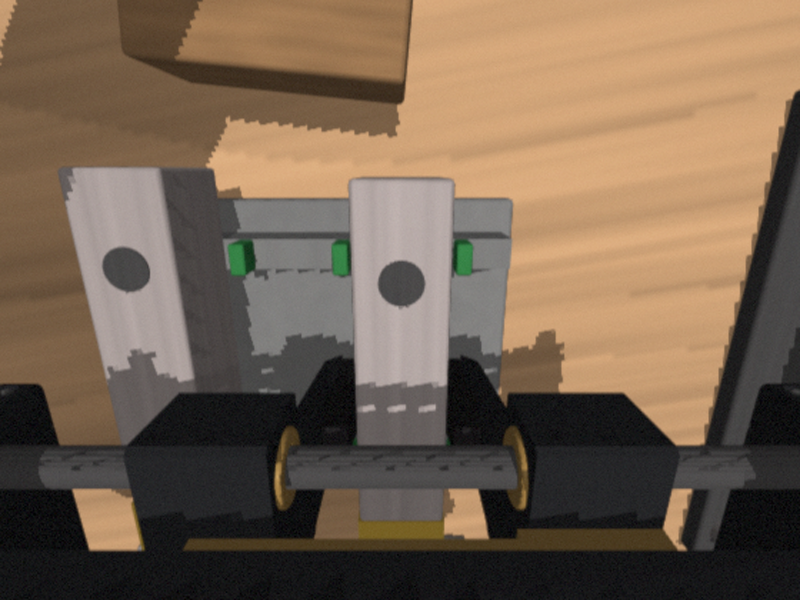

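Emit:
arm_command:
  deltas:
    - {"dx": 0,"dy": 0.001,"dz": 0,"wx": 0,"wy": 0,"wz": 0}
    - {"dx": 0,"dy": 0.002,"dz": 0,"wx": 0,"wy": 0,"wz": 0}
    - {"dx": 0,"dy": 0.003,"dz": 0,"wx": 0,"wy": 0,"wz": 0}
    - {"dx": 0,"dy": 0.004,"dz": 0,"wx": 0,"wy": 0,"wz": 0}
    - {"dx": 0,"dy": 0.005,"dz": 0,"wx": 0,"wy": 0,"wz": 0}

```text
clock: 26.75
tool_pos: [0.513, -0.2307, 0.2102]
eef_rot: [0.705, -0.061, 0.062, -0.704]
contact_force: [-0.0, -0.7, -5.3]
opening: 0.339
```

```bash
python3 - <<'E'
from st import *
repk()
E
```

```text
t 26.75 grasp rack [0.0014 0.042  0.0632] F [-0.  -0.7 -5.3] op 0.339 x [ 1.     -0.0013  0.0011] y [ 0.0011 -0.001  -1.    ]
```

Emit:
arm_command:
  deltas:
    - {"dx": 0,"dy": 0.001,"dz": 0,"wx": 0,"wy": 0,"wz": 0}
    - {"dx": 0,"dy": 0.0015,"dz": 0,"wx": 0,"wy": 0,"wz": 0}
    - {"dx": 0,"dy": 0.002,"dz": 0,"wx": 0,"wy": 0,"wz": 0}
    - {"dx": 0,"dy": 0.0025,"dz": 0,"wx": 0,"wy": 0,"wz": 0}
    - {"dx": 0,"dy": 0.0025,"dz": 0,"wx": 0,"wy": 0,"wz": 0}

```text
clock: 27.25
tool_pos: [0.513, -0.2305, 0.2086]
eef_rot: [0.705, -0.061, 0.062, -0.704]
contact_force: [-2.0, -0.1, 5.8]
opening: 0.334
```

```bash
python3 - <<'E'
from st import *
repk()
E
```

```text
t 27.25 grasp rack [0.0014 0.0421 0.0616] F [-2.  -0.1  5.8] op 0.334 x [ 1.     -0.0012  0.0014] y [ 0.0014 -0.0016 -1.    ]
```

The bar is seated: the net upward force is about 10 N and the grasp height of 0.0616 matches 0.030 + 0.0317. Releasing now.

Emit:
arm_command:
  deltas:
    - {"dx": 0,"dy": -0.001,"dz": 0,"wx": 0,"wy": 0,"wz": 0}
    - {"dx": 0,"dy": -0.001,"dz": 0,"wx": 0,"wy": 0,"wz": 0}
    - {"dx": 0,"dy": -0.001,"dz": 0,"wx": 0,"wy": 0,"wz": 0}
    - {"dx": 0,"dy": -0.001,"dz": 0,"wx": 0,"wy": 0,"wz": 0}
    - {"dx": 0,"dy": -0.001,"dz": 0,"wx": 0,"wy": 0,"wz": 0}
  claw: 0.3

```text
clock: 27.75
tool_pos: [0.5131, -0.2307, 0.2086]
eef_rot: [0.705, -0.061, 0.062, -0.704]
contact_force: [0.1, -0.3, 0.4]
opening: 0.649
```

```bash
python3 - <<'E'
from st import *
repk()
E
```

```text
t 27.75 grasp rack [0.0014 0.0421 0.0616] F [ 0.1 -0.3  0.4] op 0.649 x [ 1.0e+00 -1.3e-03  9.0e-04] y [ 9.e-04 -8.e-04 -1.e+00]
```

Released. Next I'll raise the gripper straight up, then look.

Emit:
arm_command:
  deltas:
    - {"dx": 0,"dy": -0.01,"dz": 0,"wx": 0,"wy": 0,"wz": 0}
    - {"dx": 0,"dy": -0.03,"dz": 0,"wx": 0,"wy": 0,"wz": 0}
    - {"dx": 0,"dy": -0.06,"dz": 0,"wx": 0,"wy": 0,"wz": 0}
    - {"dx": 0,"dy": -0.09,"dz": 0,"wx": 0,"wy": 0,"wz": 0}
    - {"dx": 0,"dy": -0.12,"dz": 0,"wx": 0,"wy": 0,"wz": 0}

```text
clock: 28.25
tool_pos: [0.5128, -0.2303, 0.3304]
eef_rot: [0.705, -0.061, 0.062, -0.704]
contact_force: [0.5, -1.1, -0.3]
opening: 0.654
```

Emit:
arm_command:
  deltas:
    - {"dx": -0.02,"dy": -0.015,"dz": 0,"wx": 0,"wy": 0,"wz": 0}
    - {"dx": -0.04,"dy": -0.03,"dz": 0,"wx": 0,"wy": 0,"wz": 0}
    - {"dx": -0.05,"dy": -0.04,"dz": 0,"wx": 0,"wy": 0,"wz": 0}
    - {"dx": -0.05,"dy": -0.04,"dz": 0,"wx": 0,"wy": 0,"wz": 0}
    - {"dx": -0.05,"dy": -0.04,"dz": 0,"wx": 0,"wy": 0,"wz": 0}

```text
clock: 28.75
tool_pos: [0.4641, -0.2221, 0.3687]
eef_rot: [0.705, -0.061, 0.062, -0.704]
contact_force: [-0.0, -0.8, 0.4]
opening: 0.648
```

```bash
python3 look.py scene s23;python3 look.py wrist w23; python3 look.py top t23; python3 - <<'E'
from st import *
a=cv2.imread('pics/s23.png');cv2.imwrite('pics/s23c.png',cv2.resize(a[130:270,150:320],None,fx=4,fy=4,interpolation=cv2.INTER_CUBIC))
E
```

```text
28.8 tcp [ 0.4642 -0.2221  0.3683] cmd [ 0.5129 -0.2306  0.2146] roterr [ 0.    0.03 -0.07] q [ 0.92   0.764 -0.974  1.914  0.807  0.915  0.934] F [ 0.7  0.6 -0.6] open 0.649 qd 0.012
28.85 tcp [ 0.4642 -0.222   0.3681] cmd [ 0.5129 -0.2306  0.2146] roterr [ 0.02  0.02 -0.04] q [ 0.92   0.765 -0.974  1.914  0.807  0.915  0.934] F [ 0.4 -0.3  0.5] open 0.651 qd 0.007
28.9 tcp [ 0.4642 -0.222   0.368 ] cmd [ 0.5129 -0.2306  0.2146] roterr [ 0.02  0.02 -0.03] q [ 0.92   0.765 -0.974  1.914  0.807  0.916  0.934] F [-0.1  0.  -1.1] open 0.646 qd 0.003
```

View pics/w23_b.png

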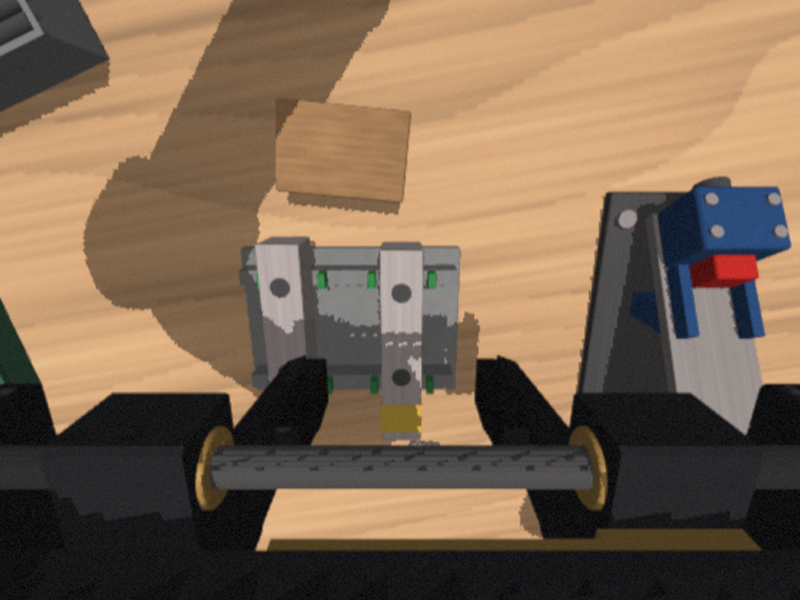

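View pics/s23c.png

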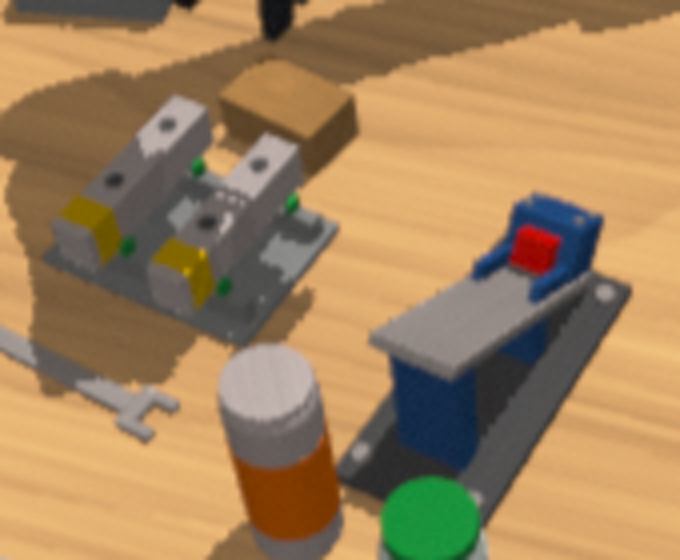

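View pics/t23_b.png

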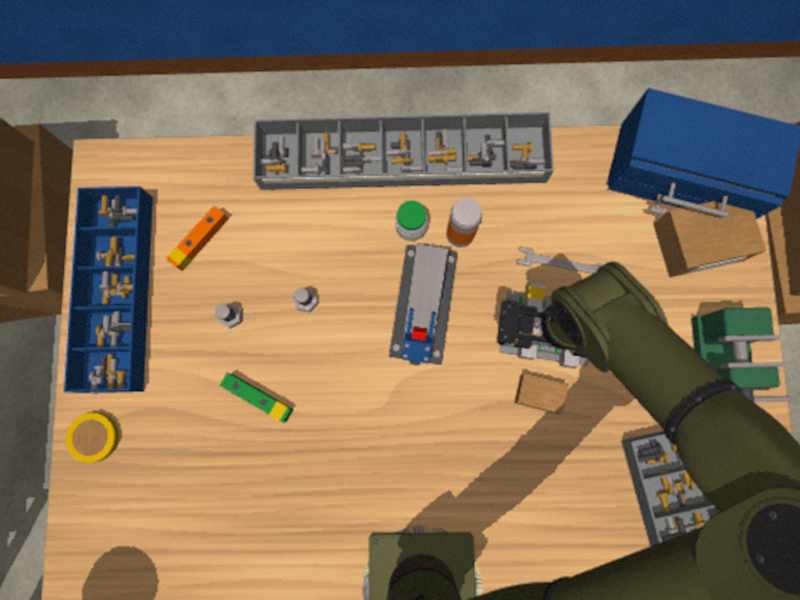

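```bash
python3 - <<'E'
from st import *
import pickle
c=pickle.load(open('pics/w23.pkl','rb'))
W=ray(c,(np.array([(380,247),(422,247),(380,434),(420,434)])+.5)*.7-.5,.068)
print(((W-np.r_[.5046,-.272,0])@Rz(-.1726)).round(4))
print(r.finish_job())
E
```

```text
[[-0.0765  0.0267  0.068 ]
 [-0.0765  0.0549  0.068 ]
 [ 0.0698  0.0244  0.068 ]
 [ 0.0698  0.0555  0.068 ]]
the job is handed in; nothing more can be done
None
```

The bar is marked at both ends, resting released in the empty bay of the grey rack, and the job was handed in at about 29 s of the 67 s. No verdict was reported.

**What I did:** I gripped the loose bar between the bolts and slid its yellow-banded end down the slope into the die. I then turned it end for end in the air, did the same with the plain end, and lowered it into the bay.

**Die strokes:** I couldn't read the die joint directly, so I judged both strokes from the wrist force:
- **Yellow end:** net push of about 11 N, against about 9 N for the spring fully in, and the bar stopped short of its commanded position.
- **Plain end:** net push of about 18 N. The wrist picture showed only a thin edge of red outside the housing.

In both cases the push held for well over 0.2 s.

**Last checks:**
- **Lengthways:** the last wrist picture puts the bar's middle about 3 mm from the bay's middle. The arm's own position put it about 2 mm off the other way. Both are well within the 30 mm allowed.
- **Sideways:** within about 2 mm of centre, and square.
- **Height:** the bar sat on the rails at the expected height when I let go.
- **Surroundings:** the die is out, the gripper is clear, and no other object looks moved.

**What went wrong or disagreed:**
- The first two move calls were refused because some row values were missing; nothing moved.
- My first approach to the fixture ran into a wrist joint limit, so I worked out the arm's geometry from its logged poses and took another route.
- Camera lengths came out 1–3% short, and sideways estimates of the fixture differed by about 1 mm between views.

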